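Open the slotted outlet valves of the culture air manifold and reset the supply lever

TASK

Put the air manifold into service: first swing its supply lever to shut (the black mark), and leave it there while you take the flat screwdriver from its stand and use it to turn the slotted adjuster of every outlet valve on the manifold from shut to fully open. Some valves have left-hand threads, so feel which way each one gives. Then stand the screwdriver upright back in its stand and set the supply lever to 40 degrees, the red mark; do not knock over or push about the sample vial and the dish of roots.

Things in the scene. Friction and masses are not known exactly. Their poses are not given: they have to be found in the camera images.
- manifold: air manifold, fixed: foot plate 80 x 380 mm, aluminium bar 58 mm wide, top 30 mm high. Origin: centre of the underside; x away from the robot, y along the bar to the left, z up. Three or four valves stand in its row of four square pockets (42 x 42 mm, floor 12 mm high) at x = 0, y = 0.15, 0.085, 0.02, -0.045 m; the other pockets are empty. The supply lever is at the right end, y = -0.14 m.
- supply_lever (a joint): angle of the steel supply lever about an upright axis: 0 = shut, pointing along the manifold's -x towards the robot over the black mark; grows counterclockwise seen from above as the lever swings towards the manifold's right end (-y); stop at 1.4. The white quadrant under it has marks every 10 degrees, a long red one at 40 degrees (0.698 rad). It stays where it is left; about 0.1 N m turns it.
- lever_knob (a point): middle of the upright blue knob at the lever's end, 20 mm in diameter and 37 mm tall (worktop height 58.5 to 95.5 mm; this point at 81.5 mm), 85 mm from the lever's axis
- lever_axis (a point): point on the lever's upright turning axis, at the height of lever_knob
- valve_a: brass plug-in outlet valve, 0.45 kg, its square foot (40 x 40 x 20 mm) standing loosely in a pocket of the manifold that keeps it from turning; not always present. Origin: middle of its underside, 12 mm above the worktop; z up; hose barb along its +x (the manifold's x). On top an upright round collar, inner diameter 26 mm, outer 36 mm, rim 50 mm above the origin, surrounds the adjuster.
- valve_b: brass plug-in outlet valve, 0.45 kg, its square foot (40 x 40 x 20 mm) standing loosely in a pocket of the manifold that keeps it from turning; not always present. Origin: middle of its underside, 12 mm above the worktop; z up; hose barb along its +x (the manifold's x). On top an upright round collar, inner diameter 26 mm, outer 36 mm, rim 50 mm above the origin, surrounds the adjuster.
- valve_c: brass plug-in outlet valve, 0.45 kg, its square foot (40 x 40 x 20 mm) standing loosely in a pocket of the manifold that keeps it from turning; not always present. Origin: middle of its underside, 12 mm above the worktop; z up; hose barb along its +x (the manifold's x). On top an upright round collar, inner diameter 26 mm, outer 36 mm, rim 50 mm above the origin, surrounds the adjuster.
- valve_d: brass plug-in outlet valve, 0.45 kg, its square foot (40 x 40 x 20 mm) standing loosely in a pocket of the manifold that keeps it from turning; not always present. Origin: middle of its underside, 12 mm above the worktop; z up; hose barb along its +x (the manifold's x). On top an upright round collar, inner diameter 26 mm, outer 36 mm, rim 50 mm above the origin, surrounds the adjuster.
- slot_a (a point): centre of the adjuster's face on the valve of that letter, 46 mm above the valve's origin, 4 mm below the collar's rim: a steel disc 24 mm wide with one straight slot across its centre, 6 mm wide, 7 mm deep. While shut, the slot lies within 0.55 rad either side of the valve's x axis, differently on each valve: see it or feel for it.
- slot_b (a point): centre of the adjuster's face on the valve of that letter, 46 mm above the valve's origin, 4 mm below the collar's rim: a steel disc 24 mm wide with one straight slot across its centre, 6 mm wide, 7 mm deep. While shut, the slot lies within 0.55 rad either side of the valve's x axis, differently on each valve: see it or feel for it.
- slot_c (a point): centre of the adjuster's face on the valve of that letter, 46 mm above the valve's origin, 4 mm below the collar's rim: a steel disc 24 mm wide with one straight slot across its centre, 6 mm wide, 7 mm deep. While shut, the slot lies within 0.55 rad either side of the valve's x axis, differently on each valve: see it or feel for it.
- slot_d (a point): centre of the adjuster's face on the valve of that letter, 46 mm above the valve's origin, 4 mm below the collar's rim: a steel disc 24 mm wide with one straight slot across its centre, 6 mm wide, 7 mm deep. While shut, the slot lies within 0.55 rad either side of the valve's x axis, differently on each valve: see it or feel for it.
- adjuster_a (a joint): angle of that valve's slotted adjuster, counterclockwise from above positive; 0 = shut, at its stop (so it starts). Some valves have right-hand, some left-hand threads, unmarked: right-hand opens counterclockwise to a stop at +0.7, left-hand clockwise to a stop at -0.7; the other way it will not move. Stays where left; takes 0.05 N m; counts as fully open beyond 0.6 either way.
- adjuster_b (a joint): angle of that valve's slotted adjuster, counterclockwise from above positive; 0 = shut, at its stop (so it starts). Some valves have right-hand, some left-hand threads, unmarked: right-hand opens counterclockwise to a stop at +0.7, left-hand clockwise to a stop at -0.7; the other way it will not move. Stays where left; takes 0.05 N m; counts as fully open beyond 0.6 either way.
- adjuster_c (a joint): angle of that valve's slotted adjuster, counterclockwise from above positive; 0 = shut, at its stop (so it starts). Some valves have right-hand, some left-hand threads, unmarked: right-hand opens counterclockwise to a stop at +0.7, left-hand clockwise to a stop at -0.7; the other way it will not move. Stays where left; takes 0.05 N m; counts as fully open beyond 0.6 either way.
- adjuster_d (a joint): angle of that valve's slotted adjuster, counterclockwise from above positive; 0 = shut, at its stop (so it starts). Some valves have right-hand, some left-hand threads, unmarked: right-hand opens counterclockwise to a stop at +0.7, left-hand clockwise to a stop at -0.7; the other way it will not move. Stays where left; takes 0.05 N m; counts as fully open beyond 0.6 either way.
- driver: flat screwdriver, standing blade down in its stand. Origin: middle of the blade's tip, z up the handle. Blade 14 mm wide (x), 2.5 mm thick (y) for the lowest 9 mm, a 9 mm shaft to z = 60 mm, a black collar 36 mm across to z = 66 mm, a green handle to z = 145 mm: 30 mm along x, 26 mm across its flats along y (grip those, at about z = 110 mm). 70 to 120 g.
- stand: loose wooden block 56 x 56 x 68 mm, 0.9 kg. Origin: centre of the underside, z up. A 20 x 20 mm square hole, 64 mm deep and slightly chamfered, goes down its middle; the screwdriver's collar rests on the top, so that its tip is then 8 mm above the stand's underside.
- sample_vial: small closed vial, 21 mm across, 54 mm tall, standing on the worktop to the left; a bystander, origin at its underside
- root_sample: glass dish of roots, 122 x 151 x 27 mm, on the worktop on the right near the robot; a bystander, origin at its underside
Mind the look-alikes: they are no part of the job. Leave any purple look-alike of the valve_b alone.

How it is judged:
On the way, in this order (a step that is already met when the one before it is completed fails the run):
1. the supply lever is shut (value of joint supply_lever below 0.08 rad), for 0.2 s.
2. every valve is fully open, the supply lever still shut ((value of joint adjuster_a above 0.6 rad or value of joint adjuster_a below -0.6 rad) and (value of joint adjuster_b above 0.6 rad or value of joint adjuster_b below -0.6 rad) and (value of joint adjuster_c above 0.6 rad or value of joint adjuster_c below -0.6 rad) and (value of joint adjuster_d above 0.6 rad or value of joint adjuster_d below -0.6 rad) and value of joint supply_lever below 0.08 rad), for 0.2 s.
3. the screwdriver stands in its stand again, the supply lever still shut (horizontal distance between driver and stand below 0.012 m and z of driver in the frame of stand between 0.003 and 0.013 m and angle between driver's own z axis and vertical below 0.12 rad and angle between stand's own z axis and vertical below 0.08 rad and linear speed of driver below 0.02 m/s and value of joint supply_lever below 0.08 rad), for 0.2 s.
4. the supply lever is at 40 degrees (value of joint supply_lever between 0.61 and 0.79 rad), for 0.2 s.
At the end, for the whole second after the job is handed in: Every valve present is open by more than 0.6 rad and sits upright in its pocket, the supply lever rests between 35 and 45 degrees (0.61 to 0.79 rad), and the screwdriver stands upright and still in its stand, fully down (all of step 4 and (value of joint adjuster_a above 0.6 rad or value of joint adjuster_a below -0.6 rad) and (value of joint adjuster_b above 0.6 rad or value of joint adjuster_b below -0.6 rad) and (value of joint adjuster_c above 0.6 rad or value of joint adjuster_c below -0.6 rad) and (value of joint adjuster_d above 0.6 rad or value of joint adjuster_d below -0.6 rad) and z of each of valve_a, valve_b, valve_c, valve_d in the frame of manifold below 0.016 m and angle between each of valve_a, valve_b, valve_c, valve_d, stand's own z axis and vertical below 0.08 rad and horizontal distance between driver and stand below 0.012 m and z of driver in the frame of stand between 0.003 and 0.013 m and angle between driver's own z axis and vertical below 0.12 rad and linear speed of driver below 0.02 m/s and velocity of joint supply_lever between -0.05 and 0.05 rad/s); the robot touches nothing.
It fails at once if the fingers push on a valve (its adjuster is to be turned with the screwdriver) (contact force between the fingers and valve_a above 10 N or contact force between the fingers and valve_b above 10 N or contact force between the fingers and valve_c above 10 N or contact force between the fingers and valve_d above 10 N).
It fails at once if the sample vial is tipped or pushed away (angle between sample_vial's own z axis and vertical above 0.6 rad or distance of sample_vial from where it was at the start of the episode above 0.05 m).
It fails at once if the dish of roots is pushed away (distance of root_sample from where it was at the start of the episode above 0.05 m).
Of valve_a, valve_b, valve_c, valve_d only 3 to 4 are there at a start; the rules pass over those that are not, and their reading is None.
At some moment in a run one of stand may be knocked a few centimetres aside while the robot is not near it.
It also fails if it takes over 210 s, if anything falls off the work surface, if the arm or the gripper's body presses on something with over 40 N, if the wrist force passes 120 N, or if a joint passes its speed limit or range.

ROBOT

A 7-joint arm with a two-finger parallel gripper is mounted at the origin on a cart in front of the work surface, level with it; the furniture and walls round the work are solid. World frame = base frame: x ahead of the robot, y to its left, z up, the work surface at z = 0. Lengths are in m, angles in rad, forces in N, time in s.
With the tool pointing down it reaches from about 0.425 to 0.95 m from the base axis. Payload 16.7 kg.
Tool frame: the origin (TCP) lies at the very end of the fingers, on their centre line; the grasp point (between the pads) lies 19 mm behind it; z points along the fingers, y is the direction in which the jaws open and shut (so a half turn about z gives the same grasp; the last joint's range is limited). The gripper opens to 94 mm and grips with 3 to 60 N. Pads are 16 mm wide; open, the fingers measure 119 mm over their backs; the gripper's body (75 mm by 177 mm) begins 78 mm behind the grasp point.
Start: joints at [1.024, 0.426, 0.074, 1.606, -0.034, 1.111, -0.067], TCP at [0.261, -0.623, 0.205] pointing down, gripper open.
Joint ranges: [-2.85, 2.85], [-0.5, 2.14], [-1.23, 1.37], [0.21, 2.46], [-1.02, 4.16], [0.16, 2.05], [-2.73, 2.73]. Speed limits (rad/s): [1.89, 1.89, 2.39, 2.39, 3.01, 3.01, 3.01].

INTERFACE

Orientations are given as a unit quaternion [w, x, y, z].
In Python, from station import readout, vision, hand_in, models gives the robot as it stands. The module is installed in compiled form; this text tells all that it offers.
- The arm moves only by the tool send_rows, never from a script. Its argument "series" is a list of rows, each an object with "travel": the shift along the tool's x, y, z in cm, a list of three; "yaw": the turn about the tool's z in rad. A call has 1 to 8 rows; each row shifts and turns the commanded pose from where the row before left it, along the tool's axes as they then stand; what a row does not reach is not made up. A row lasts 1/10 s, in which the tool goes at most 50 mm and 8.59 degrees, less where a joint would pass 70% of its speed; a pose out of reach is approached as far as the arm can. A call with a gripper value outside its range is refused whole. "jaw" is the opening in per cent of the stroke, from 0 (shut) to 100 (fully open), set as the call begins (left out, the last holds). The fingers move at their own pace and stop on an object; "newtons" is the grip in N (left out, the last holds). Time passes only in rows, so rows that do not move let the fingers close. It gives the time, the measured TCP pose, the force and the opening at its end, in the units of the state.
- readout.read_state(): the state, without advancing time (a new reading comes with each control period).
- vision.camera(name): name is "scene" or "side" or "wrist"; returns the picture (384x512x3 uint8, red, green, blue); there is no depth.
- vision.camera_model(name): a dict with "fovy" (degrees; the focal length in pixels is half the picture's height over the tangent of half this angle, whatever the lens; pixels are square), "cx", "cy" (the principal point, pixels), "world_from_camera" (4x4, takes a point from camera to world coordinates); the wrist camera has in their place "tool_from_camera" (4x4, takes a point from camera to tool coordinates, whose origin is the TCP and whose axes are the flange's). Camera axes: x right, y down, z forward; pixel columns grow to the right and rows downward; lengths in m; the calibration is good to about 2 mm. A picture is of the moment at which its call begins: read the wrist's pose just before it. camera_model takes no time and is no camera call.
- hand_in(): hands the job in, once; it reports no verdict.
Trained networks look in the newest picture that a camera, given by its name, has taken for a name from the list of things; names that differ only in an ending like _2 or _b are one class to them, and where a whole thing is asked for, a point or a joint stands for the part that bears it (a point fixed in the world has none). Each returns a list of dicts, best first, with "confidence" (0 to 1); they miss things now and then, are a little off and sometimes report something else, mostly with a low value. They report only what shows in the picture. A call takes as long as a camera call. They do not tell look-alikes from the thing itself.
- models.regions_of(camera, thing): "region" (384x512 bool, what is visible of it) and "box" ([left, top, right, bottom] in pixels, round what is visible of it).
- models.pinpoint(camera, thing): "centre" ([column, row] in pixels: a listed point, or the origin of a listed thing).
The state is a dict: "time": time; "qpos": joint angles; "joint_vel": joint speeds; "joint_torque": joint torques, N m; "position": TCP position; "orientation": TCP orientation; "wrist_force": force on the tool from outside, world axes, zero at the start; "wrist_torque": the same for the moment, N m; "grip_width": finger opening in m.
Only numpy, scipy, OpenCV 4.12 (cv2) and the standard library are available. Lean on these libraries where they do the work, as an engineer would, in place of code of your own. Each camera call takes 0.05 s, during which the arm holds its last target.

## Working session

There is one attempt and no reset: what is moved stays moved. The work goes in short steps, Python scripts to look and compute and a tool call to move; the robot and the scene stay as the last step left them, time stands still between calls to the robot, and variables do not carry over. Pictures are saved under pics/ and viewed, and the job is handed in when it is done.

Besides the shell and the picture viewer there is one more tool, called after "Request:" as name(argument=value, ...), one argument or row to a line, values as JSON. send_rows: Moves the arm, as the interface text tells. Its arguments: {"type":"object","properties":{"series":{"type":"array"},"jaw":{"type":"number"},"newtons":{"type":"number"}},"required":["series"]}

```bash
mkdir -p pics; ls; cat > h.py <<'E'
import numpy as np, cv2
from station import readout, vision, hand_in, models
from scipy.spatial.transform import Rotation as R
def quat(o): return R.from_quat([o[1],o[2],o[3],o[0]])
def save(im,n): cv2.imwrite('pics/'+n+'.png',im[:,:,::-1])
def cam(name,st=None):
    m=vision.camera_model(name)
    f=192/np.tan(np.radians(m['fovy'])/2)
    if name=='wrist':
        st=st or readout.read_state()
        T=np.eye(4);T[:3,:3]=quat(st['orientation']).as_matrix();T[:3,3]=st['position']
        W=T@np.array(m['tool_from_camera'])
    else: W=np.array(m['world_from_camera'])
    return f,m['cx'],m['cy'],W
def ray(c,px,z):
    f,cx,cy,W=c
    d=W[:3,:3]@np.array([(px[0]-cx)/f,(px[1]-cy)/f,1]); o=W[:3,3]
    return o+d*(z-o[2])/d[2]
def proj(c,P):
    f,cx,cy,W=c
    p=np.linalg.inv(W)@np.append(P,1); return np.array([f*p[0]/p[2]+cx,f*p[1]/p[2]+cy])
def tri(c1,p1,c2,p2):
    A=[];b=[]
    for c,p in((c1,p1),(c2,p2)):
        f,cx,cy,W=c
        d=W[:3,:3]@np.array([(p[0]-cx)/f,(p[1]-cy)/f,1]);d/=np.linalg.norm(d)
        M=np.eye(3)-np.outer(d,d);A.append(M);b.append(M@W[:3,3])
    return np.linalg.lstsq(np.vstack(A),np.hstack(b),rcond=None)[0]
E
python3 - <<'E'
from h import *
np.set_printoptions(precision=4,suppress=True)
s=readout.read_state();print(s)
for n in('scene','side','wrist'):
    im=vision.camera(n);save(im,n+'0');c=cam(n,s);print(n,c[:3],c[3])
    for t in('manifold','valve_a','driver','stand','lever_knob','lever_axis','slot_a','sample_vial','root_sample'):
        print(t,[(np.round(d['centre']).tolist(),round(d['confidence'],2)) for d in models.pinpoint(n,t)])
E
```

```text
pics
{'time': 0.0, 'qpos': array([ 1.0245,  0.4267,  0.0739,  1.6066, -0.0341,  1.1108, -0.0671]), 'joint_vel': array([-0.0002,  0.0002,  0.0001,  0.001 ,  0.001 ,  0.0014,  0.0005]), 'joint_torque': array([ -0.0018, -93.5818,   3.666 , -45.4176,  -0.0489,   0.0204,
         0.0001]), 'position': array([ 0.2607, -0.6222,  0.2048]), 'orientation': array([-0.0006,  0.9804,  0.1971, -0.0002]), 'wrist_force': array([ 0.1256, -0.0879,  0.0795]), 'wrist_torque': array([ 0.0493, -0.0294, -0.0006]), 'grip_width': 0.09396974574493512}
scene (np.float64(380.2391963232534), 259.1047319720271, 190.03584995827015) [[-0.7853 -0.2861  0.549   0.0449]
 [-0.6191  0.351  -0.7026  0.6799]
 [ 0.0083 -0.8916 -0.4527  0.4772]
 [ 0.      0.      0.      1.    ]]
manifold [([234.0, 208.0], 0.69)]
valve_a [([179.0, 225.0], 0.86), ([204.0, 212.0], 0.83), ([248.0, 196.0], 0.75), ([288.0, 281.0], 0.75), ([317.0, 225.0], 0.72), ([202.0, 198.0], 0.65)]
driver [([202.0, 266.0], 0.24)]
stand [([278.0, 243.0], 0.69)]
lever_knob [([298.0, 161.0], 0.71)]
lever_axis [([273.0, 162.0], 0.94)]
slot_a [([284.0, 259.0], 0.9
[... 592 characters left out ...]
, 258.0], 0.29)]
stand [([215.0, 201.0], 0.71)]
lever_knob [([274.0, 260.0], 0.67)]
lever_axis [([293.0, 230.0], 0.67), ([294.0, 211.0], 0.31)]
slot_a [([295.0, 210.0], 0.97), ([296.0, 194.0], 0.94), ([302.0, 160.0], 0.68), ([188.0, 222.0], 0.62), ([299.0, 174.0], 0.56)]
sample_vial [([297.0, 208.0], 0.61), ([242.0, 168.0], 0.42), ([295.0, 227.0], 0.39)]
root_sample []
wrist (np.float64(295.5227414942824), 253.01147789840456, 191.95754540488915) [[ 0.3877 -0.8828 -0.2651  0.3384]
 [-0.9218 -0.3715 -0.1111 -0.5911]
 [-0.0004  0.2875 -0.9578  0.3841]
 [ 0.      0.      0.      1.    ]]
manifold []
valve_a []
driver []
stand []
lever_knob []
lever_axis []
slot_a []
sample_vial []
root_sample []
```

```bash
python3 - <<'E'
import cv2
for n in('scene0','side0'):
    im=cv2.imread(f'pics/{n}.png'); cv2.imwrite(f'pics/{n}_b.png',cv2.resize(im[100:320,130:430],(800,587),interpolation=cv2.INTER_CUBIC))
E
```

```text
(no output)
```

View pics/scene0.png

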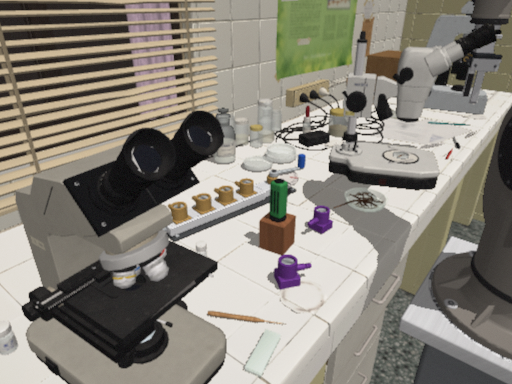

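View pics/side0.png

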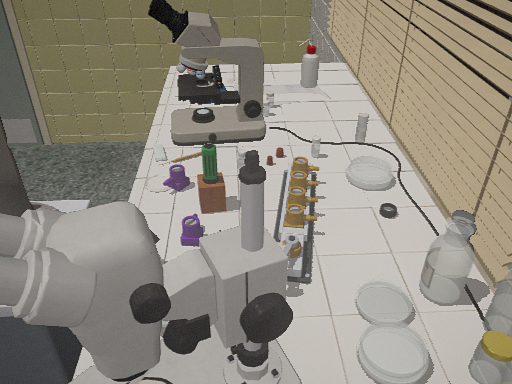

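```bash
true
```

```text
(no output)
```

View pics/scene0_b.png

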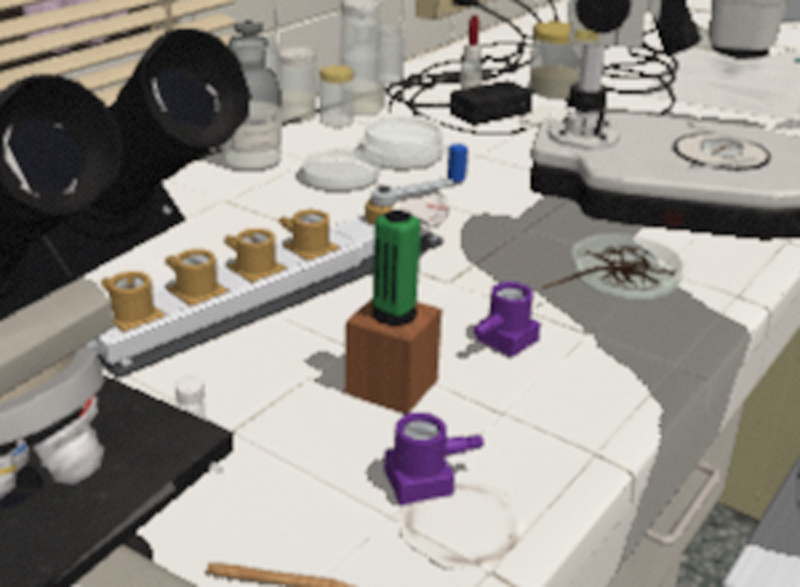

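View pics/side0_b.png

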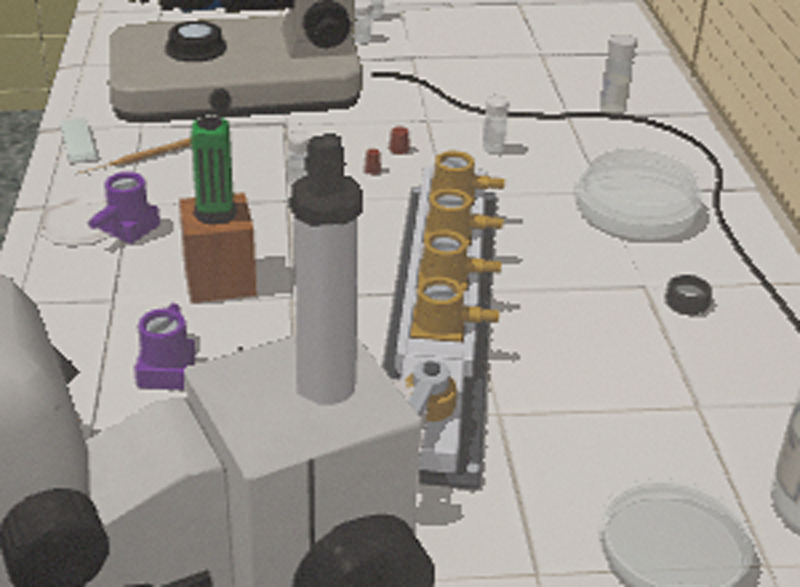

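```bash
python3 - <<'E'
from h import *
np.set_printoptions(precision=4,suppress=True)
a=cam('scene');b=cam('side');st=readout.read_state();print(st['time'])
print('tcp',proj(a,st['position']),proj(b,st['position']))
S={}
for n,c in(('scene',a),('side',b)):
    for p in [(284,259),(325,210),(202,197),(226,190),(250,182)] if n=='scene' else [(295,210),(296,194),(302,160),(188,222),(299,174)]:
        print(n,p,ray(c,p,.058),ray(c,p,.046))
print('axis',tri(a,(273,162),b,(293,230)))
print('axis',ray(a,(273,162),.0815),ray(a,(298,161),.0815),ray(b,(293,230),.0815))
print('stand',ray(a,(278,243),0),ray(b,(215,201),0))
print('standtop',ray(a,(278,217),.068),ray(b,(211,180),.068))
print('vial',ray(a,(202,250),0),ray(b,(242,168),0),ray(a,(362,210),0))
# stereo microscope base corners (scene), side col top
for p in [(333,170),(433,182),(440,160),(345,143)]: print('ms',ray(a,p,0),ray(a,p,0.05))
print('ms col', tri(a,(362,40),b,(252,160)))
E
```

```text
1.5
tcp [467.6904  99.1036] [-102.0378  635.3139]
scene (284, 259) [0.3493 0.216  0.058 ] [0.358  0.2027 0.046 ]
scene (325, 210) [0.3798 0.0138 0.058 ] [ 0.3894 -0.0052  0.046 ]
scene (202, 197) [0.6348 0.1423 0.058 ] [0.6517 0.1269 0.046 ]
scene (226, 190) [0.6159 0.0801 0.058 ] [0.6322 0.0629 0.046 ]
scene (250, 182) [0.5992 0.0086 0.058 ] [ 0.615  -0.0106  0.046 ]
side (295, 210) [0.6079 0.0147 0.058 ] [0.6105 0.0305 0.046 ]
side (296, 194) [0.6171 0.071  0.058 ] [0.6199 0.088  0.046 ]
side (302, 160) [0.6496 0.2117 0.058 ] [0.6531 0.2318 0.046 ]
side (188, 222) [ 0.3933 -0.014   0.058 ] [0.3913 0.0012 0.046 ]
side (299, 174) [0.6341 0.1498 0.058 ] [0.6373 0.1686 0.046 ]
axis [ 0.5917 -0.0802  0.0854]
axis [ 0.599  -0.0887  0.0815] [ 0.5507 -0.1374  0.0815] [ 0.5914 -0.0766  0.0815]
stand [0.4341 0.1134 0.    ] [0.4403 0.1344 0.    ]
standtop [0.4337 0.1176 0.068 ] [0.4351 0.1193 0.068 ]
vial [ 0.544   0.2351 -0.    ] [0.5068 0.2764 0.    ] [ 0.3535 -0.1374  0.    ]
ms [ 0.5308 -0.3136  0.    ] [ 0.4799 -0.2095  0.05  ]
ms [ 0.2623 -0.422   0.    ] [ 0.2396 -0.3066  0.05  ]
ms [ 0.2947 -0.6127  0.    ] [ 0.2686 -0.4773  0.05  ]
ms [ 0.6153 -0.5614 -0.    ] [ 0.5555 -0.4313  0.05  ]
ms col [ 0.5008 -0.3327  0.3808]
```

View pics/wrist0.png

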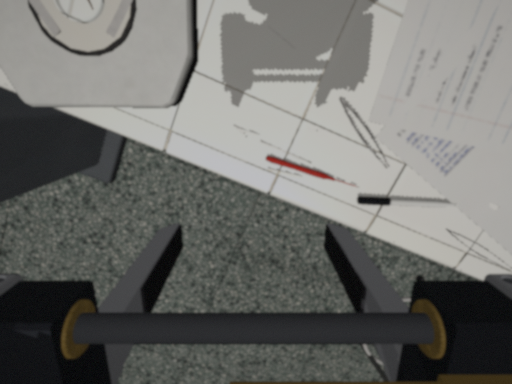

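```bash
python3 - <<'E'
import cv2
im=cv2.imread(f'pics/scene0.png'); cv2.imwrite(f'pics/sc_c.png',cv2.resize(im[0:200,300:512],(630,594),interpolation=cv2.INTER_CUBIC))
im=cv2.imread(f'pics/side0.png'); cv2.imwrite(f'pics/si_c.png',cv2.resize(im[134:384,0:320],(760,594),interpolation=cv2.INTER_CUBIC))
E
```

```text
(no output)
```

View pics/sc_c.png

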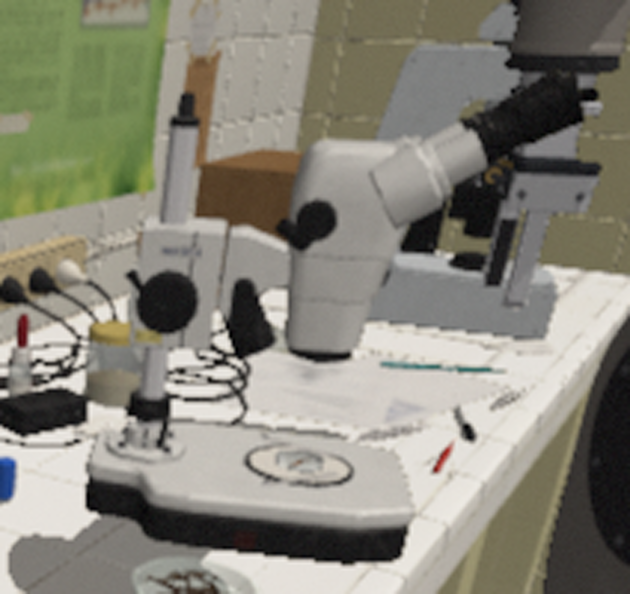

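View pics/si_c.png

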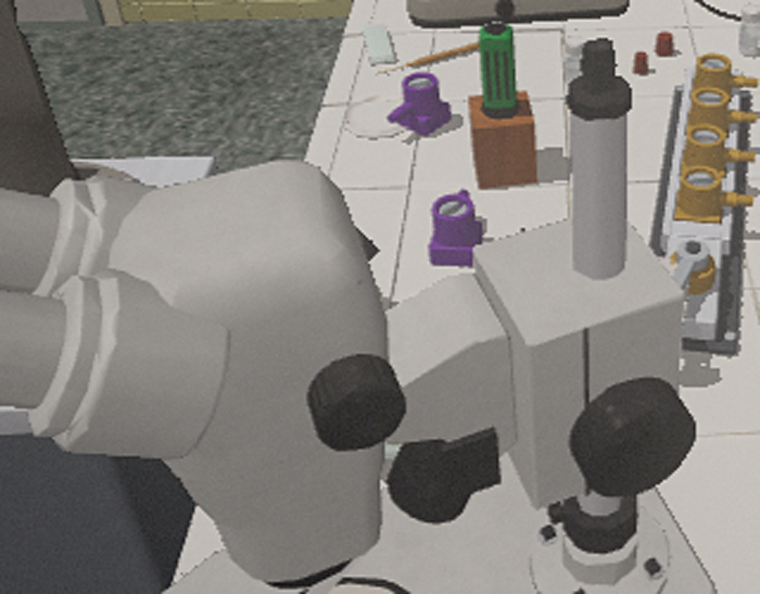

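```bash
python3 - <<'E'
from h import *
np.set_printoptions(precision=4,suppress=True)
a=cam('scene');b=cam('side')
k=2.97
def s(u,v): return (300+u/2.97,v/2.97)
def d(u,v): return (u*.421,134+v*.421)
for n,p,q in [('coltop',s(187,97),d(598,45)),('block top',s(185,225),d(598,250)),('headtop back',s(320,145),d(300,170)),('knob',s(318,218),d(355,395)),('headtop front',s(385,145),d(170,190)),('tube left top',s(450,130),d(75,180)),('lens bottom',s(320,355),d(320,580))]:
    P=tri(a,p,b,q);print(n,P,proj(a,P)-p,proj(b,P)-q)
for P in [(0.3,-0.35,.35),(.1,-.4,.4),(.0,-.4,.45)]: print(P,proj(a,P))
for z in (.35,.4,.45): print(ray(a,s(585,85),z))
for z in (.35,.4,.45): print(ray(a,s(490,130),z))
E
```

```text
coltop [ 0.5023 -0.3427  0.3965] [-0.6167 -0.5224] [-1.6958  1.5086]
block top [ 0.4965 -0.3452  0.2884] [-2.691  -1.4203] [-6.6702  4.1178]
headtop back [ 0.3859 -0.3709  0.3615] [-0.1821 -0.0144] [-0.4869  0.1123]
knob [ 0.4    -0.4257  0.2919] [-2.4204 -0.2227] [-6.9986  1.9521]
headtop front [ 0.3379 -0.3842  0.3637] [-1.0884  0.1524] [-3.0169  0.1194]
tube left top [ 0.2984 -0.3889  0.3751] [-4.8781  1.4608] [-13.7618  -1.4427]
lens bottom [ 0.3703 -0.4207  0.167 ] [-1.2865 -0.0723] [-3.286   0.8934]
(0.3, -0.35, 0.35) [439.1553  57.5427]
(0.1, -0.4, 0.4) [547.3802  39.6326]
(0.0, -0.4, 0.45) [617.5464  15.8741]
[ 0.3753 -1.6035  0.35  ]
[ 0.2455 -0.7062  0.4   ]
[0.1157 0.191  0.45  ]
[ 0.3277 -0.7377  0.35  ]
[ 0.2166 -0.1806  0.4   ]
[0.1055 0.3764 0.45  ]
```

Request:
send_rows(
  series=[
    {"travel": [0, 0, -5], "yaw": 0},
    {"travel": [0, 0, -5], "yaw": 0},
    {"travel": [0, 0, -5], "yaw": 0},
    {"travel": [0, 0, -5], "yaw": 0},
    {"travel": [0, 0, -5], "yaw": 0},
    {"travel": [0, 0, -5], "yaw": 0},
    {"travel": [0, 0, -5], "yaw": 0},
    {"travel": [0, 0, 0], "yaw": 0},
  ],
  jaw=60,
)

```text
time: 2.3
position: [0.2609, -0.6232, 0.5627]
orientation: [0.005, 0.98, 0.197, 0.001]
wrist_force: [-0.5, 0.7, -0.3]
grip_width: 0.0564
```

```bash
cat >> h.py <<'E'
def S():
    s=readout.read_state(); M=quat(s['orientation']).as_matrix()
    print('t%.2f'%s['time'],'pos',np.round(s['position'],4),'xang %.4f'%np.arctan2(M[1,0],M[0,0]),'tz',np.round(M[:,2],3),'F',np.round(s['wrist_force'],1),'T',np.round(s['wrist_torque'],2),'w%.4f'%s['grip_width'],'q',np.round(s['qpos'],2))
    return s,M
E
python3 -c "
from h import *
s,M=S()
print(M.T@(np.array([.47,-.05,.5])-s['position']))"
```

```text
t2.30 pos [ 0.2609 -0.6232  0.5627] xang 0.3966 tz [ 0.004 -0.009 -1.   ] F [-0.5  0.7 -0.3] T [-0.01 -0.01 -0.01] w0.0564 q [ 1.01  0.35  0.11  0.97 -0.04  1.81 -0.07]
[ 0.41422244 -0.44847811  0.05872288]
```

Request:
send_rows(
  series=[
    {"travel": [3.3, -3.6, 0], "yaw": 0},
    {"travel": [3.3, -3.6, 0], "yaw": 0},
    {"travel": [3.3, -3.6, 0], "yaw": 0},
    {"travel": [3.3, -3.6, 0], "yaw": 0},
    {"travel": [3.3, -3.6, 0], "yaw": 0},
    {"travel": [3.3, -3.6, 0], "yaw": 0},
    {"travel": [3.3, -3.6, 0], "yaw": 0},
    {"travel": [3.3, -3.6, 0], "yaw": 0},
  ],
)

```text
time: 3.1
position: [0.3932, -0.2528, 0.5557]
orientation: [0.0, 0.98, 0.197, 0.0]
wrist_force: [1.2, 0.3, -0.5]
grip_width: 0.0563
```

Request:
send_rows(
  series=[
    {"travel": [3.3, -3.6, 0], "yaw": 0},
    {"travel": [3.3, -3.6, 0], "yaw": 0},
    {"travel": [3.3, -3.6, 0], "yaw": 0},
    {"travel": [3.3, -3.6, 0], "yaw": 0},
    {"travel": [0, 0, 3], "yaw": 0.14},
    {"travel": [0, 0, 3], "yaw": 0.14},
    {"travel": [0, 0, 3], "yaw": 0.14},
    {"travel": [0, 0, 3], "yaw": 0.14},
  ],
)

```text
time: 3.9
position: [0.459, -0.071, 0.4344]
orientation: [0.0, 0.996, -0.084, 0.0]
wrist_force: [0.8, -0.2, 0.1]
grip_width: 0.0566
```

```bash
python3 -c "
from h import *
s,M=S()
im=vision.camera('wrist');save(im,'w1')
c=cam('wrist',s)
for t in('slot_a','lever_knob','lever_axis','stand','driver','manifold','sample_vial'):
    for d in models.pinpoint('wrist',t):
        p=d['centre'];z={'slot_a':.058,'lever_knob':.0815,'lever_axis':.0815}.get(t,0)
        print(t,np.round(p),round(d['confidence'],2),ray(c,p,z))
"
```

```text
t3.90 pos [ 0.459  -0.071   0.4344] xang -0.1689 tz [ 0. -0. -1.] F [ 0.8 -0.2  0.1] T [ 0.05 -0.07 -0.03] w0.0566 q [ 0.44 -0.04 -0.41  1.69 -0.02  1.49 -1.7 ]
slot_a [192.  74.] 0.94 [0.60896394 0.01025566 0.058     ]
slot_a [153.  74.] 0.84 [0.6200747 0.0769861 0.058    ]
slot_a [116.  69.] 0.83 [0.638998   0.13821345 0.058     ]
slot_a [81. 72.] 0.81 [0.64373618 0.20134103 0.058     ]
slot_a [128. 222.] 0.77 [0.35766725 0.20079942 0.058     ]
slot_a [224. 186.] 0.76 [ 0.39892096 -0.00567363  0.058     ]
lever_knob [294.  89.] 0.73 [ 0.55399171 -0.15947115  0.0815    ]
lever_axis [245.  76.] 0.66 [ 0.58784912 -0.08127645  0.0815    ]
stand [164. 173.] 0.95 [0.43419767 0.12209581 0.        ]
stand [296.  88.] 0.36 [ 0.5577168  -0.17408566  0.        ]
driver [165. 174.] 0.67 [0.43091426 0.12228786 0.        ]
manifold [171.  76.] 0.96 [0.61893344 0.06175473 0.        ]
manifold [192.  75.] 0.49 [0.61317672 0.02116935 0.        ]
manifold [127.  75.] 0.19 [0.6356567  0.14551317 0.        ]
sample_vial [ 85. 152.] 0.57 [0.50500491 0.27341268 0.        ]
```

View pics/w1.png

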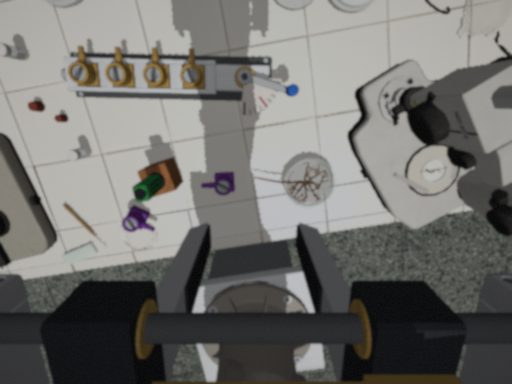

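Request:
send_rows(
  series=[
    {"travel": [0, 0, 2], "yaw": -0.136},
    {"travel": [0, 0, 2], "yaw": -0.136},
    {"travel": [0, 0, 2], "yaw": -0.136},
    {"travel": [0, 0, 2], "yaw": -0.136},
    {"travel": [0, 0, 2], "yaw": -0.136},
    {"travel": [0, 0, 0], "yaw": 0},
  ],
)

```text
time: 4.9
position: [0.4585, -0.0711, 0.3343]
orientation: [-0.0, 0.966, 0.257, -0.001]
wrist_force: [-0.4, -0.5, -0.0]
grip_width: 0.0566
```

```bash
python3 -c "
from h import *
s,M=S()
im=vision.camera('wrist');save(im,'w2')
c=cam('wrist',s)
for t in('slot_a','lever_knob','lever_axis','stand'):
    for d in models.pinpoint('wrist',t):
        p=d['centre'];z={'slot_a':.058,'lever_knob':.0815,'lever_axis':.0815}.get(t,0)
        print(t,np.round(p),round(d['confidence'],2),ray(c,p,z))
print(M.T@(np.array([.554,-.159,.2])-s['position']))
"
```

```text
t4.90 pos [ 0.4585 -0.0711  0.3343] xang 0.5207 tz [-0.002  0.    -1.   ] F [-0.4 -0.5 -0. ] T [-0.04 -0.02  0.04] w0.0566 q [ 0.43 -0.   -0.4   1.86 -0.    1.29 -1.03]
slot_a [ 60. 131.] 0.91 [0.35066159 0.20313722 0.058     ]
slot_a [219.   2.] 0.66 [0.6210285  0.07454717 0.058     ]
slot_a [253.  36.] 0.61 [0.60811904 0.01360321 0.058     ]
slot_a [196. 172.] 0.56 [ 0.39636366 -0.00410899  0.058     ]
lever_knob [338. 134.] 0.63 [ 0.55573124 -0.15818474  0.0815    ]
lever_axis [303.  83.] 0.68 [ 0.58891568 -0.07683349  0.0815    ]
lever_axis [217.   0.] 0.42 [0.61757942 0.07161054 0.0815    ]
stand [147. 111.] 0.63 [0.43174161 0.1179251  0.        ]
[0.03933226 0.12396754 0.13401786]
```

View pics/w2.png

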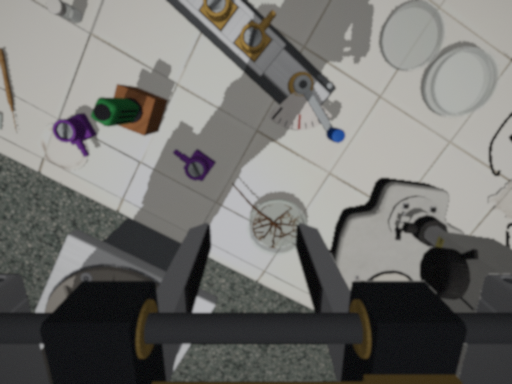

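Request:
send_rows(
  series=[
    {"travel": [0.8, 2.5, 2.8], "yaw": 0},
    {"travel": [0.8, 2.5, 2.8], "yaw": 0},
    {"travel": [0.8, 2.5, 2.8], "yaw": 0},
    {"travel": [0.8, 2.5, 2.8], "yaw": 0},
    {"travel": [0.8, 2.4, 2.2], "yaw": 0},
    {"travel": [0, 0, 0], "yaw": 0},
  ],
  jaw=70,
)

```text
time: 5.75
position: [0.5556, -0.1612, 0.1987]
orientation: [-0.001, 0.967, 0.254, -0.001]
wrist_force: [0.6, 0.3, 0.6]
grip_width: 0.066
```

```bash
python3 -c "
from h import *
s,M=S()
im=vision.camera('wrist');save(im,'w3')
print(M.T@(np.array([.5555,-.159,.067])-s['position']))
"
```

```text
t5.75 pos [ 0.5556 -0.1612  0.1987] xang 0.5128 tz [-0.003  0.001 -1.   ] F [0.6 0.3 0.6] T [-0.01  0.    0.01] w0.0660 q [ 0.46  0.3  -0.34  1.81  0.11  1.05 -0.99]
[ 0.00126451 -0.0016107   0.13172611]
```

View pics/w3.png

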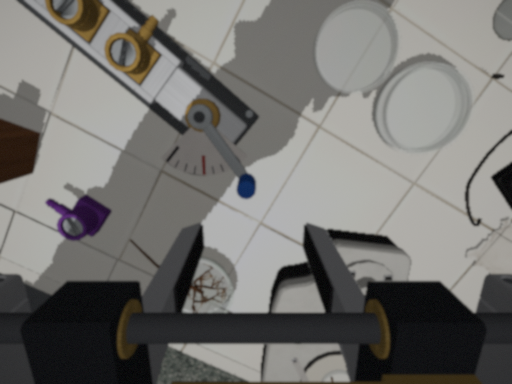

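```bash
python3 -c "
from h import *
s,M=S();c=cam('wrist',s)
for p,z in [((246,178),.0955),((246,190),.07),((202,117),.075),((202,117),.06)]: print(p,z,ray(c,p,z))
for d in models.pinpoint('wrist','lever_knob')+models.pinpoint('wrist','lever_axis'): print(d['centre'],d['confidence'],ray(c,d['centre'],.0815))
for d in models.pinpoint('wrist','slot_a'): print(d['centre'],d['confidence'],ray(c,d['centre'],.058))
"
```

```text
t5.80 pos [ 0.5554 -0.1598  0.2004] xang 0.5141 tz [-0.002  0.001 -1.   ] F [0.6 0.4 0.4] T [ 0.05  0.02 -0.04] w0.0655 q [ 0.45  0.3  -0.35  1.81  0.11  1.05 -0.99]
(246, 178) 0.0955 [ 0.56352446 -0.14871971  0.0955    ]
(246, 190) 0.07 [ 0.54585844 -0.15787664  0.07      ]
(202, 117) 0.075 [ 0.59197676 -0.08191221  0.075     ]
(202, 117) 0.06 [ 0.59015246 -0.08004103  0.06      ]
[251.4, 185.2] 0.72 [ 0.55630687 -0.15883288  0.0815    ]
[249.0, 186.1] 0.7 [ 0.55421582 -0.15712673  0.0815    ]
[194.6, 119.1] 0.56 [ 0.58740053 -0.07730501  0.0815    ]
[121.2, 52.6] 0.2 [0.60759295 0.00808923 0.0815    ]
[126.0, 51.3] 0.96 [0.6093603  0.01447445 0.058     ]
[65.3, 6.1] 0.67 [0.6175091  0.08018631 0.058     ]
[70.7, 226.9] 0.58 [ 0.40105076 -0.00157278  0.058     ]
[137.8, 58.7] 0.46 [0.60888249 0.00158766 0.058     ]
```

Request:
send_rows(
  series=[
    {"travel": [0, 0, 4], "yaw": 0},
    {"travel": [0, 0, 4], "yaw": 0},
    {"travel": [0, 0, 3], "yaw": 0},
    {"travel": [0, 0, 2], "yaw": 0},
    {"travel": [0, 0, 0], "yaw": 0},
  ],
)

```text
time: 6.45
position: [0.5541, -0.1584, 0.0705]
orientation: [-0.001, 0.967, 0.256, -0.001]
wrist_force: [-0.7, 0.3, -0.4]
grip_width: 0.0654
```

Request:
send_rows(
  series=[
    {"travel": [0, 0, 0], "yaw": 0},
    {"travel": [0, 0, 0], "yaw": 0},
    {"travel": [0, 0, 0], "yaw": 0},
    {"travel": [0, 0, 0], "yaw": 0},
    {"travel": [0, 0, 0], "yaw": 0},
    {"travel": [0, 0, 0], "yaw": 0},
  ],
  jaw=0,
  newtons=12,
)

```text
time: 7.05
position: [0.5554, -0.1586, 0.0717]
orientation: [-0.0, 0.967, 0.256, 0.0]
wrist_force: [0.6, 4.6, 0.1]
grip_width: 0.0215
```

```bash
python3 -c "
from h import *
s,M=S()
im=vision.camera('wrist');save(im,'w4')
"
```

```text
t7.05 pos [ 0.5554 -0.1586  0.0717] xang 0.5170 tz [ 0.001  0.001 -1.   ] F [0.6 4.6 0.1] T [ 0.89 -0.16 -0.01] w0.0215 q [ 0.42  0.44 -0.32  1.93  0.19  0.8  -1.05]
```

View pics/w4.png

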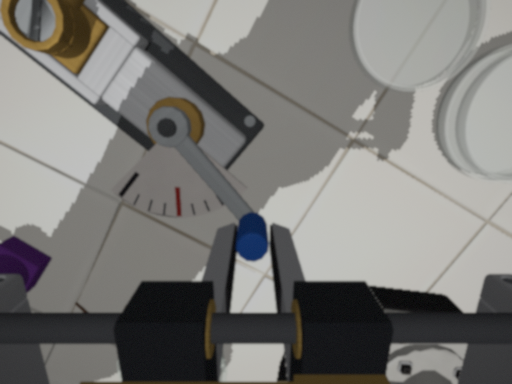

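```bash
cat > arc.py <<'E'
import sys
from h import *
def arc(axis,th0,th1,n,r=.085,mx=-0.18):
    s,M=S(); 
    th=np.linspace(th0,th1,n+1); a=mx+np.pi+th
    P=np.c_[axis[0]+r*np.cos(a),axis[1]+r*np.sin(a),np.zeros(n+1)]
    D=np.diff(P,axis=0)@M*100
    print(P[0],P[-1]);print(np.round(D[:,:2],2).tolist())
E
python3 -c "
from arc import *
arc((.590,-.081),1.325,0.0,8)"
```

```text
t7.10 pos [ 0.5554 -0.1586  0.0717] xang 0.5171 tz [ 0.     0.001 -1.   ] F [1.  2.8 2. ] T [ 0.82 -0.07 -0.02] w0.0199 q [ 0.42  0.44 -0.32  1.93  0.19  0.8  -1.05]
[ 0.55489108 -0.15841036  0.        ] [ 0.50637329 -0.06578249  0.        ]
[[-0.73, -1.2], [-0.52, -1.31], [-0.3, -1.37], [-0.07, -1.4], [0.16, -1.4], [0.39, -1.35], [0.61, -1.27], [0.81, -1.15]]
```

Request:
send_rows(
  series=[
    {"travel": [-0.73, -1.2, 0], "yaw": 0},
    {"travel": [-0.52, -1.31, 0], "yaw": 0},
    {"travel": [-0.3, -1.37, 0], "yaw": 0},
    {"travel": [-0.07, -1.4, 0], "yaw": 0},
    {"travel": [0.16, -1.4, 0], "yaw": 0},
    {"travel": [0.39, -1.35, 0], "yaw": 0},
    {"travel": [0.61, -1.27, 0], "yaw": 0},
    {"travel": [0, 0, 0], "yaw": 0},
  ],
)

```text
time: 7.9
position: [0.5049, -0.078, 0.0714]
orientation: [-0.0, 0.966, 0.257, -0.0]
wrist_force: [-5.1, 0.4, 1.9]
grip_width: 0.0193
```

```bash
python3 -c "
from h import *
s,M=S()
im=vision.camera('wrist');save(im,'w5')
"
```

```text
t7.90 pos [ 0.5049 -0.078   0.0714] xang 0.5195 tz [-0.001  0.001 -1.   ] F [-5.1  0.4  1.9] T [ 0.12  1.01 -0.05] w0.0193 q [ 0.33  0.36 -0.36  2.07  0.18  0.75 -1.19]
```

View pics/w5.png

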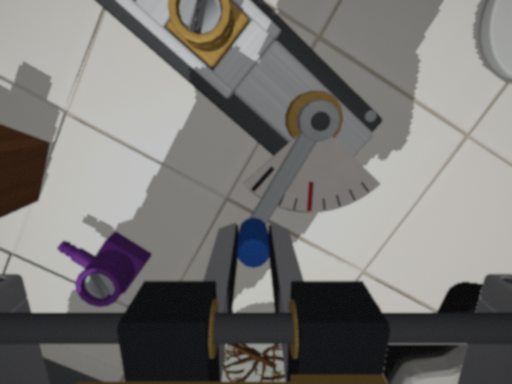

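Request:
send_rows(
  series=[
    {"travel": [0.75, -1.1, 0], "yaw": 0},
    {"travel": [0.3, -0.35, 0], "yaw": 0},
    {"travel": [0, 0, 0], "yaw": 0},
  ],
)

```text
time: 8.25
position: [0.5074, -0.0622, 0.0714]
orientation: [-0.0, 0.967, 0.256, -0.0]
wrist_force: [-2.5, 0.5, -0.3]
grip_width: 0.0196
```

```bash
python3 -c "
from h import *
s,M=S()
im=vision.camera('wrist');save(im,'w6')
"
```

```text
t8.25 pos [ 0.5074 -0.0622  0.0714] xang 0.5176 tz [-0.  0. -1.] F [-2.5  0.5 -0.3] T [ 0.11  0.62 -0.06] w0.0196 q [ 0.3   0.36 -0.36  2.07  0.18  0.75 -1.23]
```

View pics/w6.png

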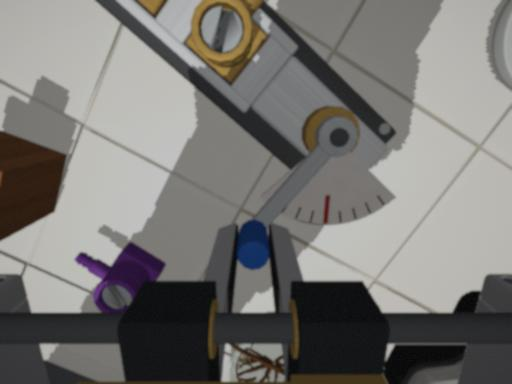

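Request:
send_rows(
  series=[
    {"travel": [0.2, -0.25, 0], "yaw": 0},
    {"travel": [0.2, -0.25, 0], "yaw": 0},
    {"travel": [0, 0, 0], "yaw": 0},
  ],
)

```text
time: 8.6
position: [0.5078, -0.0599, 0.0714]
orientation: [0.001, 0.967, 0.254, -0.001]
wrist_force: [-3.5, -19.4, -1.2]
grip_width: 0.0195
```

```bash
python3 -c "
from h import *
s,M=S()
im=vision.camera('wrist');save(im,'w6')
"
```

```text
t8.60 pos [ 0.5078 -0.0599  0.0714] xang 0.5141 tz [-0.001 -0.003 -1.   ] F [ -3.5 -19.4  -1.2] T [-4.57  0.58 -0.14] w0.0195 q [ 0.29  0.36 -0.36  2.07  0.19  0.75 -1.24]
```

View pics/w6.png

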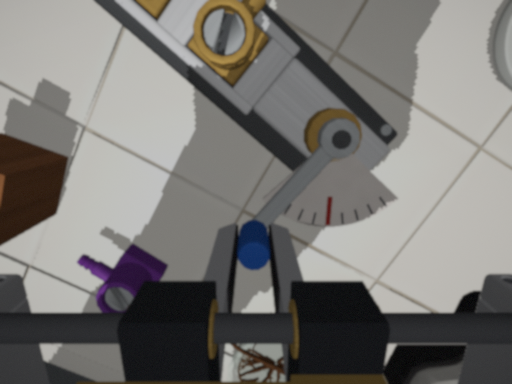

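Request:
send_rows(
  series=[
    {"travel": [-0.15, 0.25, 0], "yaw": 0},
    {"travel": [0, 0, 0], "yaw": 0},
    {"travel": [0, 0, 0], "yaw": 0},
    {"travel": [0, 0, 0], "yaw": 0},
  ],
  jaw=60,
)

```text
time: 9.05
position: [0.5084, -0.0589, 0.0716]
orientation: [-0.0, 0.967, 0.256, 0.0]
wrist_force: [0.1, 0.5, -0.1]
grip_width: 0.048
```

Request:
send_rows(
  series=[
    {"travel": [0, 0, -4], "yaw": 0},
    {"travel": [0, 0, -5], "yaw": 0},
    {"travel": [0, 0, -5], "yaw": 0},
    {"travel": [0, 0, -5], "yaw": 0.14},
    {"travel": [0, 0, -5], "yaw": 0.14},
    {"travel": [0, 0, 0], "yaw": 0.14},
    {"travel": [0, 0, 0], "yaw": 0.14},
    {"travel": [0, 0, 0], "yaw": 0.14},
  ],
)

```text
time: 9.85
position: [0.5083, -0.059, 0.312]
orientation: [-0.0, 0.996, -0.094, 0.001]
wrist_force: [-0.2, -0.2, -0.7]
grip_width: 0.0564
```

```bash
python3 -c "
from h import *
s,M=S()
im=vision.camera('wrist');save(im,'w7')
c=cam('wrist',s)
for t in('slot_a','lever_knob','lever_axis','stand','driver'):
    for d in models.pinpoint('wrist',t):
        p=d['centre'];z={'slot_a':.058,'lever_knob':.0815,'lever_axis':.0815}.get(t,0)
        print(t,np.round(p),round(d['confidence'],2),ray(c,p,z))
"
```

```text
t9.85 pos [ 0.5083 -0.059   0.312 ] xang -0.1885 tz [ 0.001 -0.    -1.   ] F [-0.2 -0.2 -0.7] T [0.04 0.   0.01] w0.0564 q [ 0.31  0.09 -0.35  1.81  0.03  1.24 -1.8 ]
slot_a [ 46. 104.] 0.98 [0.64472665 0.2089181  0.058     ]
slot_a [186. 104.] 0.79 [0.60810043 0.01623115 0.058     ]
slot_a [143. 103.] 0.63 [0.62003811 0.07565358 0.058     ]
slot_a [ 98. 101.] 0.59 [0.63448082 0.13677093 0.058     ]
slot_a [229. 236.] 0.57 [ 0.39849677 -0.00109619  0.058     ]
slot_a [116. 280.] 0.55 [0.3549591  0.20208282 0.058     ]
lever_knob [259. 166.] 0.89 [ 0.50694114 -0.06843702  0.0815    ]
lever_axis [255. 106.] 0.84 [ 0.58801867 -0.07819391  0.0815    ]
driver [161. 218.] 0.7 [0.42991919 0.12125373 0.        ]
```

View pics/w7.png

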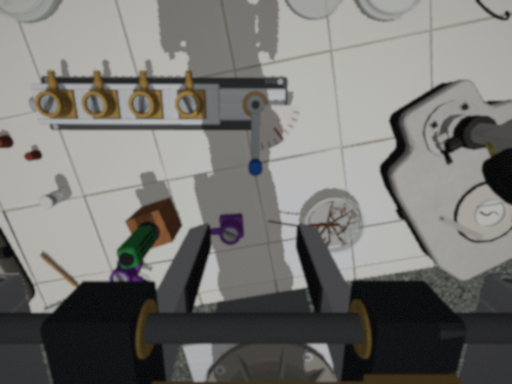

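```bash
python3 -c "
from h import *
s,M=S()
print(M.T@(np.array([.433,.12,.30])-s['position']))
"
```

```text
t10.15 pos [ 0.5081 -0.0592  0.3115] xang -0.1795 tz [-0.  0. -1.] F [0.3 0.5 0.3] T [ 0.02  0.04 -0.05] w0.0563 q [ 0.31  0.09 -0.35  1.81  0.03  1.24 -1.79]
[-0.10592582 -0.16286928  0.01148641]
```

Request:
send_rows(
  series=[
    {"travel": [-2.6, -4.0, 0], "yaw": 0},
    {"travel": [-2.6, -4.0, 0], "yaw": 0},
    {"travel": [-2.6, -4.0, 0], "yaw": 0},
    {"travel": [-2.6, -4.0, 0], "yaw": 0},
    {"travel": [0, 0, 0], "yaw": 0},
  ],
  jaw=100,
)

```text
time: 10.65
position: [0.4329, 0.1223, 0.3121]
orientation: [-0.0, 0.996, -0.087, 0.0]
wrist_force: [-0.2, -1.2, 0.2]
grip_width: 0.0917
```

```bash
python3 -c "
from h import *
s,M=S()
im=vision.camera('wrist');save(cv2.resize(im,(768,576),interpolation=cv2.INTER_CUBIC),'w8')
c=cam('wrist',s)
for t in('stand','driver'):
    for d in models.pinpoint('wrist',t):
        p=d['centre'];z=0
        print(t,np.round(p),round(d['confidence'],2),ray(c,p,z),ray(c,p,.008))
"
```

```text
t10.65 pos [0.4329 0.1223 0.3121] xang -0.1733 tz [ 0.001  0.001 -1.   ] F [-0.2 -1.2  0.2] T [-0.    0.03  0.03] w0.0917 q [ 0.13 -0.01 -0.53  1.92 -0.01  1.24 -2.15]
stand [256. 157.] 0.92 [0.43031312 0.11524818 0.        ] [0.43170164 0.11510519 0.008     ]
stand [169.  25.] 0.29 [0.64703493 0.21080211 0.        ] [0.64489532 0.20910355 0.008     ]
driver [254. 158.] 0.68 [0.42881085 0.12044134 0.        ] [0.43022383 0.12021381 0.008     ]
```

View pics/w8.png

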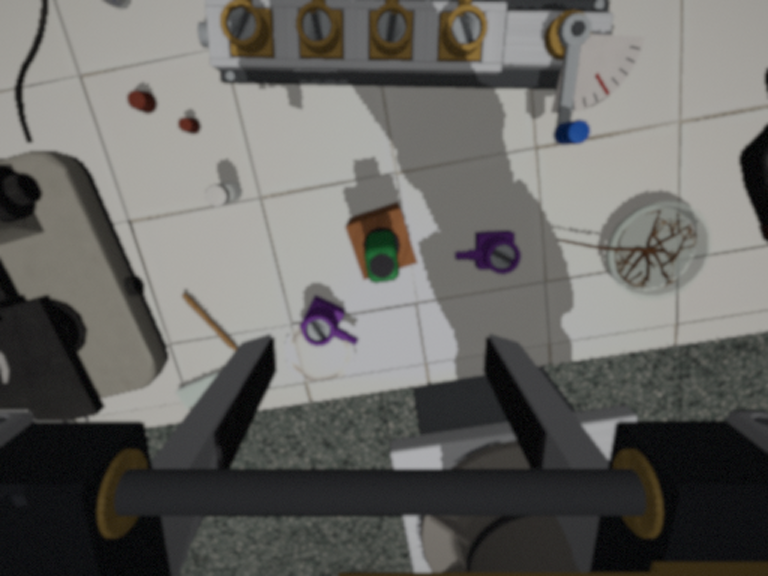

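```bash
python3 -c "
import cv2
im=cv2.imread('pics/w8.png')[180:310,320:450]
cv2.imwrite('pics/w8c.png',cv2.resize(im,(590,590),interpolation=cv2.INTER_CUBIC))
from h import *
st=readout.read_state();c=cam('wrist',st)
for p in [(381,265)]: print(ray(c,(p[0]/1.5,p[1]/1.5),.153))
for p in [(348,222),(403,205),(414,264)]: print(ray(c,(p[0]/1.5,p[1]/1.5),.068))
"
```

```text
[0.43669337 0.11347797 0.153     ]
[0.46335151 0.14023845 0.068     ]
[0.46974989 0.08602775 0.068     ]
[0.41143564 0.08481184 0.068     ]
```

View pics/w8c.png

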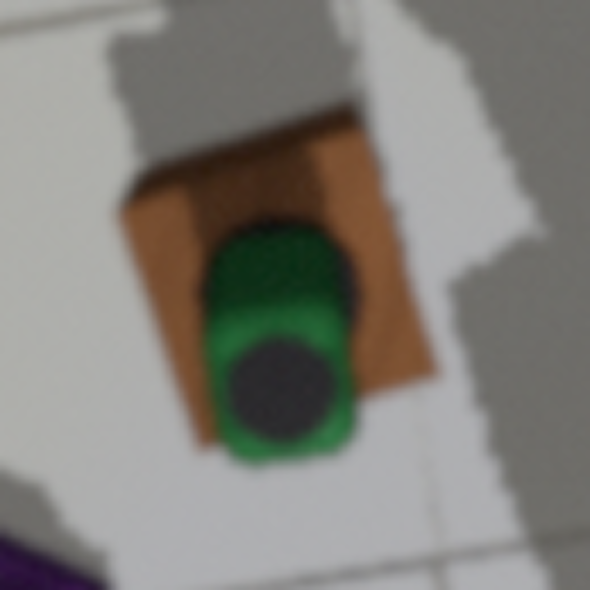

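Request:
send_rows(
  series=[
    {"travel": [0.4, 0.5, 4], "yaw": 0},
    {"travel": [0, 0.3, 4.5], "yaw": 0},
    {"travel": [0, 0, 0], "yaw": 0},
  ],
)

```text
time: 11.1
position: [0.4352, 0.1059, 0.2223]
orientation: [0.001, 0.996, -0.092, -0.004]
wrist_force: [-0.8, -0.1, 0.8]
grip_width: 0.0937
```

```bash
python3 -c "
from h import *
s,M=S()
im=vision.camera('wrist')
save(cv2.resize(im[150:330,150:390],(800,600),interpolation=cv2.INTER_CUBIC),'w9')
"
```

```text
t11.10 pos [0.4352 0.1059 0.2223] xang -0.1847 tz [-0.008 -0.001 -1.   ] F [-0.8 -0.1  0.8] T [0.03 0.04 0.  ] w0.0937 q [ 0.13  0.07 -0.52  2.04  0.04  1.05 -2.17]
```

View pics/w9.png

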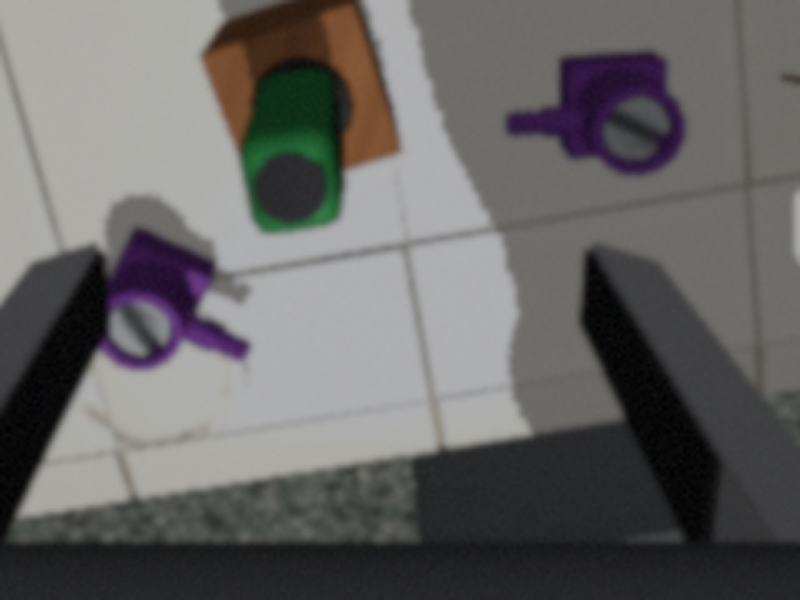

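```bash
python3 -c "
from h import *
s,M=S();c=cam('wrist',s)
f=lambda u,v:(150+u/3.3333,150+v/3.3333)
print('top',ray(c,f(292,187),.153))
for u,v in[(250,150),(338,132),(340,212),(255,232)]: print(ray(c,f(u,v),.153))
for u,v in[(203,55),(355,2),(400,152)]: print(ray(c,f(u,v),.068))
"
```

```text
t11.15 pos [0.4366 0.107  0.2253] xang -0.1843 tz [-0.005 -0.001 -1.   ] F [-0.5  0.6  0.7] T [ 0.06  0.01 -0.04] w0.0936 q [ 0.13  0.07 -0.52  2.03  0.04  1.05 -2.17]
top [0.4343454  0.11988291 0.153     ]
[0.44668385 0.128856   0.153     ]
[0.44732155 0.10480572 0.153     ]
[0.42486629 0.10844117 0.153     ]
[0.42336163 0.13243649 0.153     ]
[0.45867355 0.15066075 0.068     ]
[0.46721627 0.09542381 0.068     ]
[0.41128488 0.08919025 0.068     ]
```

Request:
send_rows(
  series=[
    {"travel": [0, 0, 0], "yaw": -0.13},
    {"travel": [0, 0, 0], "yaw": -0.13},
    {"travel": [0, 0, 0], "yaw": 0},
  ],
)

```text
time: 11.45
position: [0.4388, 0.1084, 0.2287]
orientation: [-0.0, 0.999, 0.039, 0.001]
wrist_force: [-0.9, -0.8, 0.7]
grip_width: 0.0938
```

```bash
python3 -c "
from h import *
s,M=S()
im=vision.camera('wrist')
save(cv2.resize(im[150:330,150:390],(800,600),interpolation=cv2.INTER_CUBIC),'w10')
"
```

```text
t11.45 pos [0.4388 0.1084 0.2287] xang 0.0789 tz [ 0.002  0.001 -1.   ] F [-0.9 -0.8  0.7] T [ 0.01 -0.01  0.01] w0.0938 q [ 0.14  0.06 -0.54  2.03  0.04  1.06 -1.91]
```

View pics/w10.png

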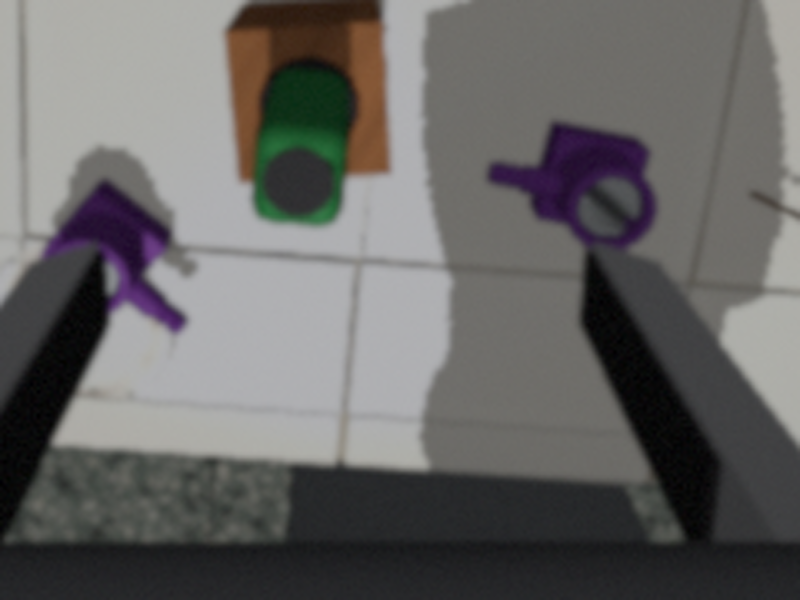

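```bash
python3 -c "
from h import *
s,M=S();c=cam('wrist',s)
f=lambda u,v:(150+u/3.3333,150+v/3.3333)
p=ray(c,f(298,181),.153);print('top',p)
for u,v in[(228,28),(381,18),(390,173),(240,182)]: print(ray(c,f(u,v),.068))
p[2]=.099;print(M.T@(p-s['position']))
"
```

```text
t11.50 pos [0.4387 0.1084 0.2285] xang 0.0736 tz [ 0.002  0.001 -1.   ] F [-0.1 -0.5  0.6] T [ 0.05 -0.01  0.08] w0.0940 q [ 0.14  0.06 -0.54  2.03  0.04  1.06 -1.91]
top [0.43403131 0.11891287 0.153     ]
[0.45898883 0.14858614 0.068     ]
[0.46646711 0.09575528 0.068     ]
[0.41019865 0.08762575 0.068     ]
[0.40266661 0.14186249 0.068     ]
[-0.00413666 -0.01080128  0.1294484 ]
```

Request:
send_rows(
  series=[
    {"travel": [-0.4, -1.1, 2], "yaw": -0.05},
    {"travel": [0, 0, 3], "yaw": 0},
    {"travel": [0, 0, 3], "yaw": 0},
    {"travel": [0, 0, 3], "yaw": 0},
    {"travel": [0, 0, 2], "yaw": 0},
    {"travel": [0, 0, 0], "yaw": 0},
  ],
)

```text
time: 12.1
position: [0.432, 0.1186, 0.0954]
orientation: [0.0, 0.998, 0.061, -0.001]
wrist_force: [-0.6, -0.1, -0.2]
grip_width: 0.094
```

Request:
send_rows(
  series=[
    {"travel": [0, 0, 0], "yaw": 0},
    {"travel": [0, 0, 0], "yaw": 0},
    {"travel": [0, 0, 0], "yaw": 0},
    {"travel": [0, 0, 0], "yaw": 0},
    {"travel": [0, 0, 0], "yaw": 0},
    {"travel": [0, 0, 0], "yaw": 0},
  ],
  jaw=0,
  newtons=45,
)

```text
time: 12.7
position: [0.4328, 0.119, 0.0967]
orientation: [-0.0, 0.998, 0.063, 0.0]
wrist_force: [1.4, 0.3, 0.6]
grip_width: 0.0493
```

```bash
python3 -c "
from h import *
s,M=S()
im=vision.camera('wrist')
save(im,'w11'); save(vision.camera('side'),'s11')
"
```

```text
t12.70 pos [0.4328 0.119  0.0967] xang 0.1265 tz [ 0.  0. -1.] F [1.4 0.3 0.6] T [0.   0.01 0.  ] w0.0493 q [ 0.07  0.24 -0.54  2.17  0.18  0.77 -2.03]
```

View pics/w11.png

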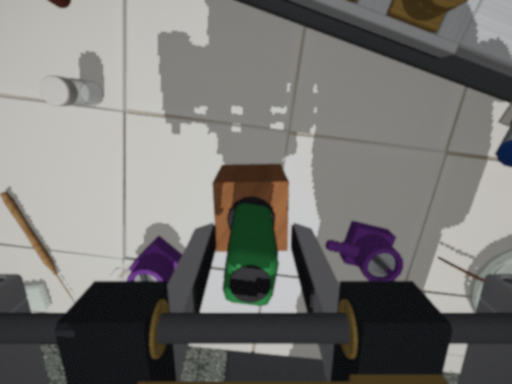

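Request:
send_rows(
  series=[
    {"travel": [0, 0, 0], "yaw": 0},
    {"travel": [0, 0, 0], "yaw": 0},
    {"travel": [0, 0, 0], "yaw": 0},
    {"travel": [0, 0, 0], "yaw": 0},
    {"travel": [0, 0, 0], "yaw": 0},
    {"travel": [0, 0, 0], "yaw": 0},
  ],
)

```text
time: 13.4
position: [0.4326, 0.119, 0.0965]
orientation: [-0.0, 0.998, 0.063, -0.0]
wrist_force: [-0.2, 0.9, 0.0]
grip_width: 0.0264
```

```bash
python3 -c "
from h import *
s,M=S()
im=vision.camera('wrist')
save(im,'w12')
"
```

```text
t13.40 pos [0.4326 0.119  0.0965] xang 0.1267 tz [-0.  0. -1.] F [-0.2  0.9  0. ] T [ 0.15 -0.    0.01] w0.0264 q [ 0.07  0.24 -0.54  2.17  0.18  0.77 -2.03]
```

View pics/w12.png

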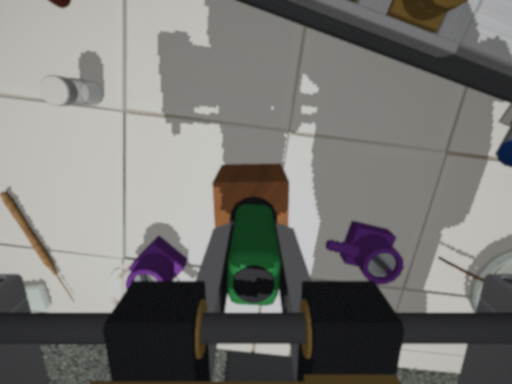

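Request:
send_rows(
  series=[
    {"travel": [0, 0, -2], "yaw": 0},
    {"travel": [0, 0, -3], "yaw": 0},
    {"travel": [0, 0, -4], "yaw": 0},
    {"travel": [0, 0, -5], "yaw": 0},
    {"travel": [0, 0, -2], "yaw": 0},
    {"travel": [0, 0, 0], "yaw": 0},
  ],
)

```text
time: 14.05
position: [0.434, 0.1194, 0.2593]
orientation: [-0.0, 0.998, 0.063, 0.003]
wrist_force: [1.0, 0.8, -1.4]
grip_width: 0.0263
```

```bash
python3 -c "
from h import *
s,M=S()
save(vision.camera('wrist'),'w13')
im=vision.camera('side');save(cv2.resize(im[100:300,130:380],(750,600),interpolation=cv2.INTER_CUBIC),'s13')
im=vision.camera('scene');save(cv2.resize(im[100:300,130:380],(750,600),interpolation=cv2.INTER_CUBIC),'c13')
"
```

```text
t14.05 pos [0.434  0.1194 0.2593] xang 0.1264 tz [ 0.005  0.001 -1.   ] F [ 1.   0.8 -1.4] T [ 0.06  0.03 -0.06] w0.0263 q [ 0.14  0.03 -0.56  1.99  0.02  1.12 -1.87]
```

View pics/s13.png

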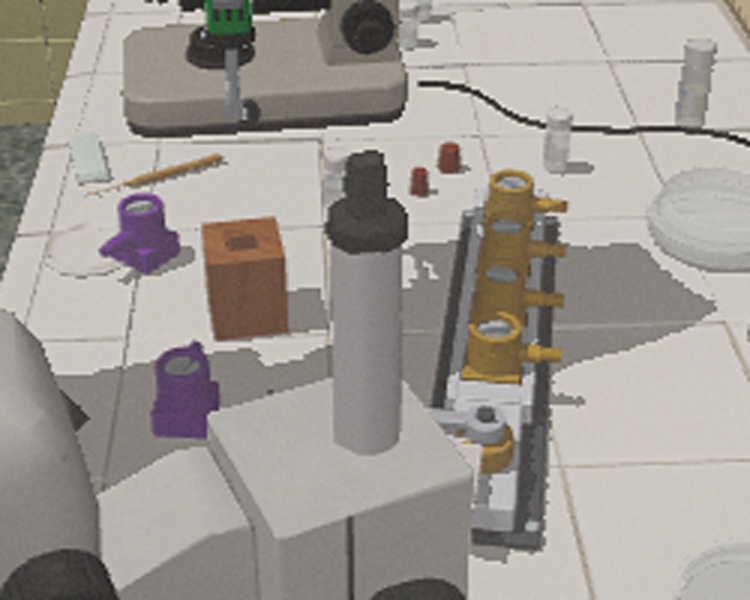

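View pics/w13.png

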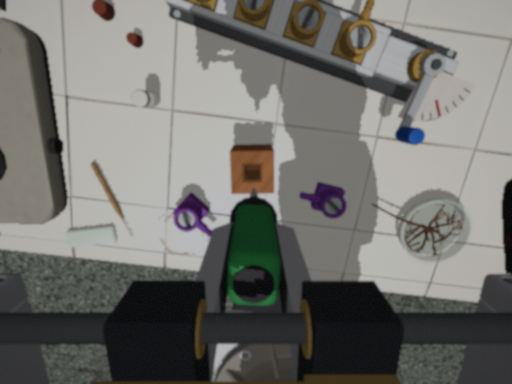

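View pics/c13.png

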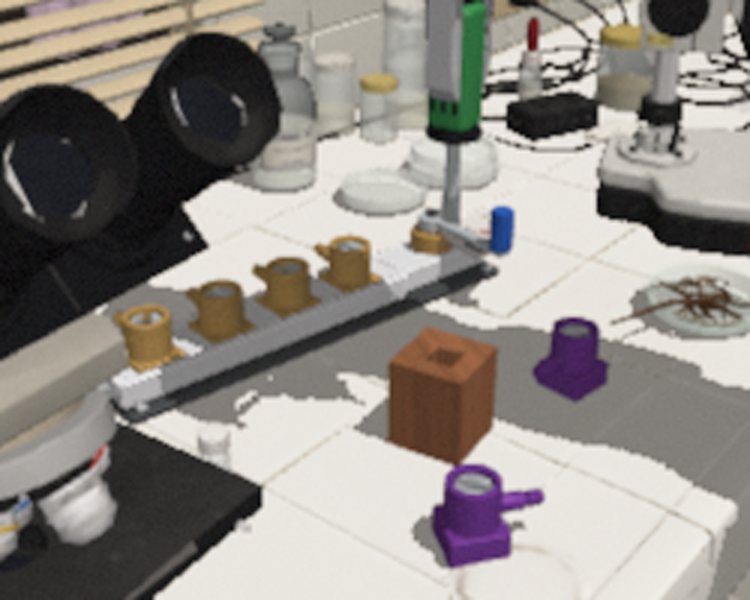

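Request:
send_rows(
  series=[
    {"travel": [4, 1.5, 0], "yaw": 0},
    {"travel": [4, 1.5, 0], "yaw": 0},
    {"travel": [4, 1.5, 0], "yaw": 0},
    {"travel": [0, 0, 2], "yaw": 0.11},
    {"travel": [0, 0, 2], "yaw": 0.11},
    {"travel": [0, 0, 1], "yaw": 0.1},
    {"travel": [0, 0, 0], "yaw": 0},
    {"travel": [0, 0, 0], "yaw": 0},
  ],
)

```text
time: 15.0
position: [0.5569, 0.0897, 0.2057]
orientation: [0.0, 0.996, -0.095, -0.001]
wrist_force: [-0.8, -0.1, -1.3]
grip_width: 0.0265
```

```bash
python3 -c "
from h import *
s,M=S()
im=vision.camera('wrist');cv2.imwrite('w14.png',im[:,:,::-1])
save(im,'w14');save(cv2.resize(im[0:180,40:440],None,fx=2,fy=2,interpolation=cv2.INTER_CUBIC),'w14b')
c=cam('wrist',s)
for t in('slot_a','lever_axis','lever_knob'):
    for d in models.pinpoint('wrist',t):
        p=d['centre'];z={'slot_a':.058,'lever_knob':.0815,'lever_axis':.0815}.get(t,0)
        print(t,np.round(p,1),round(d['confidence'],2),ray(c,p,z))
"
```

```text
t15.00 pos [0.5569 0.0897 0.2057] xang -0.1896 tz [-0.002 -0.    -1.   ] F [-0.8 -0.1 -1.3] T [0.02 0.02 0.02] w0.0265 q [ 0.11  0.28 -0.45  1.83  0.14  1.06 -2.16]
slot_a [190.7 121.3] 0.8 [0.63377226 0.14174721 0.058     ]
slot_a [253.9 122.4] 0.79 [0.61989144 0.07509452 0.058     ]
slot_a [344.3 282.2] 0.77 [ 0.40349146 -0.00096733  0.058     ]
slot_a [129.3 125. ] 0.74 [0.64240938 0.20786532 0.058     ]
slot_a [311.1 124.2] 0.55 [0.60645393 0.01472805 0.058     ]
lever_axis [408.7 127.4] 0.79 [ 0.58733781 -0.07720683  0.0815    ]
lever_knob [403.1 206.2] 0.92 [ 0.50351912 -0.06804045  0.0815    ]
```

View pics/w14b.png

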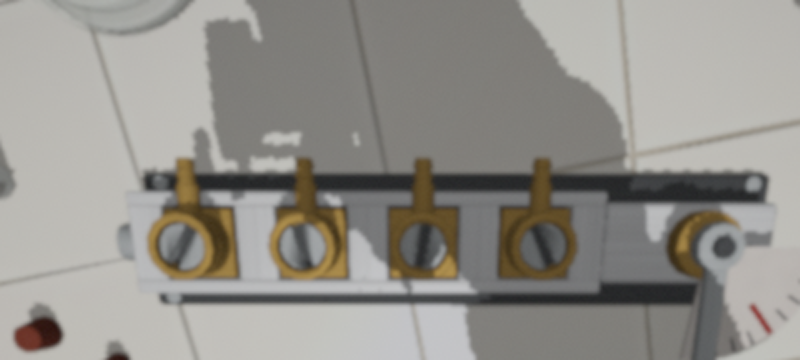

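```bash
python3 -c "
import cv2,numpy as np
im=cv2.imread('w14.png')
t=[cv2.resize(im[103:143,u-20:u+20],(390,390),interpolation=cv2.INTER_CUBIC) for u in(131,192,253,311)]
cv2.imwrite('pics/slots.png',np.hstack(t)[:, :780]);cv2.imwrite('pics/slots2.png',np.hstack(t)[:, 780:])
ys=np.array([.15,.085,.02,-.045,-.14])
P=np.array([[.6424,.2079],[.6338,.1417],[.6199,.0751],[.6065,.0147],[.5873,-.0772]])
P2=np.array([[.6447,.2089],[.6345,.1368],[.6200,.0757],[.6081,.0162],[.5880,-.0782]])
for Q in(P,P2,(P+P2)/2):
    a=Q-Q.mean(0);b=ys-ys.mean();d=(a*b[:,None]).sum(0);d/=np.linalg.norm(d)
    o=Q.mean(0)-d*ys.mean();print(np.arctan2(-d[0],d[1]),o,(o+np.outer(ys,d)).round(4).tolist())
"
```

```text
-0.19539590165025106 [0.61526183 0.05870641] [[0.6444, 0.2059], [0.6318, 0.1421], [0.6191, 0.0783], [0.6065, 0.0146], [0.5881, -0.0786]]
-0.19905847799525106 [0.61629155 0.05815646] [[0.646, 0.2052], [0.6331, 0.1415], [0.6202, 0.0778], [0.6074, 0.014], [0.5886, -0.0791]]
-0.19722523098534808 [0.61577671 0.0584314 ] [[0.6452, 0.2055], [0.6324, 0.1418], [0.6197, 0.078], [0.607, 0.0143], [0.5883, -0.0789]]
```

View pics/slots.png

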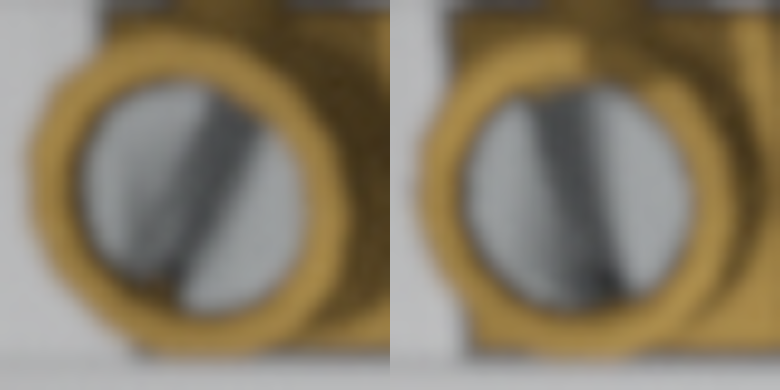

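View pics/slots2.png

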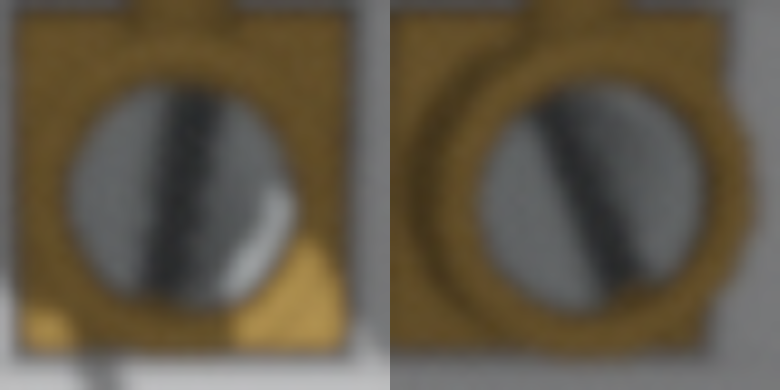

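```bash
python3 -c "
from h import *
s,M=S();s=dict(s);c=cam('wrist',s)
us=(131,192,253,311)
L=[((165,290),(237,100)),((215,290),(175,100)),((165,290),(200,95)),((235,285),(162,105))]
C=[(195,200),(190,198),(181,195),(203,197)]
for u,(p,q),k in zip(us,L,C):
    f=lambda p:(u-20+p[0]/9.75-.4,103+p[1]/9.75-.4)
    a=ray(c,f(p),.058);b=ray(c,f(q),.058);d=b-a;print('ang %.3f'%np.arctan2(d[1],d[0]),'disc centre',ray(c,f(k),.058)[:2].round(4),'slotmid',((a+b)/2)[:2].round(4))
# blade tip projection check
print(proj(c,s['position']+M@np.array([0,0,.0885])))
"
```

```text
t15.20 pos [0.5576 0.0896 0.207 ] xang -0.1918 tz [ 0.001  0.    -1.   ] F [ 0.2 -0.2 -0.6] T [0.04 0.   0.04] w0.0264 q [ 0.11  0.28 -0.45  1.83  0.14  1.06 -2.16]
ang -0.659 disc centre [0.6454 0.2062] slotmid [0.6457 0.2055]
ang -0.035 disc centre [0.6332 0.1418] slotmid [0.6333 0.1412]
ang -0.374 disc centre [0.6212 0.0778] slotmid [0.6213 0.0776]
ang 0.251 disc centre [0.6086 0.0137] slotmid [0.6088 0.0142]
[251.40601672 196.21105692]
```

View pics/w14.png

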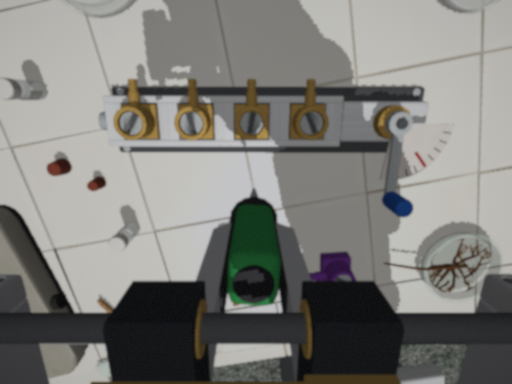

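```bash
python3 -c "
import cv2,numpy as np
im=cv2.imread('w14.png')
cv2.imwrite('pics/tip.png',cv2.resize(im[180:310,195:310],(530,600),interpolation=cv2.INTER_CUBIC))"
```

```text
(no output)
```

View pics/tip.png

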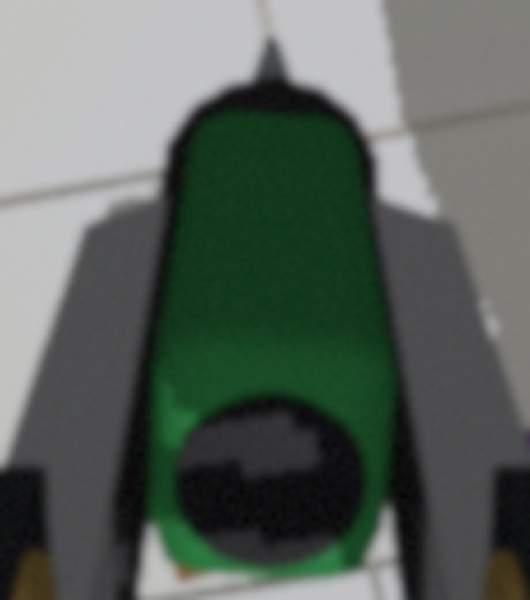

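```bash
python3 -c "
from h import *
np.set_printoptions(precision=4,suppress=True)
s,M=S();c=cam('wrist',s)
print(vision.camera_model('wrist'))
for p in([0,0,-.0565],[0.007,0,.0885],[0,0,.0885],[0,0.0132,0],[0,-.0132,0]): print(p,proj(c,s['position']+M@np.array(p)), (np.linalg.inv(c[3])@np.append(s['position']+M@np.array(p),1))[:3])
"
```

```text
t15.20 pos [0.5576 0.0896 0.207 ] xang -0.1918 tz [ 0.001  0.    -1.   ] F [ 0.2 -0.2 -0.6] T [0.04 0.   0.04] w0.0264 q [ 0.11  0.28 -0.45  1.83  0.14  1.06 -2.16]
{'fovy': 66.02325807314236, 'cx': 253.01147789840456, 'cy': 191.95754540488915, 'tool_from_camera': array([[ 0.0014, -0.958 , -0.2868,  0.0844],
       [ 1.    ,  0.001 ,  0.0014,  0.0011],
       [-0.001 , -0.2868,  0.958 , -0.1793],
       [ 0.    ,  0.    ,  0.    ,  1.    ]])}
[0, 0, -0.0565] [250.1385 287.023 ] [-0.0014  0.0456  0.1418]
[0.007, 0, 0.0885] [251.4047 189.132 ] [-0.0015 -0.0027  0.2787]
[0, 0, 0.0885] [251.406  196.2111] [-0.0015  0.004   0.2807]
[0, 0.0132, 0] [270.7504 236.3452] [0.0118 0.0294 0.196 ]
[0, -0.0132, 0] [230.9381 236.3123] [-0.0146  0.0294  0.1959]
```

Request:
send_rows(
  series=[
    {"travel": [3.2, 3.1, 0], "yaw": 0},
    {"travel": [3.26, 3.09, 0], "yaw": 0},
    {"travel": [0, 0, 1], "yaw": -0.148},
    {"travel": [0, 0, 1], "yaw": -0.148},
    {"travel": [0, 0, 1.3], "yaw": -0.147},
    {"travel": [0, 0, 0.5], "yaw": 0},
    {"travel": [0, 0, 0], "yaw": 0},
  ],
)

```text
time: 15.9
position: [0.6087, 0.0161, 0.1682]
orientation: [-0.0, 0.992, 0.122, -0.0]
wrist_force: [0.1, -0.1, -1.4]
grip_width: 0.0264
```

```bash
cat > look.py <<'E'
from h import *
import sys
def look(n,w=((0.6092,.0165))):
    s,M=S(); im=vision.camera('wrist');cv2.imwrite(n+'.png',im[:,:,::-1])
    save(cv2.resize(im[100:250,150:350],(800,600),interpolation=cv2.INTER_CUBIC),n)
    print('tool delta cm',(M.T@(np.array([w[0],w[1],s['position'][2]])-s['position'])*100).round(2))
E
python3 -c "
from look import *
look('d1')"
```

```text
t15.90 pos [0.6087 0.0161 0.1682] xang 0.2454 tz [-0.001  0.    -1.   ] F [ 0.1 -0.1 -1.4] T [ 0.03 -0.01  0.05] w0.0264 q [ 0.25  0.4  -0.48  1.77  0.21  1.03 -1.64]
tool delta cm [ 0.06 -0.02 -0.  ]
```

View pics/d1.png

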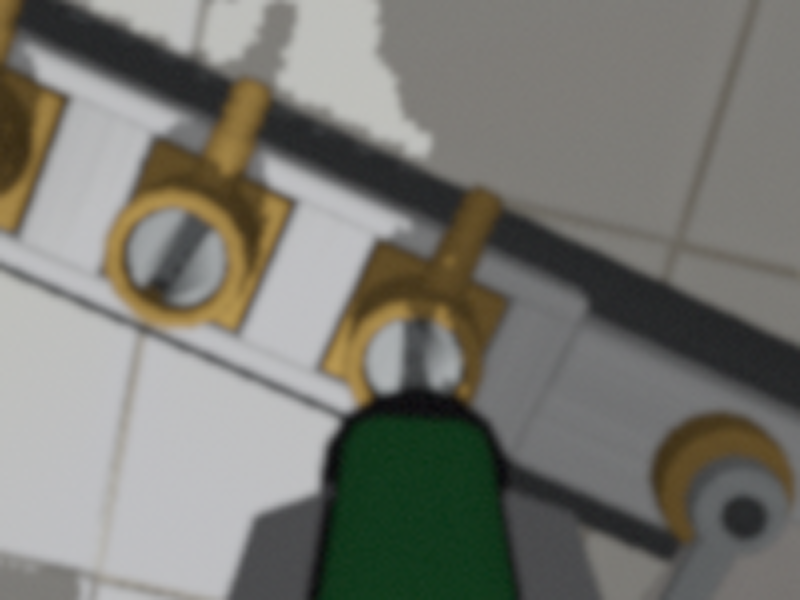

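```bash
cat >> look.py <<'E'
def zoom(n,u=254,v=190,r=20):
    im=cv2.imread(n+'.png')[v-r:v+r,u-r:u+r]
    cv2.imwrite('pics/'+n+'z.png',cv2.resize(im,(600,600),interpolation=cv2.INTER_CUBIC))
E
python3 -c "
from look import *
zoom('d1')"
```

```text
(no output)
```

View pics/d1z.png

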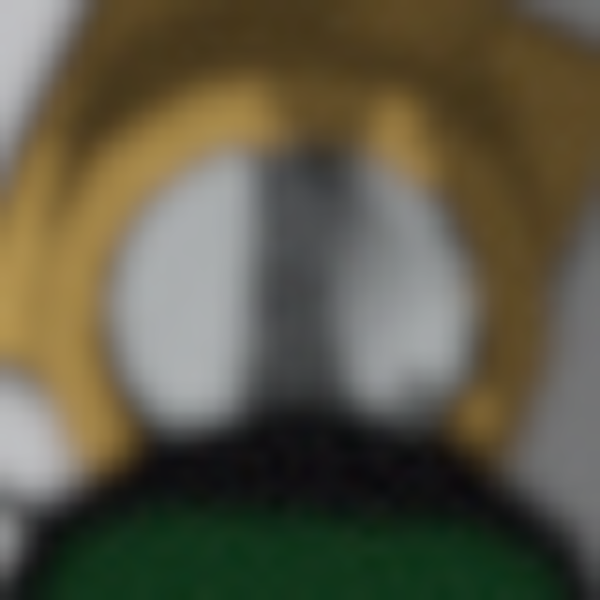

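Request:
send_rows(
  series=[
    {"travel": [0.06, 0, 0.7], "yaw": 0.06},
    {"travel": [0, 0, 0.7], "yaw": 0},
    {"travel": [0, 0, 0.6], "yaw": 0},
    {"travel": [0, 0, 0.4], "yaw": 0},
    {"travel": [0, 0, 0], "yaw": 0},
  ],
)

```text
time: 16.45
position: [0.6092, 0.0165, 0.144]
orientation: [-0.0, 0.995, 0.095, -0.0]
wrist_force: [0.1, 0.3, -1.1]
grip_width: 0.0267
```

```bash
python3 -c "
from look import *
look('d2');zoom('d2')"
```

```text
t16.45 pos [0.6092 0.0165 0.144 ] xang 0.1901 tz [-0.001  0.    -1.   ] F [ 0.1  0.3 -1.1] T [0.01 0.03 0.01] w0.0267 q [ 0.23  0.42 -0.46  1.79  0.22  0.98 -1.7 ]
tool delta cm [-0.  0. -0.]
```

View pics/d2z.png

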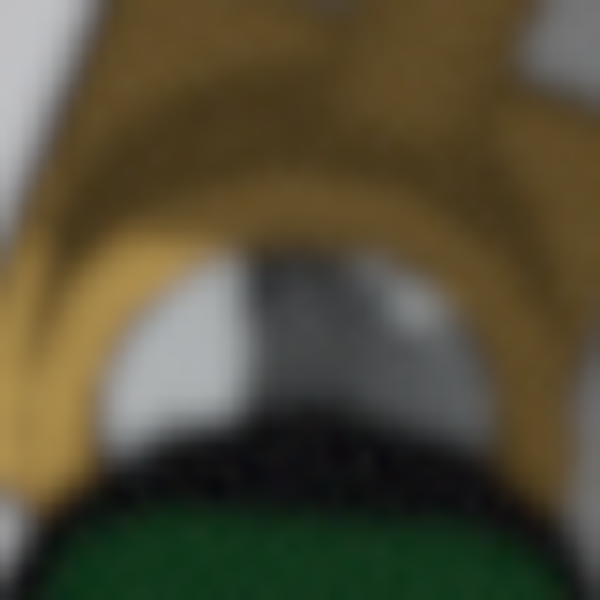

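Request:
send_rows(
  series=[
    {"travel": [0, 0, 0.2], "yaw": 0},
    {"travel": [0, 0, 0.15], "yaw": 0},
    {"travel": [0, 0, 0], "yaw": 0},
  ],
)

```text
time: 16.8
position: [0.6094, 0.0165, 0.1409]
orientation: [-0.0, 0.995, 0.095, -0.0]
wrist_force: [-0.5, 0.3, -0.7]
grip_width: 0.0265
```

```bash
python3 -c "
from look import *
S()"
```

```text
t16.80 pos [0.6094 0.0165 0.1409] xang 0.1898 tz [-0.  0. -1.] F [-0.5  0.3 -0.7] T [-0.05 -0.    0.03] w0.0265 q [ 0.23  0.42 -0.46  1.8   0.22  0.98 -1.71]
```

Request:
send_rows(
  series=[
    {"travel": [0, 0, 0], "yaw": -0.1},
    {"travel": [0, 0, 0], "yaw": -0.1},
    {"travel": [0, 0, 0], "yaw": -0.1},
    {"travel": [0, 0, 0], "yaw": -0.1},
    {"travel": [0, 0, 0], "yaw": 0},
  ],
)

```text
time: 17.3
position: [0.6097, 0.0164, 0.1411]
orientation: [-0.0, 0.957, 0.291, 0.0]
wrist_force: [0.6, -0.1, -0.4]
grip_width: 0.0267
```

```bash
python3 -c "
from look import *
S();look('d3');zoom('d3')"
```

```text
t17.30 pos [0.6097 0.0164 0.1411] xang 0.5914 tz [ 0.  0. -1.] F [ 0.6 -0.1 -0.4] T [-0.15 -0.26 -0.03] w0.0267 q [ 0.29  0.44 -0.55  1.79  0.27  0.99 -1.34]
t17.30 pos [0.6097 0.0164 0.1411] xang 0.5914 tz [ 0.  0. -1.] F [ 0.6 -0.1 -0.4] T [-0.15 -0.26 -0.03] w0.0267 q [ 0.29  0.44 -0.55  1.79  0.27  0.99 -1.34]
tool delta cm [-0.03 -0.04 -0.  ]
```

View pics/d3z.png

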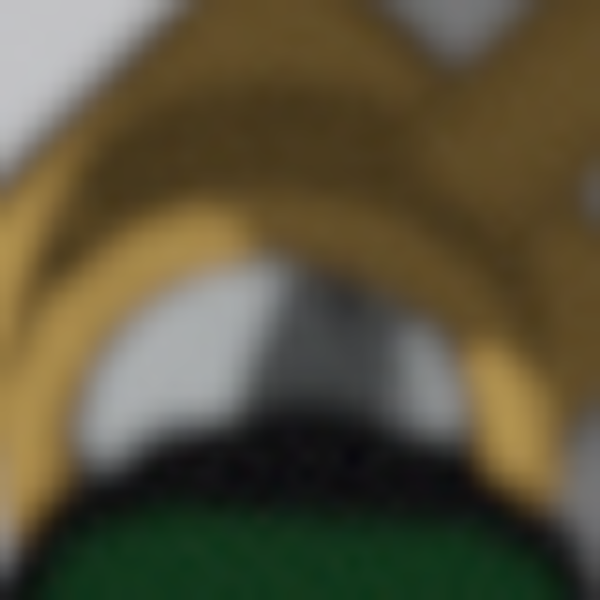

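Request:
send_rows(
  series=[
    {"travel": [0, 0, 0], "yaw": -0.1},
    {"travel": [0, 0, 0], "yaw": -0.1},
    {"travel": [0, 0, 0], "yaw": -0.1},
    {"travel": [0, 0, 0], "yaw": 0},
  ],
)

```text
time: 17.75
position: [0.6095, 0.0168, 0.1411]
orientation: [-0.0, 0.903, 0.43, 0.0]
wrist_force: [-0.8, 0.6, -0.4]
grip_width: 0.0263
```

```bash
python3 -c "
from look import *
look('d4');zoom('d4')"
```

```text
t17.75 pos [0.6095 0.0168 0.1411] xang 0.8888 tz [-0.  0. -1.] F [-0.8  0.6 -0.4] T [ 0.23  0.09 -0.07] w0.0263 q [ 0.34  0.45 -0.61  1.79  0.3   1.   -1.07]
tool delta cm [-0.04 -0.01 -0.  ]
```

View pics/d4z.png

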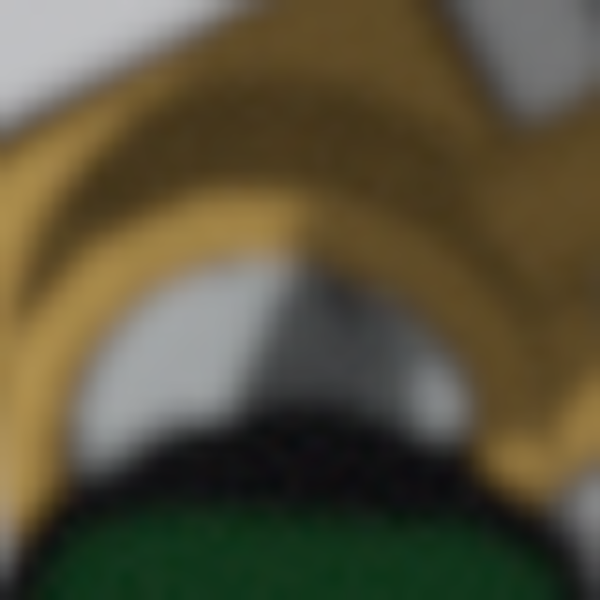

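Request:
send_rows(
  series=[
    {"travel": [0, 0, 0], "yaw": -0.1},
    {"travel": [0, 0, 0], "yaw": -0.1},
    {"travel": [0, 0, 0], "yaw": -0.1},
    {"travel": [0, 0, 0], "yaw": -0.08},
    {"travel": [0, 0, 0], "yaw": 0},
  ],
)

```text
time: 18.3
position: [0.6093, 0.0171, 0.141]
orientation: [-0.0, 0.806, 0.592, 0.0]
wrist_force: [-1.6, 2.8, 1.1]
grip_width: 0.0265
```

```bash
python3 -c "
from look import *
look('d5');zoom('d5')"
```

```text
t18.30 pos [0.6093 0.0171 0.141 ] xang 1.2673 tz [-0.     0.001 -1.   ] F [-1.6  2.8  1.1] T [ 0.79  0.57 -0.05] w0.0265 q [ 0.4   0.47 -0.69  1.79  0.35  1.01 -0.73]
tool delta cm [-0.06  0.01 -0.  ]
```

View pics/d5z.png

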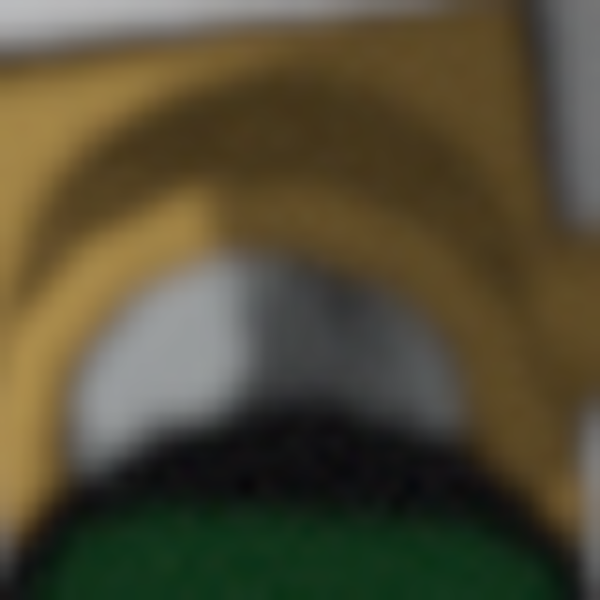

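Request:
send_rows(
  series=[
    {"travel": [0, 0, 0], "yaw": -0.08},
    {"travel": [0, 0, 0], "yaw": -0.08},
    {"travel": [0, 0, 0], "yaw": 0},
  ],
)

```text
time: 18.65
position: [0.6094, 0.0169, 0.141]
orientation: [-0.0, 0.756, 0.655, 0.0]
wrist_force: [-1.7, 3.5, 2.0]
grip_width: 0.0265
```

```bash
python3 -c "
from look import *
look('d6');zoom('d6')"
```

```text
t18.65 pos [0.6094 0.0169 0.141 ] xang 1.4271 tz [-0.     0.001 -1.   ] F [-1.7  3.5  2. ] T [ 1.03  0.67 -0.13] w0.0265 q [ 0.42  0.48 -0.73  1.78  0.37  1.02 -0.59]
tool delta cm [-0.05 -0.01 -0.  ]
```

View pics/d6z.png

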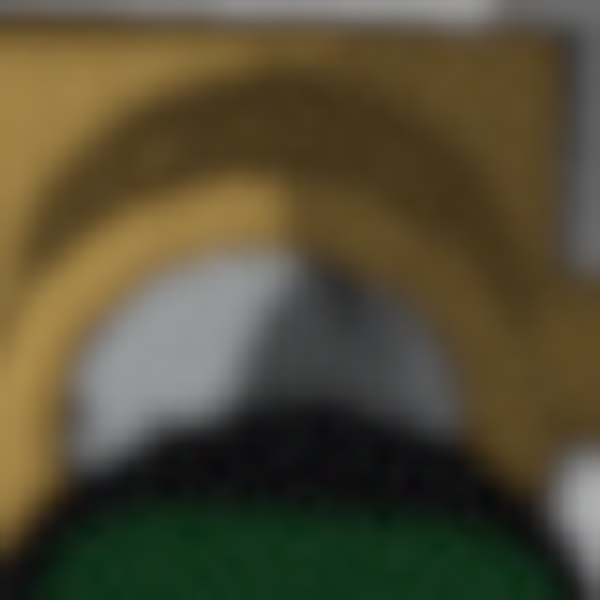

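Request:
send_rows(
  series=[
    {"travel": [0, 0, 0], "yaw": 0.1},
    {"travel": [0, 0, 0], "yaw": 0.1},
    {"travel": [0, 0, 0], "yaw": 0.1},
    {"travel": [0, 0, -1.5], "yaw": 0},
    {"travel": [0, 0, -2], "yaw": 0},
    {"travel": [0, 0, 0], "yaw": 0},
  ],
)

```text
time: 19.3
position: [0.6111, 0.0166, 0.1793]
orientation: [0.001, 0.845, 0.535, 0.002]
wrist_force: [0.8, 0.6, -0.6]
grip_width: 0.0265
```

```bash
python3 -c "
from look import *
look('d7')"
```

```text
t19.30 pos [0.6111 0.0166 0.1793] xang 1.1297 tz [ 0.004 -0.    -1.   ] F [ 0.8  0.6 -0.6] T [-0.03 -0.09 -0.09] w0.0265 q [ 0.39  0.42 -0.68  1.75  0.3   1.07 -0.83]
tool delta cm [-0.09 -0.17 -0.  ]
```

View pics/d7.png

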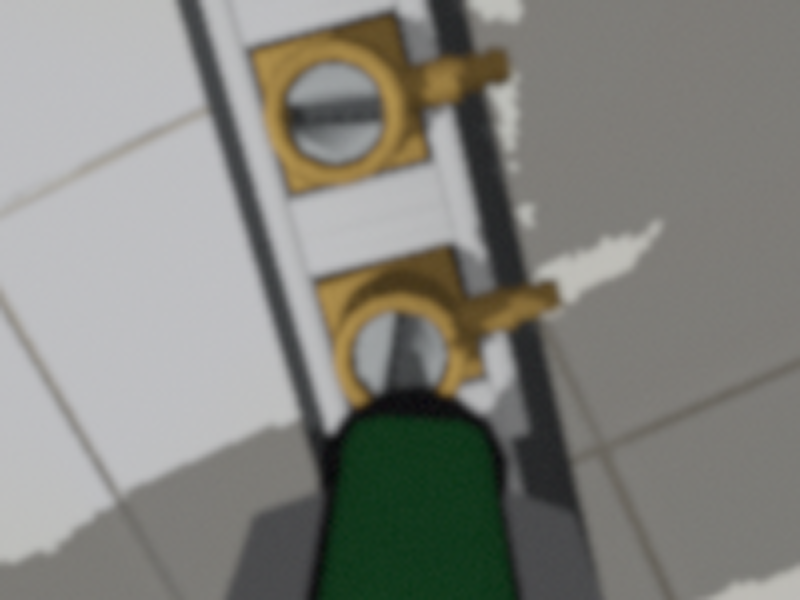

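Request:
send_rows(
  series=[
    {"travel": [3.1, -0.9, 0], "yaw": 0},
    {"travel": [3.1, -0.85, 0], "yaw": 0},
    {"travel": [0, 0, 0], "yaw": -0.14},
    {"travel": [0, 0, 0], "yaw": -0.14},
    {"travel": [0, 0, 0], "yaw": -0.14},
    {"travel": [0, 0, 0], "yaw": -0.14},
    {"travel": [0, 0, 0], "yaw": -0.14},
    {"travel": [0, 0, 0], "yaw": -0.14},
  ],
)

```text
time: 20.15
position: [0.62, 0.0796, 0.1755]
orientation: [-0.0, 0.551, 0.835, -0.0]
wrist_force: [-0.2, -0.5, -1.2]
grip_width: 0.0262
```

Request:
send_rows(
  series=[
    {"travel": [0, 0, 0], "yaw": -0.14},
    {"travel": [0, 0, 0], "yaw": -0.14},
    {"travel": [0, 0, 0], "yaw": -0.14},
    {"travel": [0, 0, 0], "yaw": -0.14},
    {"travel": [0, 0, 0], "yaw": -0.14},
    {"travel": [0, 0, 0], "yaw": -0.11},
    {"travel": [0, 0, 0], "yaw": 0},
  ],
)

```text
time: 20.85
position: [0.62, 0.0796, 0.1753]
orientation: [-0.0, 0.179, 0.984, 0.0]
wrist_force: [0.7, -0.1, -1.1]
grip_width: 0.0267
```

```bash
python3 -c "
from look import *
look('c1',(.6218,.0802));zoom('c1')"
```

```text
t20.85 pos [0.62   0.0796 0.1753] xang 2.7815 tz [-0.001  0.    -1.   ] F [ 0.7 -0.1 -1.1] T [ 0.03 -0.17  0.02] w0.0267 q [ 0.52  0.58 -1.04  1.71  0.53  1.17  0.54]
tool delta cm [-0.15  0.12 -0.  ]
```

View pics/c1.png

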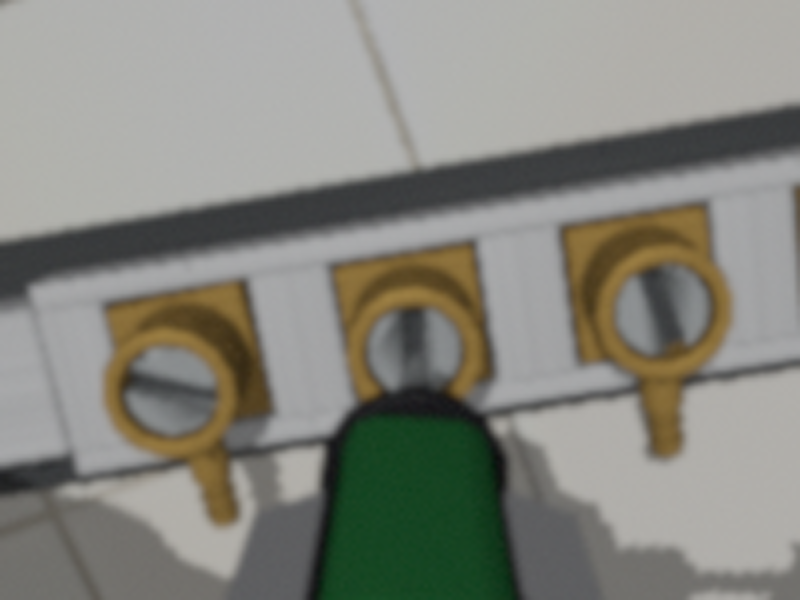

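View pics/c1z.png

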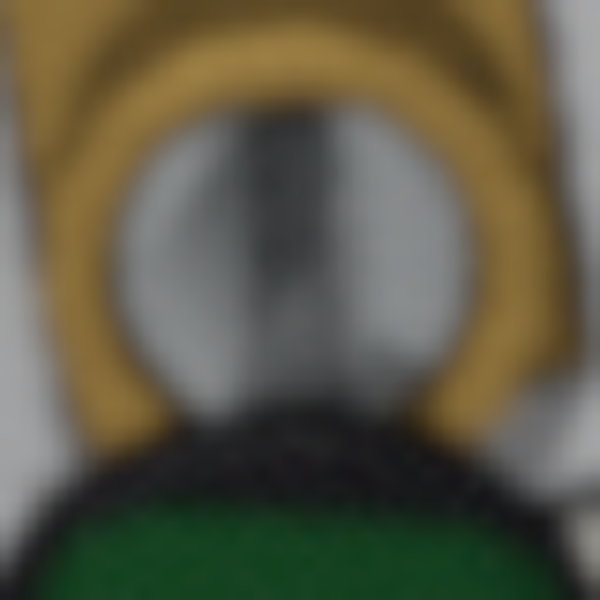

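Request:
send_rows(
  series=[
    {"travel": [-0.15, 0.04, 0.8], "yaw": 0},
    {"travel": [0, 0, 0.8], "yaw": 0},
    {"travel": [0, 0, 0.6], "yaw": 0},
    {"travel": [0, 0, 0.5], "yaw": 0},
    {"travel": [0, 0, 0.3], "yaw": 0},
    {"travel": [0, 0, 0], "yaw": 0},
  ],
)

```text
time: 21.5
position: [0.6215, 0.0799, 0.1455]
orientation: [-0.0, 0.18, 0.984, -0.0]
wrist_force: [0.4, -0.4, -0.6]
grip_width: 0.0262
```

```bash
python3 -c "
from look import *
look('c2',(.6218,.0802));zoom('c2')"
```

```text
t21.50 pos [0.6215 0.0799 0.1455] xang 2.7797 tz [-0.001  0.    -1.   ] F [ 0.4 -0.4 -0.6] T [ 0.04 -0.16  0.05] w0.0262 q [ 0.5   0.61 -1.02  1.73  0.57  1.13  0.52]
tool delta cm [-0.02  0.03 -0.  ]
```

View pics/c2z.png

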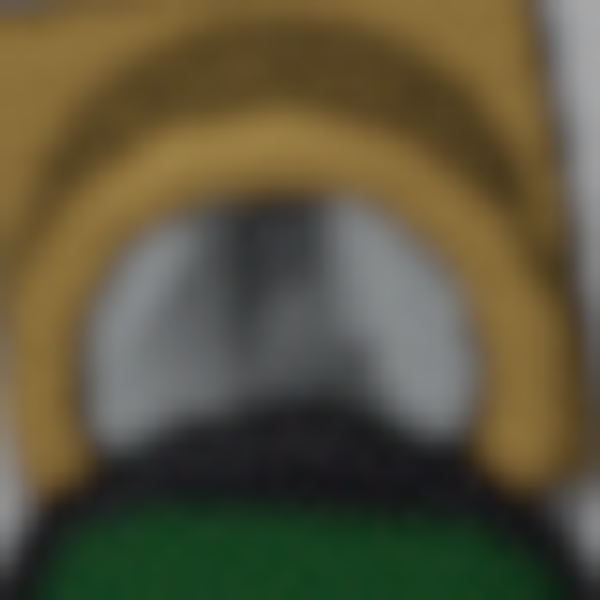

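Request:
send_rows(
  series=[
    {"travel": [0, -0.06, 0], "yaw": 0},
    {"travel": [0, 0, 0.25], "yaw": 0},
    {"travel": [0, 0, 0.2], "yaw": 0},
    {"travel": [0, 0, 0], "yaw": 0},
  ],
)

```text
time: 21.95
position: [0.6214, 0.0793, 0.1412]
orientation: [-0.0, 0.18, 0.984, -0.0]
wrist_force: [-0.6, -0.2, -0.6]
grip_width: 0.0263
```

Request:
send_rows(
  series=[
    {"travel": [0, 0, 0], "yaw": 0.1},
    {"travel": [0, 0, 0], "yaw": 0.1},
    {"travel": [0, 0, 0], "yaw": 0.1},
    {"travel": [0, 0, 0], "yaw": 0.1},
    {"travel": [0, 0, 0], "yaw": 0.05},
    {"travel": [0, 0, 0], "yaw": 0},
  ],
)

```text
time: 22.55
position: [0.621, 0.0791, 0.1414]
orientation: [-0.0, 0.395, 0.919, -0.001]
wrist_force: [-2.5, -2.2, -1.1]
grip_width: 0.0262
```

```bash
python3 -c "
from look import *
look('c3',(.6218,.0802));zoom('c3')"
```

```text
t22.55 pos [0.621  0.0791 0.1414] xang 2.3291 tz [-0.001 -0.001 -1.   ] F [-2.5 -2.2 -1.1] T [-0.53  0.71  0.18] w0.0262 q [ 0.44  0.57 -0.91  1.74  0.5   1.09  0.12]
tool delta cm [ 0.03  0.13 -0.  ]
```

View pics/c3z.png

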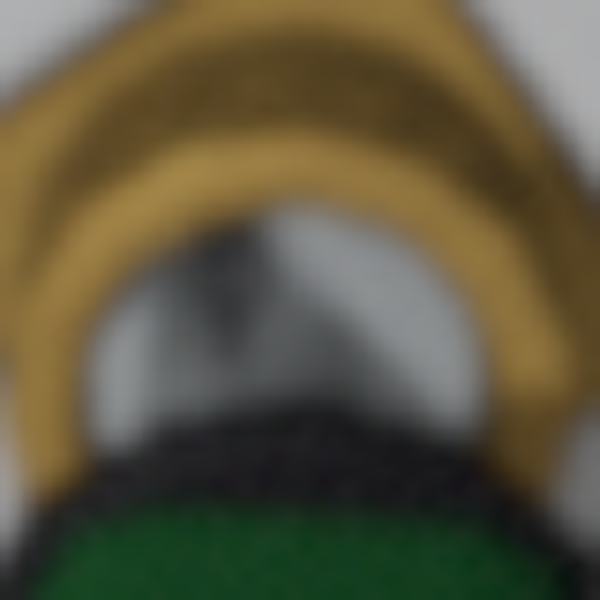

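Request:
send_rows(
  series=[
    {"travel": [0, 0, 0], "yaw": -0.13},
    {"travel": [0, 0, 0], "yaw": -0.13},
    {"travel": [0, 0, 0], "yaw": -0.13},
    {"travel": [0, 0, -1.5], "yaw": 0},
    {"travel": [0, 0, -2], "yaw": 0},
    {"travel": [0, 0, 0], "yaw": 0.149},
    {"travel": [0, 0, 0], "yaw": 0.149},
    {"travel": [0, 0, 0], "yaw": 0.149},
  ],
)

```text
time: 23.4
position: [0.622, 0.0797, 0.178]
orientation: [0.001, 0.425, 0.905, 0.001]
wrist_force: [-0.7, 0.9, -2.5]
grip_width: 0.0264
```

Request:
send_rows(
  series=[
    {"travel": [0, 0, 0], "yaw": 0.149},
    {"travel": [0, 0, 0], "yaw": 0.149},
    {"travel": [0, 0, 0], "yaw": 0.149},
    {"travel": [0, 0, 0], "yaw": 0.149},
    {"travel": [0, 0, 0], "yaw": 0.149},
    {"travel": [0, 0, 0], "yaw": 0.149},
    {"travel": [0, 0, 0], "yaw": 0.149},
    {"travel": [0, 0, 0], "yaw": 0.149},
  ],
)

```text
time: 24.2
position: [0.6219, 0.08, 0.178]
orientation: [-0.0, 0.86, 0.511, 0.001]
wrist_force: [0.4, 0.3, -0.9]
grip_width: 0.0266
```

Request:
send_rows(
  series=[
    {"travel": [0, 0, 0], "yaw": 0.149},
    {"travel": [0, 0, 0], "yaw": 0.149},
    {"travel": [0, 0, 0], "yaw": 0.149},
    {"travel": [0, 0, 0], "yaw": 0.149},
    {"travel": [0, 0, 0], "yaw": 0.149},
    {"travel": [0, 0, 0], "yaw": 0.149},
    {"travel": [0, 0, 0], "yaw": 0.149},
    {"travel": [0, 0, 0], "yaw": 0.149},
  ],
)

```text
time: 25.0
position: [0.622, 0.0801, 0.178]
orientation: [-0.001, 0.998, -0.06, 0.001]
wrist_force: [-0.7, 0.9, -0.6]
grip_width: 0.0266
```

```bash
python3 -c "
from look import *
look('c4',(.622,.0803));zoom('c4')"
```

```text
t25.00 pos [0.622  0.0801 0.178 ] xang -0.1202 tz [ 0.002  0.001 -1.   ] F [-0.7  0.9 -0.6] T [ 0.01  0.07 -0.  ] w0.0266 q [ 0.1   0.4  -0.42  1.72  0.19  1.05 -2.08]
tool delta cm [ 0.   -0.02  0.  ]
```

View pics/c4.png

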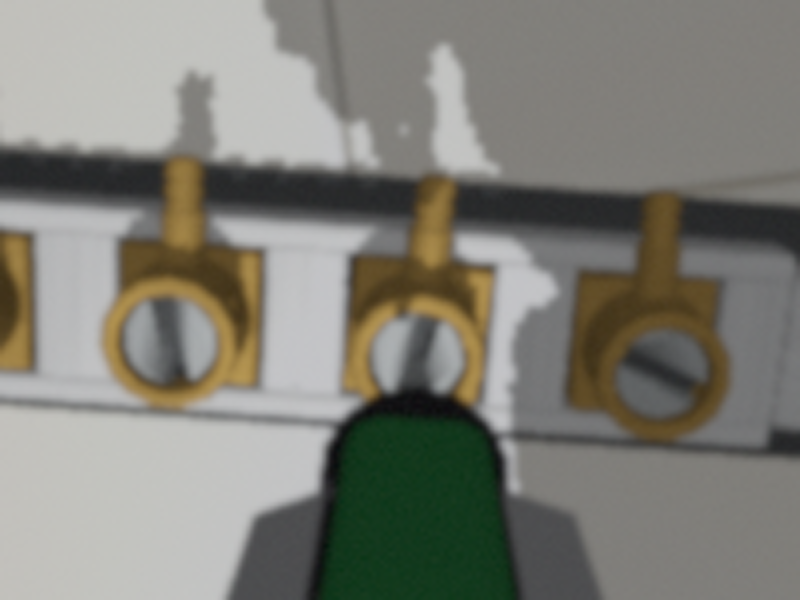

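Request:
send_rows(
  series=[
    {"travel": [0, 0, 0.5], "yaw": 0.12},
    {"travel": [0, 0, 0.5], "yaw": 0.12},
    {"travel": [0, 0, 0], "yaw": 0},
  ],
)

```text
time: 25.35
position: [0.6215, 0.0799, 0.167]
orientation: [-0.0, 0.985, -0.175, 0.0]
wrist_force: [-0.7, -0.2, -0.8]
grip_width: 0.0266
```

```bash
python3 -c "
from look import *
look('c5',(.622,.0803));zoom('c5')"
```

```text
t25.35 pos [0.6215 0.0799 0.167 ] xang -0.3525 tz [ 0.     0.001 -1.   ] F [-0.7 -0.2 -0.8] T [ 0.08 -0.03  0.04] w0.0266 q [ 0.06  0.41 -0.37  1.74  0.17  1.03 -2.3 ]
tool delta cm [ 0.03 -0.06  0.  ]
```

View pics/c5z.png

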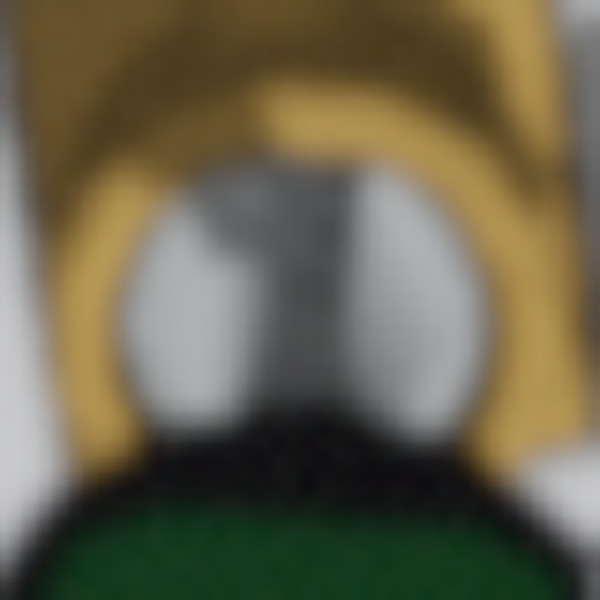

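Request:
send_rows(
  series=[
    {"travel": [0.03, 0, 0.7], "yaw": 0},
    {"travel": [0, 0, 0.7], "yaw": 0},
    {"travel": [0, 0, 0.5], "yaw": 0},
    {"travel": [0, 0, 0.4], "yaw": 0},
    {"travel": [0, 0, 0.3], "yaw": 0},
    {"travel": [0, 0, 0], "yaw": 0},
  ],
)

```text
time: 26.0
position: [0.6216, 0.0792, 0.14]
orientation: [0.0, 0.985, -0.175, -0.0]
wrist_force: [-0.1, 0.1, -1.6]
grip_width: 0.0267
```

Request:
send_rows(
  series=[
    {"travel": [0, 0, 0], "yaw": -0.12},
    {"travel": [0, 0, 0], "yaw": -0.12},
    {"travel": [0, 0, 0], "yaw": -0.12},
    {"travel": [0, 0, 0], "yaw": -0.12},
    {"travel": [0, 0, 0], "yaw": -0.12},
    {"travel": [0, 0, 0], "yaw": 0},
  ],
)

```text
time: 26.6
position: [0.6219, 0.0793, 0.1406]
orientation: [-0.0, 0.992, 0.125, 0.0]
wrist_force: [1.2, 0.7, -1.9]
grip_width: 0.0266
```

```bash
python3 -c "
from look import *
look('c6',(.622,.0803));zoom('c6')"
```

```text
t26.60 pos [0.6219 0.0793 0.1406] xang 0.2509 tz [ 0.  0. -1.] F [ 1.2  0.7 -1.9] T [ 0.13 -0.2  -0.02] w0.0266 q [ 0.15  0.46 -0.5   1.75  0.25  1.   -1.76]
tool delta cm [ 0.03 -0.1   0.  ]
```

View pics/c6z.png

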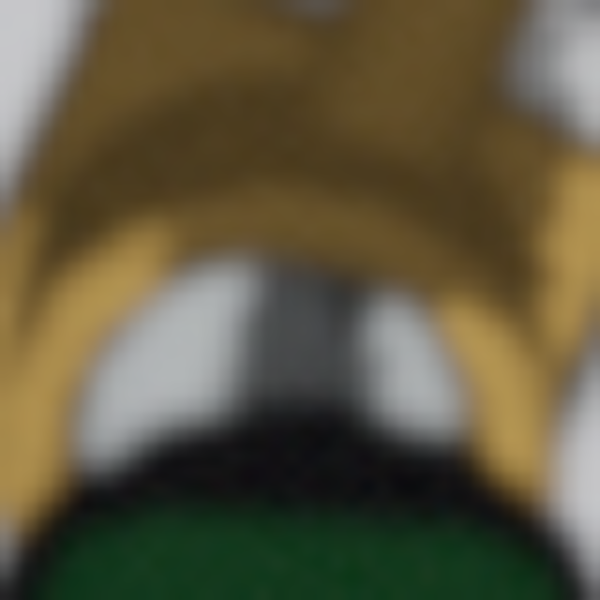

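Request:
send_rows(
  series=[
    {"travel": [0, 0, 0], "yaw": -0.12},
    {"travel": [0, 0, 0], "yaw": -0.12},
    {"travel": [0, 0, 0], "yaw": -0.12},
    {"travel": [0, 0, 0], "yaw": -0.06},
    {"travel": [0, 0, 0], "yaw": 0},
  ],
)

```text
time: 27.15
position: [0.6218, 0.0796, 0.1406]
orientation: [-0.0, 0.945, 0.327, 0.0]
wrist_force: [0.0, 3.3, -1.6]
grip_width: 0.0263
```

Request:
send_rows(
  series=[
    {"travel": [0, 0, 0], "yaw": -0.08},
    {"travel": [0, 0, 0], "yaw": -0.08},
    {"travel": [0, 0, 0], "yaw": 0},
  ],
)

```text
time: 27.45
position: [0.6217, 0.0795, 0.1406]
orientation: [-0.0, 0.916, 0.401, 0.0]
wrist_force: [-0.9, 2.4, -1.0]
grip_width: 0.0263
```

```bash
python3 -c "
from look import *
look('c7',(.622,.0803));zoom('c7')"
```

```text
t27.45 pos [0.6217 0.0795 0.1406] xang 0.8261 tz [-0.  0. -1.] F [-0.9  2.4 -1. ] T [ 0.7   0.17 -0.16] w0.0263 q [ 0.24  0.48 -0.62  1.75  0.32  1.02 -1.24]
tool delta cm [ 0.07 -0.03  0.  ]
```

View pics/c7z.png

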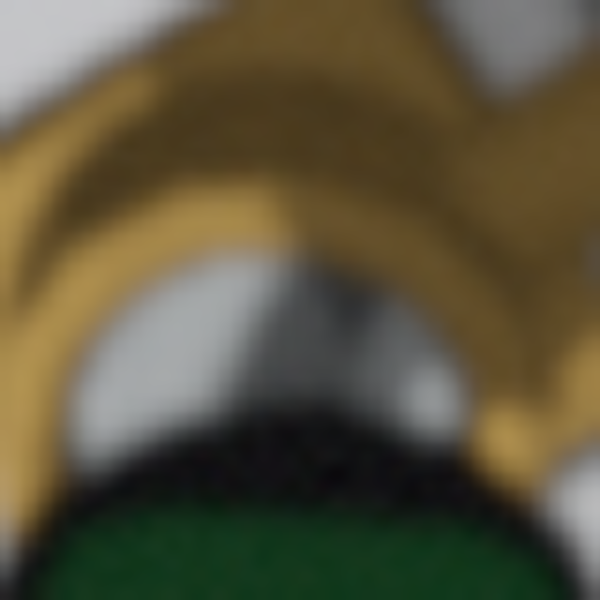

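Request:
send_rows(
  series=[
    {"travel": [0, 0, 0], "yaw": 0.15},
    {"travel": [0, 0, 0], "yaw": 0.15},
    {"travel": [0, 0, 0], "yaw": 0.15},
    {"travel": [0, 0, -1.5], "yaw": 0},
    {"travel": [0, 0, -2], "yaw": 0},
    {"travel": [1.8, -2.7, 0], "yaw": 0},
    {"travel": [1.73, -2.76, 0], "yaw": 0},
    {"travel": [0, 0, 0], "yaw": 0.14},
  ],
)

```text
time: 28.3
position: [0.6345, 0.148, 0.177]
orientation: [-0.001, 0.992, 0.122, 0.001]
wrist_force: [-0.3, 0.4, -0.9]
grip_width: 0.0267
```

Request:
send_rows(
  series=[
    {"travel": [0, 0, 0.5], "yaw": 0.14},
    {"travel": [0, 0, 0.5], "yaw": 0.12},
    {"travel": [0, 0, 0], "yaw": 0},
  ],
)

```text
time: 28.6
position: [0.6343, 0.1429, 0.166]
orientation: [0.0, 1.0, -0.011, -0.0]
wrist_force: [-0.8, 0.3, -1.3]
grip_width: 0.0265
```

```bash
python3 -c "
from look import *
look('b1',(.6345,.1433));zoom('b1')"
```

```text
t28.60 pos [0.6343 0.1429 0.166 ] xang -0.0215 tz [-0.    -0.001 -1.   ] F [-0.8  0.3 -1.3] T [ 0.06 -0.06 -0.04] w0.0265 q [ 0.02  0.46 -0.45  1.68  0.22  1.06 -2.1 ]
tool delta cm [ 0.02 -0.04 -0.  ]
```

View pics/b1.png

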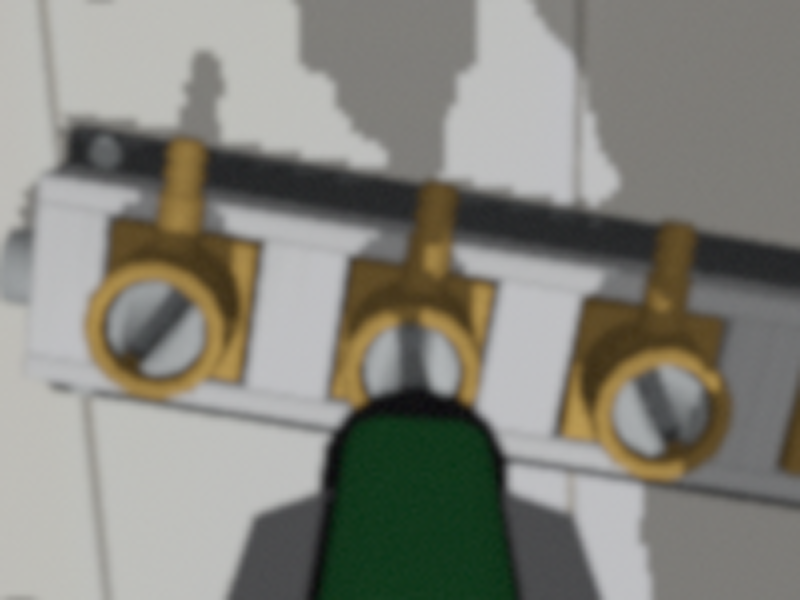

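View pics/b1z.png

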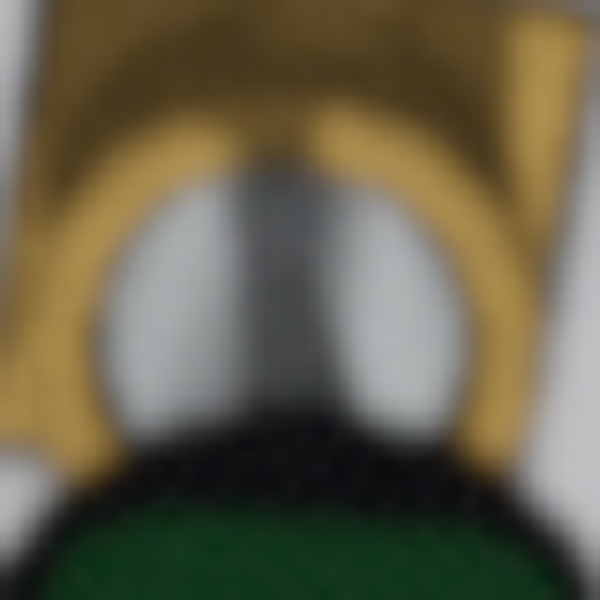

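Request:
send_rows(
  series=[
    {"travel": [0.02, -0.05, 0.7], "yaw": 0},
    {"travel": [0, 0, 0.7], "yaw": 0},
    {"travel": [0, 0, 0.5], "yaw": 0},
    {"travel": [0, 0, 0.4], "yaw": 0},
    {"travel": [0, 0, 0.2], "yaw": 0},
    {"travel": [0, 0, 0], "yaw": 0},
  ],
)

```text
time: 29.25
position: [0.6344, 0.1435, 0.1402]
orientation: [-0.0, 1.0, -0.01, -0.0]
wrist_force: [-0.4, 0.7, -1.1]
grip_width: 0.0261
```

Request:
send_rows(
  series=[
    {"travel": [0, 0, 0], "yaw": -0.12},
    {"travel": [0, 0, 0], "yaw": -0.12},
    {"travel": [0, 0, 0], "yaw": -0.12},
    {"travel": [0, 0, 0], "yaw": -0.1},
    {"travel": [0, 0, 0], "yaw": 0},
  ],
)

```text
time: 29.75
position: [0.6348, 0.1435, 0.1407]
orientation: [-0.0, 0.976, 0.218, 0.0]
wrist_force: [0.7, 0.3, 0.2]
grip_width: 0.0264
```

```bash
python3 -c "
from look import *
look('b2',(.6345,.1433));zoom('b2')"
```

```text
t29.75 pos [0.6348 0.1435 0.1407] xang 0.4405 tz [ 0.  0. -1.] F [0.7 0.3 0.2] T [ 0.03 -0.06 -0.02] w0.0264 q [ 0.08  0.5  -0.55  1.7   0.3   1.03 -1.69]
tool delta cm [-0.03  0.   -0.  ]
```

View pics/b2z.png

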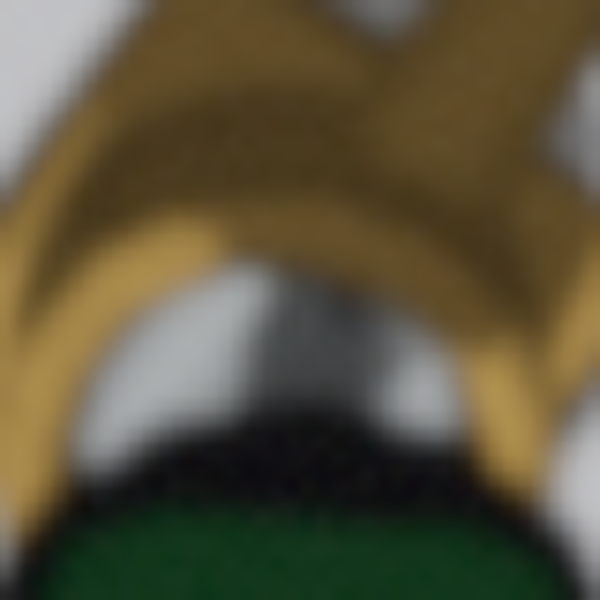

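Request:
send_rows(
  series=[
    {"travel": [0, 0, 0], "yaw": -0.12},
    {"travel": [0, 0, 0], "yaw": -0.12},
    {"travel": [0, 0, 0], "yaw": -0.12},
    {"travel": [0, 0, 0], "yaw": -0.12},
    {"travel": [0, 0, 0], "yaw": -0.06},
    {"travel": [0, 0, 0], "yaw": 0},
  ],
)

```text
time: 30.4
position: [0.6354, 0.1432, 0.1408]
orientation: [0.0, 0.883, 0.469, 0.001]
wrist_force: [3.0, 0.0, -0.4]
grip_width: 0.0269
```

Request:
send_rows(
  series=[
    {"travel": [0, 0, 0], "yaw": -0.08},
    {"travel": [0, 0, 0], "yaw": -0.08},
    {"travel": [0, 0, 0], "yaw": 0},
  ],
)

```text
time: 30.7
position: [0.6348, 0.1435, 0.1407]
orientation: [-0.0, 0.843, 0.538, 0.0]
wrist_force: [-0.3, -0.3, -2.8]
grip_width: 0.0265
```

```bash
python3 -c "
from look import *
look('b3',(.6345,.1433));zoom('b3')"
```

```text
t30.70 pos [0.6348 0.1435 0.1407] xang 1.1364 tz [ 0.  0. -1.] F [-0.3 -0.3 -2.8] T [-0.15  0.18 -0.61] w0.0265 q [ 0.19  0.54 -0.7   1.69  0.39  1.06 -1.07]
tool delta cm [-0.03 -0.02 -0.  ]
```

View pics/b3z.png

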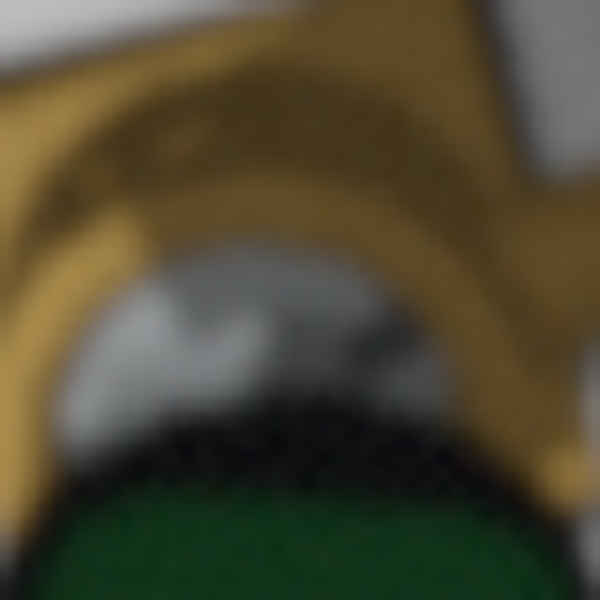

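Request:
send_rows(
  series=[
    {"travel": [0, 0, 0], "yaw": 0.12},
    {"travel": [0, 0, 0], "yaw": 0.12},
    {"travel": [0, 0, 0], "yaw": 0.12},
    {"travel": [0, 0, 0], "yaw": 0},
  ],
)

```text
time: 31.15
position: [0.6341, 0.1437, 0.1406]
orientation: [0.0, 0.926, 0.377, -0.0]
wrist_force: [-2.5, 0.1, 2.2]
grip_width: 0.0265
```

```bash
python3 -c "
from look import *
look('b4',(.6345,.1433))"
```

```text
t31.15 pos [0.6341 0.1437 0.1406] xang 0.7734 tz [-0.001 -0.001 -1.   ] F [-2.5  0.1  2.2] T [-0.19  0.41 -0.37] w0.0265 q [ 0.13  0.52 -0.62  1.69  0.34  1.04 -1.4 ]
tool delta cm [ 0.    0.06 -0.  ]
```

View pics/b4.png

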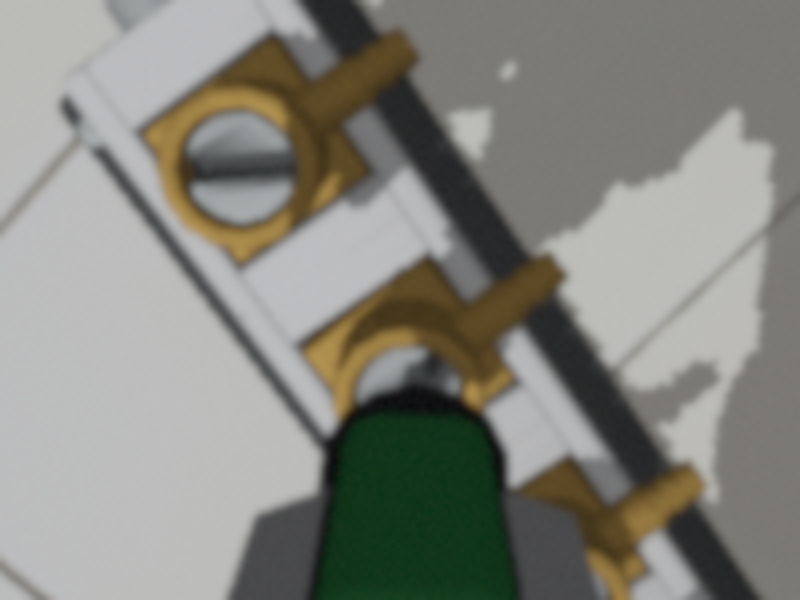

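Request:
send_rows(
  series=[
    {"travel": [0, 0, 0], "yaw": 0.12},
    {"travel": [0, 0, 0], "yaw": 0.12},
    {"travel": [0, 0, 0], "yaw": 0.12},
    {"travel": [0, 0, 0], "yaw": 0.12},
    {"travel": [0, 0, 0], "yaw": 0.12},
    {"travel": [0, 0, 0], "yaw": 0.12},
    {"travel": [0, 0, 0], "yaw": 0.06},
    {"travel": [0, 0, 0], "yaw": 0},
  ],
)

```text
time: 32.0
position: [0.6345, 0.1438, 0.1405]
orientation: [0.0, 1.0, 0.0, -0.0]
wrist_force: [0.1, -0.4, -1.0]
grip_width: 0.026
```

```bash
python3 -c "
from look import *
look('b5',(.6345,.1433));zoom('b5')
im=cv2.imread('b5.png');cv2.imwrite('pics/b5w.png',im)"
```

```text
t32.00 pos [0.6345 0.1438 0.1405] xang 0.0001 tz [-0. -0. -1.] F [ 0.1 -0.4 -1. ] T [0.06 0.07 0.02] w0.0260 q [ 0.01  0.48 -0.45  1.7   0.24  1.01 -2.09]
tool delta cm [0.   0.05 0.  ]
```

View pics/b5.png

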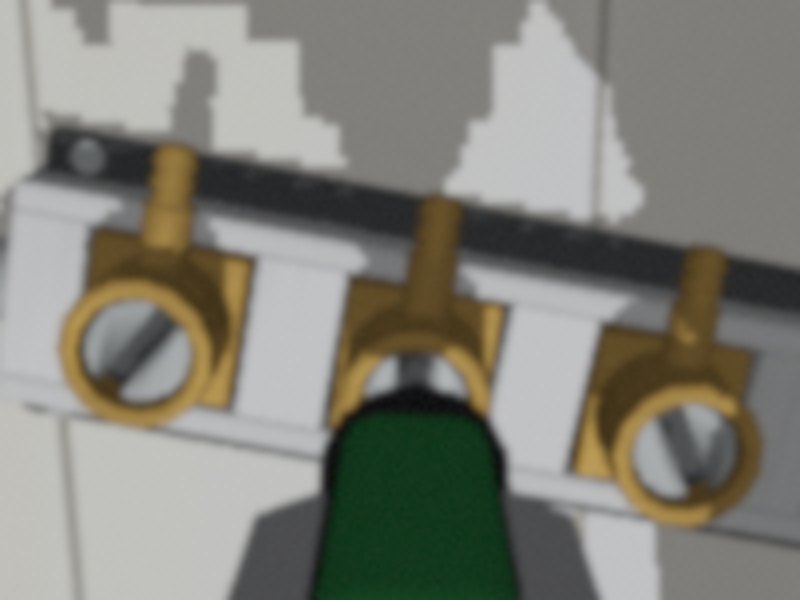

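View pics/b5w.png

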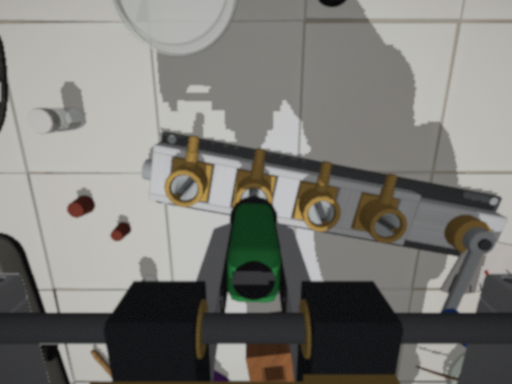

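Request:
send_rows(
  series=[
    {"travel": [0, 0, 0], "yaw": 0.1},
    {"travel": [0, 0, 0], "yaw": 0.1},
    {"travel": [0, 0, 0], "yaw": 0.1},
    {"travel": [0, 0, 0], "yaw": 0.1},
    {"travel": [0, 0, 0], "yaw": 0.1},
    {"travel": [0, 0, 0], "yaw": 0},
  ],
)

```text
time: 32.65
position: [0.6345, 0.1433, 0.1404]
orientation: [0.0, 0.969, -0.247, -0.0]
wrist_force: [-0.4, -1.3, -1.6]
grip_width: 0.0261
```

```bash
python3 -c "
from look import *
look('b6',(.6345,.1433));zoom('b6')"
```

```text
t32.65 pos [0.6345 0.1433 0.1404] xang -0.5001 tz [-0. -0. -1.] F [-0.4 -1.3 -1.6] T [-0.37  0.01  0.06] w0.0261 q [-0.06  0.47 -0.34  1.71  0.18  1.   -2.54]
tool delta cm [0. 0. 0.]
```

View pics/b6z.png

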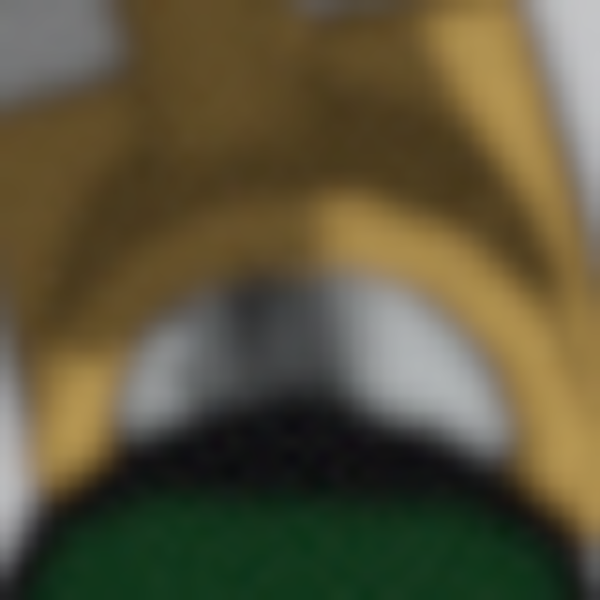

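Request:
send_rows(
  series=[
    {"travel": [0, 0, 0], "yaw": -0.1},
    {"travel": [0, 0, 0], "yaw": -0.1},
    {"travel": [0, 0, -1.5], "yaw": 0},
    {"travel": [0, 0, -2], "yaw": 0},
    {"travel": [0, 0, 0], "yaw": -0.149},
    {"travel": [0, 0, 0], "yaw": -0.149},
    {"travel": [0, 0, 0], "yaw": -0.149},
    {"travel": [0, 0, 0], "yaw": -0.149},
  ],
)

```text
time: 33.5
position: [0.6348, 0.1437, 0.1768]
orientation: [-0.0, 0.989, 0.15, 0.001]
wrist_force: [-0.5, -0.3, -0.9]
grip_width: 0.0258
```

Request:
send_rows(
  series=[
    {"travel": [0, 0, 0], "yaw": -0.149},
    {"travel": [0, 0, 0], "yaw": -0.149},
    {"travel": [0, 0, 0], "yaw": -0.149},
    {"travel": [0, 0, 0], "yaw": -0.149},
    {"travel": [0, 0, 0], "yaw": -0.149},
    {"travel": [0, 0, 0], "yaw": -0.149},
    {"travel": [0, 0, 0], "yaw": -0.149},
    {"travel": [0, 0, 0], "yaw": -0.149},
  ],
)

```text
time: 34.3
position: [0.6349, 0.1435, 0.1767]
orientation: [0.0, 0.734, 0.679, 0.0]
wrist_force: [0.6, -0.7, -1.5]
grip_width: 0.0263
```

Request:
send_rows(
  series=[
    {"travel": [0, 0, 0], "yaw": -0.149},
    {"travel": [0, 0, 0], "yaw": -0.149},
    {"travel": [0, 0, 0], "yaw": -0.149},
    {"travel": [0, 0, 0], "yaw": -0.149},
    {"travel": [0, 0, 0], "yaw": -0.149},
    {"travel": [0, 0, 0], "yaw": -0.149},
    {"travel": [0, 0, 0.5], "yaw": -0.149},
    {"travel": [0, 0, 0.4], "yaw": 0},
  ],
)

```text
time: 35.1
position: [0.6349, 0.1432, 0.1671]
orientation: [0.0, 0.3, 0.954, 0.0]
wrist_force: [-0.4, 0.4, -1.3]
grip_width: 0.0261
```

```bash
python3 -c "
from look import *
look('b7',(.6345,.1435));zoom('b7')"
```

```text
t35.10 pos [0.6349 0.1432 0.1671] xang 2.5316 tz [ 0.  0. -1.] F [-0.4  0.4 -1.3] T [-0.   -0.15 -0.02] w0.0261 q [ 0.37  0.61 -0.99  1.66  0.54  1.18  0.21]
tool delta cm [ 0.05  0.   -0.  ]
```

View pics/b7.png

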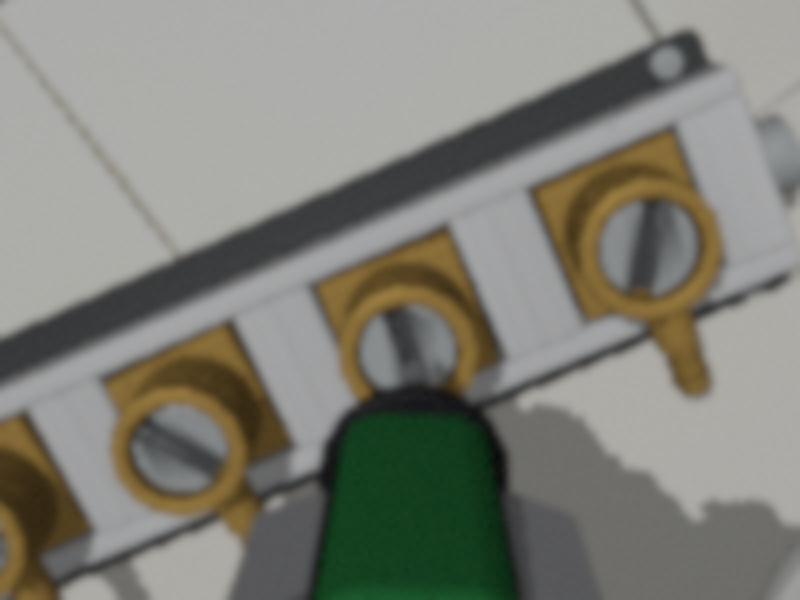

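View pics/b7z.png

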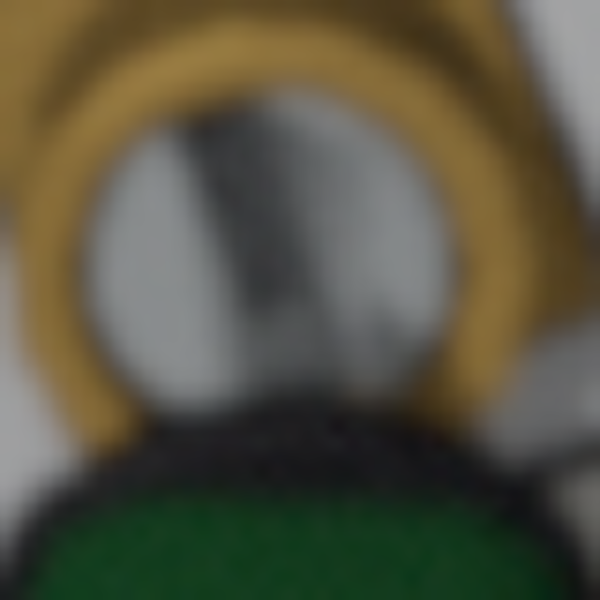

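Request:
send_rows(
  series=[
    {"travel": [0.04, -0.03, 0], "yaw": -0.14},
    {"travel": [0, 0, 0], "yaw": -0.14},
    {"travel": [0, 0, 0], "yaw": 0},
  ],
)

```text
time: 35.45
position: [0.6342, 0.1434, 0.1668]
orientation: [-0.0, 0.166, 0.986, 0.0]
wrist_force: [1.0, 0.2, -0.7]
grip_width: 0.0258
```

```bash
python3 -c "
from look import *
look('b8',(.6345,.1435));zoom('b8')"
```

```text
t35.45 pos [0.6342 0.1434 0.1668] xang 2.8078 tz [-0.  0. -1.] F [ 1.   0.2 -0.7] T [ 0.06 -0.13  0.01] w0.0258 q [ 0.4   0.64 -1.05  1.66  0.58  1.2   0.45]
tool delta cm [-0.03  0.02 -0.  ]
```

View pics/b8z.png

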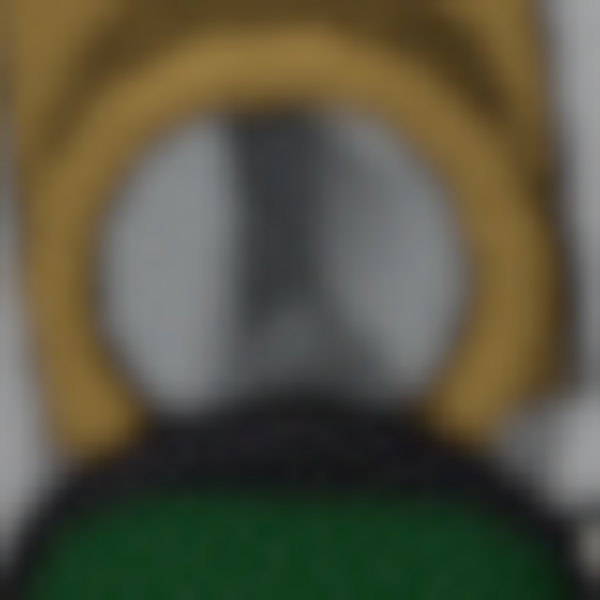

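Request:
send_rows(
  series=[
    {"travel": [-0.03, -0.07, 0.7], "yaw": 0},
    {"travel": [0, 0, 0.7], "yaw": 0},
    {"travel": [0, 0, 0.5], "yaw": 0},
    {"travel": [0, 0, 0.4], "yaw": 0},
    {"travel": [0, 0, 0.3], "yaw": 0},
    {"travel": [0, 0, 0], "yaw": 0},
  ],
)

```text
time: 36.1
position: [0.6339, 0.1427, 0.14]
orientation: [-0.0, 0.165, 0.986, -0.0]
wrist_force: [-0.1, -0.2, -1.2]
grip_width: 0.0258
```

Request:
send_rows(
  series=[
    {"travel": [0, 0, 0], "yaw": 0.12},
    {"travel": [0, 0, 0], "yaw": 0.12},
    {"travel": [0, 0, 0], "yaw": 0.12},
    {"travel": [0, 0, 0], "yaw": 0.12},
    {"travel": [0, 0, 0], "yaw": 0},
  ],
)

```text
time: 36.6
position: [0.6339, 0.1426, 0.1405]
orientation: [0.0, 0.396, 0.918, -0.0]
wrist_force: [-1.6, -0.9, -3.8]
grip_width: 0.0258
```

Request:
send_rows(
  series=[
    {"travel": [0, 0, 0], "yaw": 0.12},
    {"travel": [0, 0, 0], "yaw": 0.08},
    {"travel": [0, 0, 0], "yaw": 0},
  ],
)

```text
time: 36.9
position: [0.6338, 0.1425, 0.1405]
orientation: [-0.0, 0.484, 0.875, -0.0]
wrist_force: [-2.1, -1.9, -3.2]
grip_width: 0.0254
```

```bash
python3 -c "
from look import *
look('b9',(.6345,.1435));zoom('b9')"
```

```text
t36.90 pos [0.6338 0.1425 0.1405] xang 2.1317 tz [-0.    -0.001 -1.   ] F [-2.1 -1.9 -3.2] T [-0.6   0.64  0.06] w0.0254 q [ 0.31  0.6  -0.88  1.68  0.51  1.11 -0.16]
tool delta cm [ 0.05  0.11 -0.  ]
```

View pics/b9z.png

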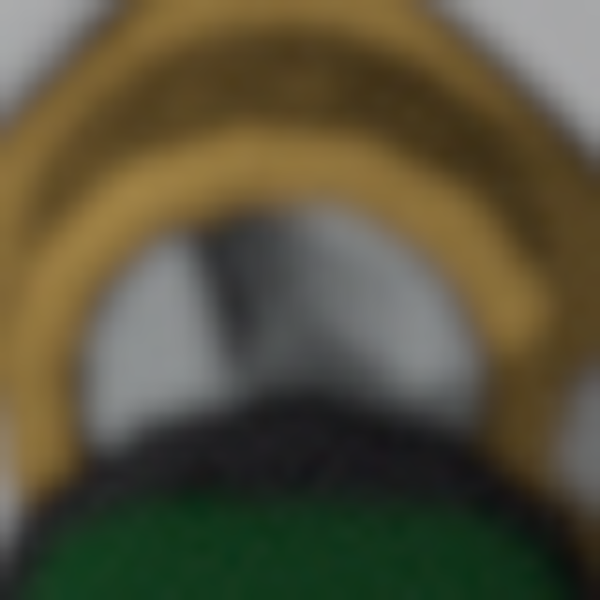

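Request:
send_rows(
  series=[
    {"travel": [0, 0, 0], "yaw": 0.08},
    {"travel": [0, 0, 0], "yaw": 0.08},
    {"travel": [0, 0, 0], "yaw": 0},
  ],
)

```text
time: 37.25
position: [0.6337, 0.1427, 0.1404]
orientation: [-0.0, 0.552, 0.834, -0.0]
wrist_force: [-2.9, -1.1, -1.3]
grip_width: 0.026
```

```bash
python3 -c "
from look import *
look('b10',(.6345,.1435));zoom('b10')"
```

```text
t37.25 pos [0.6337 0.1427 0.1404] xang 1.9725 tz [-0.001 -0.    -1.   ] F [-2.9 -1.1 -1.3] T [-0.57  1.08  0.3 ] w0.0260 q [ 0.29  0.58 -0.85  1.69  0.48  1.1  -0.31]
tool delta cm [ 0.05  0.1  -0.  ]
```

View pics/b10z.png

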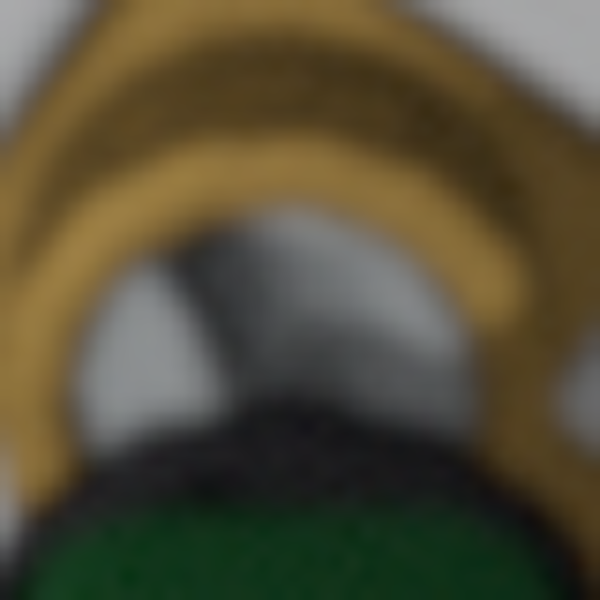

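Request:
send_rows(
  series=[
    {"travel": [0, 0, 0], "yaw": -0.14},
    {"travel": [0, 0, 0], "yaw": -0.14},
    {"travel": [0, 0, 0], "yaw": -0.12},
    {"travel": [0, 0, -1.5], "yaw": 0},
    {"travel": [0, 0, -1.5], "yaw": 0},
    {"travel": [1.77, 2.77, 0], "yaw": 0},
    {"travel": [1.77, 2.78, 0], "yaw": 0},
    {"travel": [0, 0, 0], "yaw": -0.11},
  ],
)

```text
time: 38.1
position: [0.6475, 0.213, 0.1732]
orientation: [0.001, 0.324, 0.946, 0.002]
wrist_force: [-0.4, 0.3, -0.8]
grip_width: 0.026
```

Request:
send_rows(
  series=[
    {"travel": [0, 0, 0], "yaw": 0},
  ],
)

```text
time: 38.2
position: [0.6478, 0.2088, 0.1721]
orientation: [0.001, 0.324, 0.946, 0.001]
wrist_force: [0.0, -0.8, -1.1]
grip_width: 0.0257
```

```bash
python3 -c "
from look import *
look('a1',(.6470,.2071));zoom('a1')"
```

```text
t38.20 pos [0.6478 0.2088 0.1721] xang 2.4821 tz [ 0.002  0.001 -1.   ] F [ 0.  -0.8 -1.1] T [-0.03 -0.12  0.05] w0.0257 q [ 0.24  0.64 -0.96  1.58  0.55  1.21  0.08]
tool delta cm [-0.04 -0.18 -0.  ]
```

View pics/a1.png

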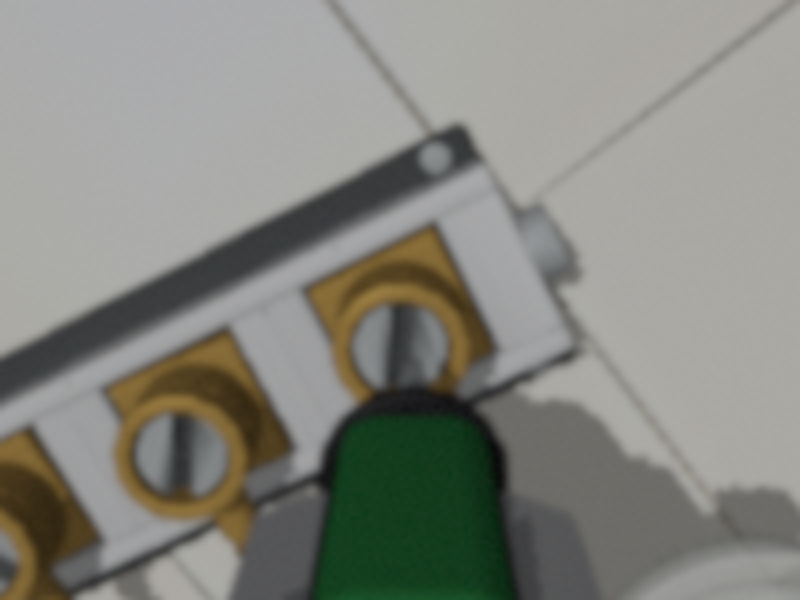

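View pics/a1z.png

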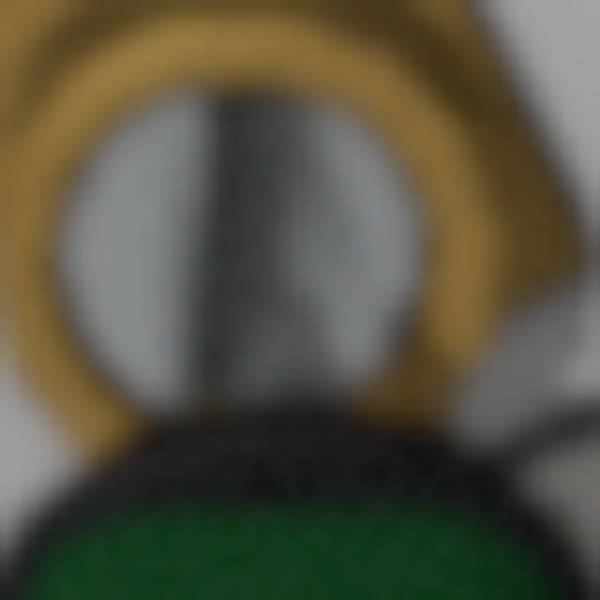

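Request:
send_rows(
  series=[
    {"travel": [-0.04, -0.24, 0.5], "yaw": 0.08},
    {"travel": [0, 0, 0.3], "yaw": 0},
    {"travel": [0, 0, 0], "yaw": 0},
  ],
)

```text
time: 38.55
position: [0.6465, 0.2042, 0.1627]
orientation: [0.0, 0.363, 0.932, -0.0]
wrist_force: [-1.1, 0.5, -0.1]
grip_width: 0.026
```

```bash
python3 -c "
from look import *
look('a2',(.6470,.2071));zoom('a2')"
```

```text
t38.55 pos [0.6465 0.2042 0.1627] xang 2.3986 tz [ 0. -0. -1.] F [-1.1  0.5 -0.1] T [ 0.02 -0.09  0.04] w0.0260 q [ 0.23  0.64 -0.94  1.59  0.55  1.19  0.01]
tool delta cm [ 0.16  0.25 -0.  ]
```

View pics/a2z.png

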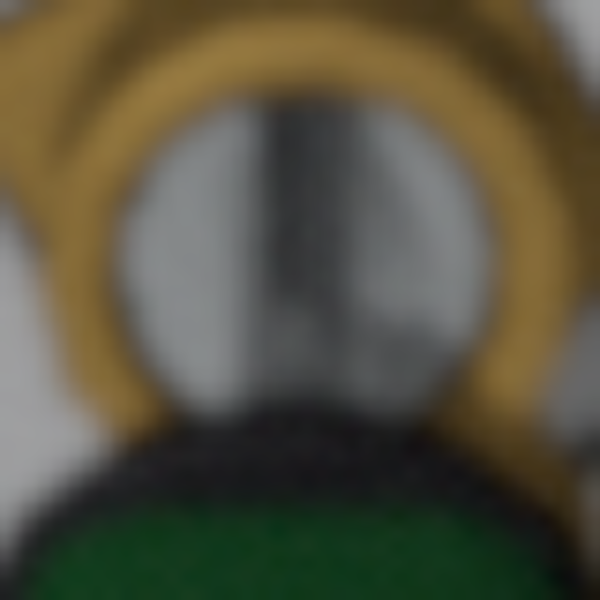

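Request:
send_rows(
  series=[
    {"travel": [0.1, 0.05, 0.6], "yaw": 0},
    {"travel": [0, 0, 0.6], "yaw": 0},
    {"travel": [0, 0, 0.5], "yaw": 0},
    {"travel": [0, 0, 0], "yaw": 0},
  ],
)

```text
time: 39.0
position: [0.6455, 0.2059, 0.1444]
orientation: [-0.001, 0.362, 0.932, -0.0]
wrist_force: [0.4, -0.2, -0.3]
grip_width: 0.0257
```

```bash
python3 -c "
from look import *
look('a3',(.6470,.2071));zoom('a3')"
```

```text
t39.00 pos [0.6455 0.2059 0.1444] xang 2.3999 tz [-0.001 -0.    -1.   ] F [ 0.4 -0.2 -0.3] T [ 0.   -0.13 -0.  ] w0.0257 q [ 0.23  0.66 -0.93  1.61  0.56  1.16 -0.  ]
tool delta cm [-0.03  0.19 -0.  ]
```

View pics/a3z.png

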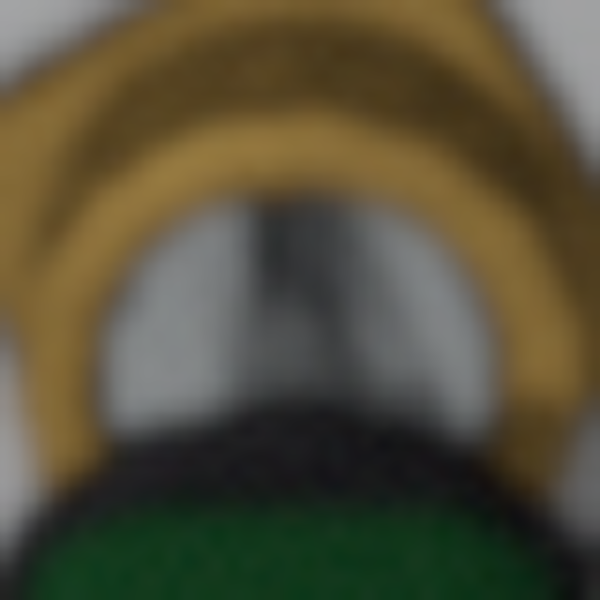

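Aligned; insert and feel clockwise first.

Request:
send_rows(
  series=[
    {"travel": [0, 0, 0.2], "yaw": 0},
    {"travel": [0, 0, 0.15], "yaw": 0},
    {"travel": [0, 0, 0], "yaw": 0},
  ],
)

```text
time: 39.35
position: [0.6459, 0.2061, 0.1419]
orientation: [-0.0, 0.362, 0.932, -0.0]
wrist_force: [-0.4, -0.1, -0.9]
grip_width: 0.0258
```

Request:
send_rows(
  series=[
    {"travel": [0, 0, 0], "yaw": 0.12},
    {"travel": [0, 0, 0], "yaw": 0.12},
    {"travel": [0, 0, 0], "yaw": 0.12},
    {"travel": [0, 0, 0], "yaw": 0.06},
    {"travel": [0, 0, 0], "yaw": 0},
  ],
)

```text
time: 39.85
position: [0.6458, 0.2061, 0.1421]
orientation: [0.0, 0.549, 0.836, -0.0]
wrist_force: [-1.0, -1.0, -2.7]
grip_width: 0.0258
```

```bash
python3 -c "
from look import *
look('a4',(.6460,.2062));zoom('a4')"
```

```text
t39.85 pos [0.6458 0.2061 0.1421] xang 1.9788 tz [ 0. -0. -1.] F [-1.  -1.  -2.7] T [-0.12  0.06  0.09] w0.0258 q [ 0.17  0.62 -0.84  1.62  0.5   1.13 -0.38]
tool delta cm [ 0.    0.02 -0.  ]
```

View pics/a4z.png

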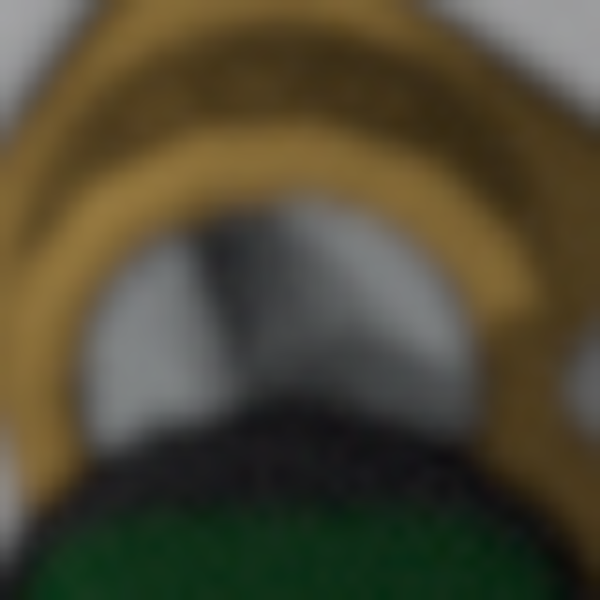

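Request:
send_rows(
  series=[
    {"travel": [0, 0, 0], "yaw": 0.1},
    {"travel": [0, 0, 0], "yaw": 0.1},
    {"travel": [0, 0, 0], "yaw": 0},
  ],
)

```text
time: 40.2
position: [0.6457, 0.206, 0.142]
orientation: [0.0, 0.629, 0.777, -0.0]
wrist_force: [-2.5, -1.3, -1.7]
grip_width: 0.0258
```

```bash
python3 -c "
from look import *
look('a5',(.6460,.2062));zoom('a5')"
```

```text
t40.20 pos [0.6457 0.206  0.142 ] xang 1.7798 tz [-0. -0. -1.] F [-2.5 -1.3 -1.7] T [-0.37  0.51  0.02] w0.0258 q [ 0.15  0.61 -0.79  1.62  0.47  1.12 -0.56]
tool delta cm [ 0.02  0.04 -0.  ]
```

View pics/a5z.png

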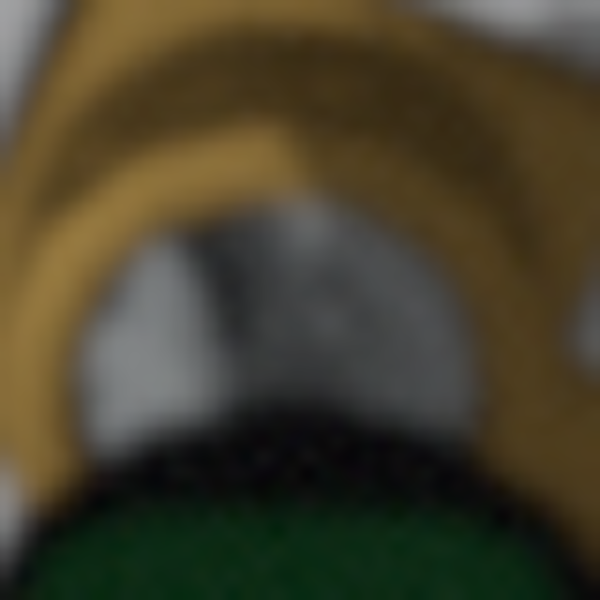

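Request:
send_rows(
  series=[
    {"travel": [0, 0, 0], "yaw": 0.1},
    {"travel": [0, 0, 0], "yaw": 0.1},
    {"travel": [0, 0, 0], "yaw": 0.1},
    {"travel": [0, 0, 0], "yaw": 0.08},
    {"travel": [0, 0, 0], "yaw": 0},
  ],
)

```text
time: 40.75
position: [0.6455, 0.206, 0.142]
orientation: [-0.0, 0.764, 0.645, -0.0]
wrist_force: [-5.0, -1.6, 0.5]
grip_width: 0.0259
```

Request:
send_rows(
  series=[
    {"travel": [0, 0, 0], "yaw": 0.08},
    {"travel": [0, 0, 0], "yaw": 0.08},
    {"travel": [0, 0, 0], "yaw": 0},
  ],
)

```text
time: 41.05
position: [0.6454, 0.2061, 0.1419]
orientation: [-0.0, 0.813, 0.582, -0.001]
wrist_force: [-5.3, -1.1, 2.1]
grip_width: 0.0258
```

```bash
python3 -c "
from look import *
look('a6',(.6460,.2062));zoom('a6')"
```

```text
t41.05 pos [0.6454 0.2061 0.1419] xang 1.2428 tz [-0.001 -0.    -1.   ] F [-5.3 -1.1  2.1] T [-0.6   1.65  0.17] w0.0258 q [ 0.07  0.57 -0.68  1.62  0.4   1.09 -1.04]
tool delta cm [ 0.03  0.06 -0.  ]
```

View pics/a6z.png

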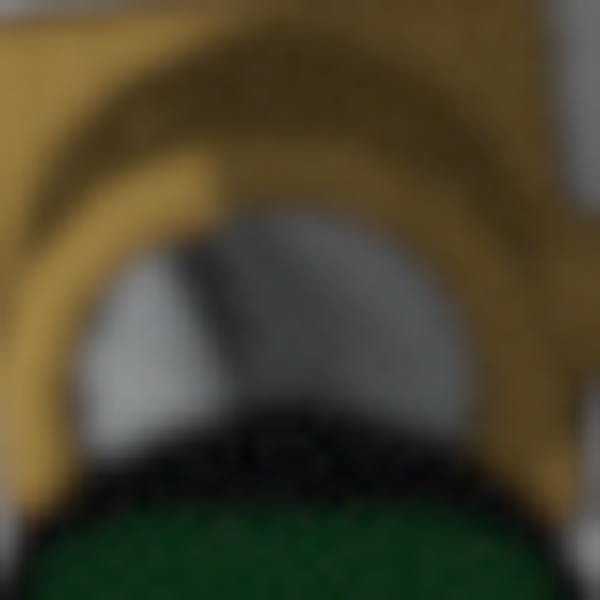

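Request:
send_rows(
  series=[
    {"travel": [0, 0, 0], "yaw": 0.1},
    {"travel": [0, 0, 0], "yaw": 0},
  ],
)

```text
time: 41.3
position: [0.6453, 0.2063, 0.1419]
orientation: [-0.0, 0.841, 0.541, -0.001]
wrist_force: [-5.0, -1.1, 1.4]
grip_width: 0.0256
```

```bash
python3 -c "
from look import *
S()"
```

```text
t41.30 pos [0.6453 0.2063 0.1419] xang 1.1424 tz [-0.001 -0.    -1.   ] F [-5.  -1.1  1.4] T [-0.29  1.74  0.21] w0.0256 q [ 0.06  0.57 -0.66  1.62  0.38  1.08 -1.13]
```

Request:
send_rows(
  series=[
    {"travel": [0, 0, 0], "yaw": -0.13},
    {"travel": [0, 0, 0], "yaw": -0.13},
    {"travel": [0, 0, 0], "yaw": -0.13},
    {"travel": [0, 0, 0], "yaw": -0.08},
    {"travel": [0, 0, -1.5], "yaw": 0},
    {"travel": [0, 0, -2.5], "yaw": 0},
    {"travel": [0, 0, -2.5], "yaw": 0},
    {"travel": [0, 0, 0], "yaw": 0},
  ],
)

```text
time: 42.1
position: [0.6477, 0.2075, 0.2119]
orientation: [0.001, 0.693, 0.721, 0.003]
wrist_force: [1.2, 0.8, 0.0]
grip_width: 0.0259
```

```bash
python3 -c "
from look import *
s,M=S();look('a7',(.6460,.2062))
im=cv2.imread('a7.png');cv2.imwrite('pics/a7w.png',im)"
```

```text
t42.10 pos [0.6477 0.2075 0.2119] xang 1.6103 tz [ 0.006  0.002 -1.   ] F [1.2 0.8 0. ] T [-0.   -0.09 -0.05] w0.0259 q [ 0.14  0.54 -0.79  1.55  0.4   1.21 -0.67]
t42.10 pos [0.6477 0.2075 0.2119] xang 1.6103 tz [ 0.006  0.002 -1.   ] F [1.2 0.8 0. ] T [-0.   -0.09 -0.05] w0.0259 q [ 0.14  0.54 -0.79  1.55  0.4   1.21 -0.67]
tool delta cm [-0.13 -0.17 -0.  ]
```

View pics/a7w.png

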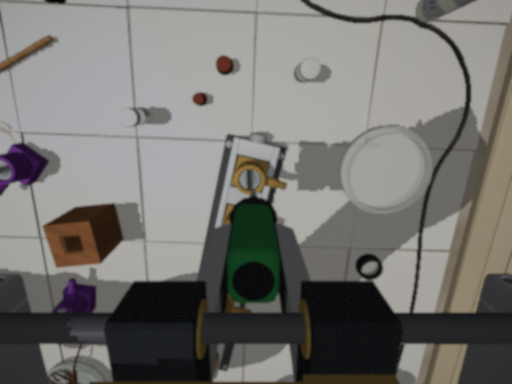

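Request:
send_rows(
  series=[
    {"travel": [-3.8, -3.2, 0], "yaw": 0},
    {"travel": [-3.8, -3.2, 0], "yaw": 0},
    {"travel": [-3.8, -3.2, 0], "yaw": 0},
    {"travel": [0, 0, 0], "yaw": 0.149},
    {"travel": [0, 0, 0], "yaw": 0.149},
    {"travel": [0, 0, 0], "yaw": 0.149},
    {"travel": [0, 0, 0], "yaw": 0.149},
    {"travel": [0, 0, 0], "yaw": 0.149},
  ],
)

```text
time: 42.95
position: [0.5543, 0.0884, 0.2069]
orientation: [-0.0, 0.909, 0.416, -0.0]
wrist_force: [-0.2, 0.1, -1.1]
grip_width: 0.0256
```

Request:
send_rows(
  series=[
    {"travel": [0, 0, 0], "yaw": 0.149},
    {"travel": [0, 0, 0], "yaw": 0.149},
    {"travel": [0, 0, 0], "yaw": 0.149},
    {"travel": [0, 0, 0], "yaw": 0.149},
    {"travel": [0, 0, 0], "yaw": 0.149},
    {"travel": [0, 0, 0], "yaw": 0.149},
    {"travel": [0, 0, 0], "yaw": 0.149},
    {"travel": [0, 0, 0], "yaw": 0},
  ],
)

```text
time: 43.75
position: [0.5543, 0.0886, 0.2069]
orientation: [0.0, 0.996, -0.09, -0.0]
wrist_force: [-0.7, 0.5, -1.7]
grip_width: 0.0257
```

```bash
python3 -c "
from look import *
look('v1',(.5576,.0896))
im=cv2.imread('v1.png');cv2.imwrite('pics/v1b.png',cv2.resize(im[0:220,60:460],None,fx=2,fy=2,interpolation=cv2.INTER_CUBIC))"
```

```text
t43.75 pos [0.5543 0.0886 0.2069] xang -0.1806 tz [-0. -0. -1.] F [-0.7  0.5 -1.7] T [-0.02 -0.04  0.01] w0.0257 q [ 0.16  0.28 -0.52  1.84  0.16  1.06 -2.17]
tool delta cm [ 0.31 -0.16 -0.  ]
```

View pics/v1b.png

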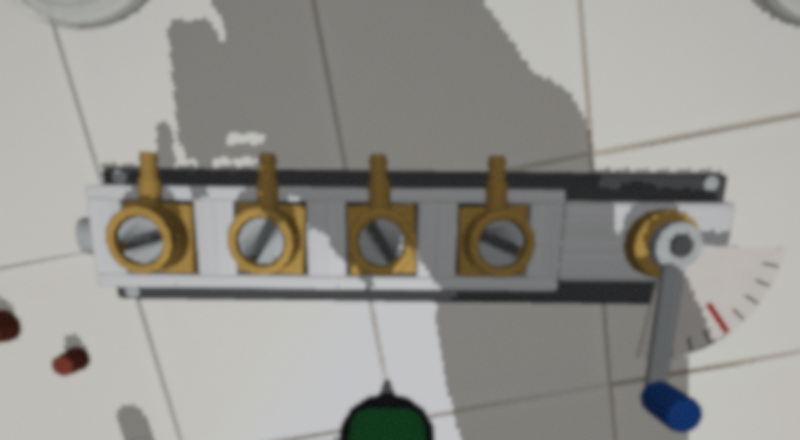

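```bash
python3 -c "
import cv2,numpy as np
im=cv2.imread('v1.png')
t=[cv2.resize(im[100:140,u-20:u+20],(300,300),interpolation=cv2.INTER_CUBIC) for u in(131,193,250,310)]
cv2.imwrite('pics/vs.png',np.vstack([np.hstack(t[:2]),np.hstack(t[2:])]))
o=cv2.imread('w14.png')
cv2.imwrite('pics/lev.png',np.hstack([cv2.resize(q[100:230,360:450],(390,563),interpolation=cv2.INTER_CUBIC) for q in(o,im)]))
"
```

```text
(no output)
```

View pics/vs.png

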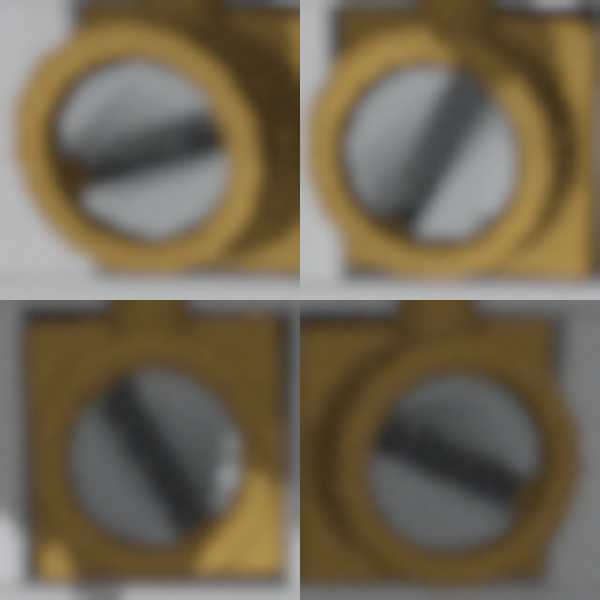

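View pics/lev.png

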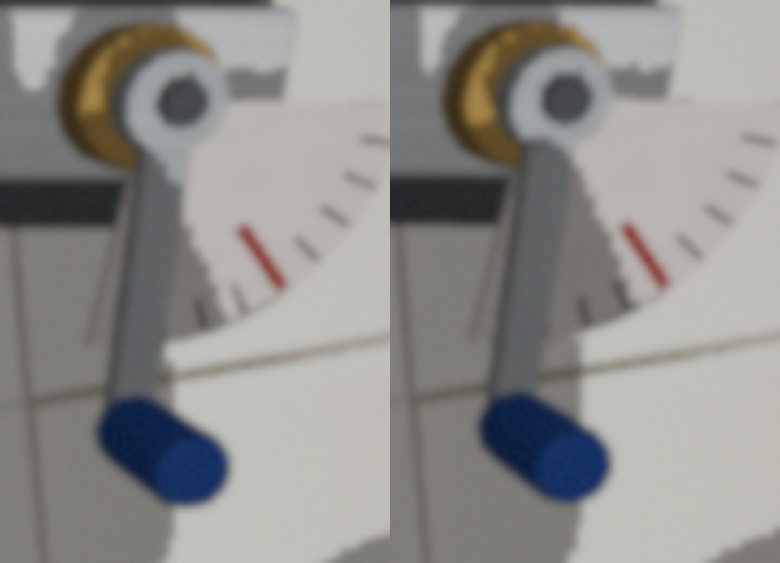

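```bash
python3 -c "
from h import *
s,M=S();c=cam('wrist',s)
us=(131,193,250,310)
L=[((75,170),(215,130)),((105,220),(170,80)),((195,220),(120,85)),((220,190),(90,130))]
for u,(p,q),a0 in zip(us,L,(-.659,-.035,-.374,.251)):
    f=lambda p:(u-20+p[0]/7.5-.4,100+p[1]/7.5-.4)
    a=ray(c,f(p),.058);b=ray(c,f(q),.058);d=b-a;t=np.arctan2(d[1],d[0]);print('ang %.3f'%t,'delta %.3f'%(t-a0))
"
```

```text
t43.80 pos [0.5543 0.0887 0.2069] xang -0.1745 tz [-0. -0. -1.] F [-0.3  0.4 -1.4] T [ 0.05  0.1  -0.  ] w0.0263 q [ 0.16  0.28 -0.52  1.84  0.16  1.06 -2.16]
ang -1.481 delta -0.822
ang -0.666 delta -0.631
ang 0.344 delta 0.718
ang 0.984 delta 0.733
```

```bash
cat > rect.py <<'E'
from h import *
def W(pos,xang):
    m=vision.camera_model('wrist');T=np.eye(4);T[:3,:3]=np.array([[np.cos(xang),np.sin(xang),0],[np.sin(xang),-np.cos(xang),0],[0,0,-1]]);T[:3,3]=pos
    f=192/np.tan(np.radians(m['fovy'])/2);return f,m['cx'],m['cy'],T@np.array(m['tool_from_camera'])
def rect(im,c,ctr,z=.058,r=.02,n=400):
    t=np.linspace(-r,r,n);X,Y=np.meshgrid(ctr[0]+t,ctr[1]+t)
    f,cx,cy,Wc=c;P=np.c_[X.ravel(),Y.ravel(),np.full(X.size,z),np.ones(X.size)]@np.linalg.inv(Wc).T
    u=(f*P[:,0]/P[:,2]+cx).reshape(n,n).astype('f4');v=(f*P[:,1]/P[:,2]+cy).reshape(n,n).astype('f4')
    return cv2.remap(im,u,v,cv2.INTER_CUBIC)  # cols=x world, rows=y world
if __name__=='__main__':
    A=cv2.imread('w14.png');B=cv2.imread('v1.png')
    cA=W([.5576,.0896,.207],-.1918);cB=W([.5543,.0887,.2069],-.1775)
    ctr=[(.6454,.2062),(.6332,.1418),(.6212,.0778),(.6086,.0137)]
    out=[]
    for im,c in((A,cA),(B,cB)):
        row=[]
        for k in ctr:
            R_=rect(im,c,k)[::-1];row.append(cv2.resize(R_,(195,195)))
            cv2.circle(row[-1],(97,97),58,(0,255,0),1)
        out.append(np.hstack(row))
    cv2.imwrite('pics/rect.png',np.vstack(out))
E
python3 rect.py
```

```text
(no output)
```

View pics/rect.png

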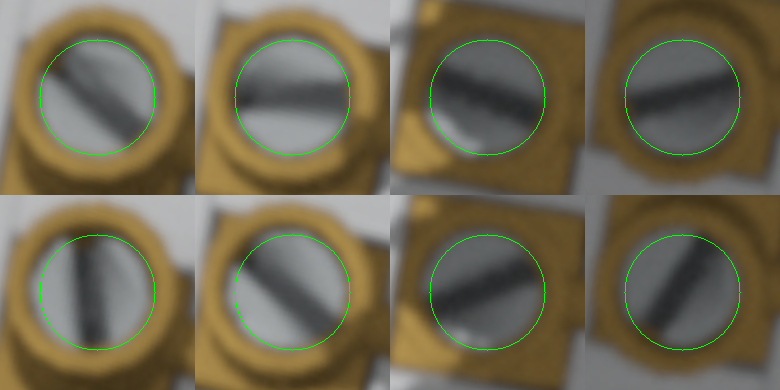

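```bash
python3 - <<'E'
from rect import *
A=cv2.imread('w14.png');B=cv2.imread('v1.png')
cA=W([.5576,.0896,.207],-.1918);cB=W([.5543,.0887,.2069],-.1775)
ctr=[(.6454,.2062),(.6332,.1418),(.6212,.0778),(.6086,.0137)]
def ang(im,c,k,rr):
    g=cv2.cvtColor(rect(im,c,k),cv2.COLOR_BGR2GRAY).astype(float)
    n=400;t=np.linspace(-20,20,n);X,Y=np.meshgrid(t,t);m=X**2+Y**2<rr**2
    best=None
    for a in np.arange(-1.9,1.7,.01):
        d=-np.sin(a)*X+np.cos(a)*Y
        for o in np.arange(-2,2.1,.25):
            s=m&(abs(d-o)<2.2);b=m&(abs(d-o)>3.2)
            v=g[b].mean()-g[s].mean()
            if best is None or v>best[0]: best=(v,a,o)
    return best
for k in ctr:
    for rr in(9,11):
        a=ang(A,cA,k,rr);b=ang(B,cB,k,rr);d=(b[1]-a[1]+np.pi/2)%np.pi-np.pi/2
        print(rr,np.round(a,2),np.round(b,2),'delta %.2f or %.2f'%(d,d-np.pi))
E
```

```text
9 [52.78 -0.73 -0.25] [67.14  1.66  1.75] delta -0.75 or -3.89
11 [58.5  -0.73 -0.25] [69.98 -1.49 -1.75] delta -0.76 or -3.90
9 [ 6.286e+01 -4.000e-02  2.500e-01] [65.16 -0.76 -0.75] delta -0.72 or -3.86
11 [ 6.618e+01 -3.000e-02  2.500e-01] [66.95 -0.75 -0.75] delta -0.72 or -3.86
9 [41.26 -0.34  0.  ] [40.64  0.42  1.  ] delta 0.76 or -2.38
11 [46.26 -0.35  0.  ] [43.3  0.4  1. ] delta 0.75 or -2.39
9 [40.58  0.22  0.25] [42.85  0.97  1.  ] delta 0.75 or -2.39
11 [41.72  0.22  0.25] [42.79  0.97  1.  ] delta 0.75 or -2.39
```

Request:
send_rows(
  series=[
    {"travel": [0, 0, -3], "yaw": 0},
    {"travel": [0, 0, -2.5], "yaw": 0},
    {"travel": [-4, -0.3, 0], "yaw": 0},
    {"travel": [-4, -0.3, 0], "yaw": 0},
    {"travel": [-4.34, -0.23, 0], "yaw": 0},
    {"travel": [0, 0, 0], "yaw": -0.14},
    {"travel": [0, 0, 0], "yaw": -0.145},
    {"travel": [0, 0, 0], "yaw": 0},
  ],
)

```text
time: 44.6
position: [0.4343, 0.1185, 0.2622]
orientation: [0.0, 0.998, 0.057, 0.0]
wrist_force: [-0.4, 0.6, -0.9]
grip_width: 0.0257
```

```bash
python3 - <<'E'
from look import *
look('r1',(.434,.1194))
im=cv2.imread('r1.png');cv2.imwrite('pics/r1w.png',im)
s,M=S();c=cam('wrist',s)
for d in models.pinpoint('wrist','stand'): print(np.round(d['centre'],1),round(d['confidence'],2),ray(c,d['centre'],0))
o=cv2.imread('pics/w13.png')
cv2.imwrite('pics/cmp.png',np.hstack([cv2.resize(q[130:220,200:310],(390,319),interpolation=cv2.INTER_CUBIC) for q in(o,im)]))
E
```

```text
t44.60 pos [0.4343 0.1185 0.2622] xang 0.1145 tz [ 0.001 -0.    -1.   ] F [-0.4  0.6 -0.9] T [0.05 0.02 0.01] w0.0257 q [ 0.17  0.03 -0.59  1.98  0.02  1.13 -1.88]
tool delta cm [-0.02 -0.09 -0.  ]
t44.65 pos [0.4345 0.1185 0.2621] xang 0.1073 tz [ 0. -0. -1.] F [ 0.2  0.3 -1.1] T [ 0.05  0.02 -0.01] w0.0259 q [ 0.17  0.03 -0.59  1.98  0.02  1.13 -1.88]
[251.3 160.2] 0.93 [0.43624951 0.11947163 0.        ]
[251.6  11.3] 0.72 [0.63360268 0.14028165 0.        ]
```

View pics/r1w.png

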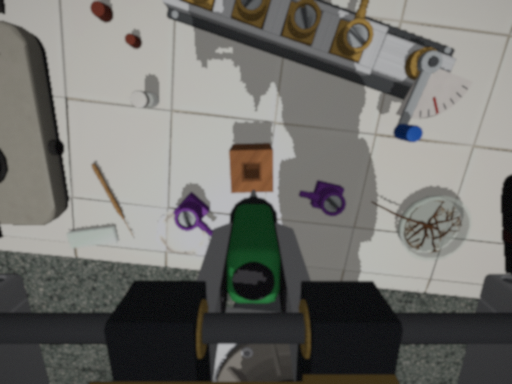

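View pics/cmp.png

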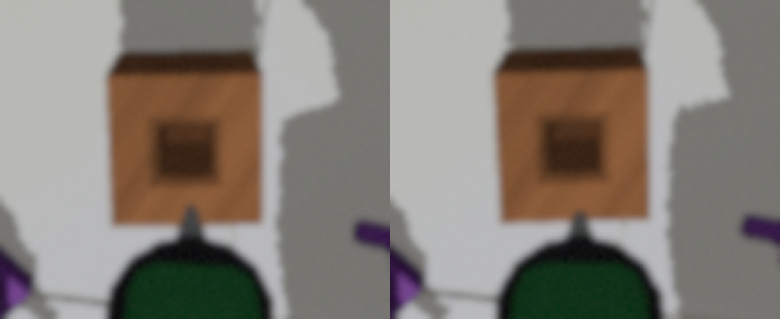

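Request:
send_rows(
  series=[
    {"travel": [-0.18, -0.07, 2], "yaw": -0.015},
    {"travel": [0, 0, 3], "yaw": 0},
    {"travel": [0, 0, 3], "yaw": 0},
    {"travel": [0, 0, 1], "yaw": 0},
    {"travel": [0, 0, 0], "yaw": 0},
  ],
)

```text
time: 45.2
position: [0.432, 0.1189, 0.1711]
orientation: [-0.0, 0.998, 0.06, -0.001]
wrist_force: [-0.0, -0.9, -0.7]
grip_width: 0.0258
```

```bash
python3 - <<'E'
from look import *
look('r2',(.4326,.119));zoom('r2',254,195,30)
E
```

```text
t45.20 pos [0.432  0.1189 0.1711] xang 0.1206 tz [-0.003  0.    -1.   ] F [-0.  -0.9 -0.7] T [0.04 0.01 0.02] w0.0258 q [ 0.15  0.14 -0.59  2.1   0.09  0.93 -1.95]
tool delta cm [ 0.06  0.   -0.  ]
```

View pics/r2z.png

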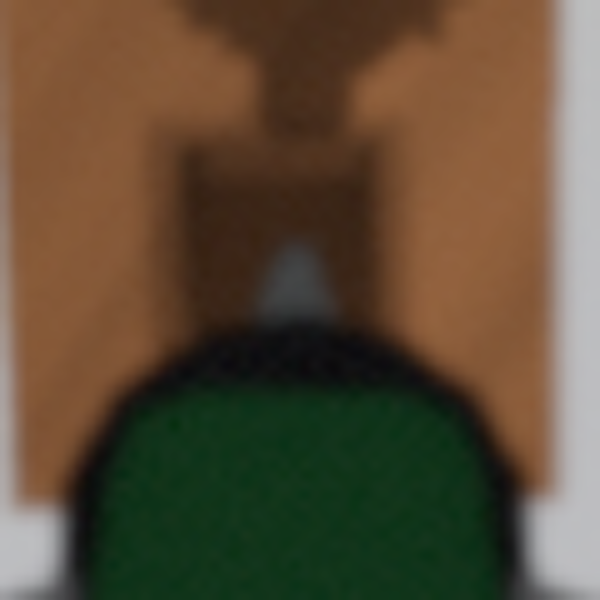

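Request:
send_rows(
  series=[
    {"travel": [0.06, -0.06, 1], "yaw": 0},
    {"travel": [0, 0, 1.2], "yaw": 0},
    {"travel": [0, 0, 1.5], "yaw": 0},
    {"travel": [0, 0, 1.5], "yaw": 0},
    {"travel": [0, 0, 1.2], "yaw": 0},
    {"travel": [0, 0, 0.6], "yaw": 0},
    {"travel": [0, 0, 0], "yaw": 0},
  ],
)

```text
time: 45.95
position: [0.4327, 0.1197, 0.1013]
orientation: [-0.0, 0.998, 0.061, -0.001]
wrist_force: [0.3, 0.3, -1.5]
grip_width: 0.0255
```

```bash
python3 - <<'E'
from look import *
look('r3',(.4326,.119))
E
```

```text
t45.95 pos [0.4327 0.1197 0.1013] xang 0.1219 tz [-0.001 -0.    -1.   ] F [ 0.3  0.3 -1.5] T [0.02 0.03 0.02] w0.0255 q [ 0.11  0.24 -0.58  2.17  0.19  0.78 -2.04]
tool delta cm [-0.02  0.07  0.  ]
```

View pics/r3.png

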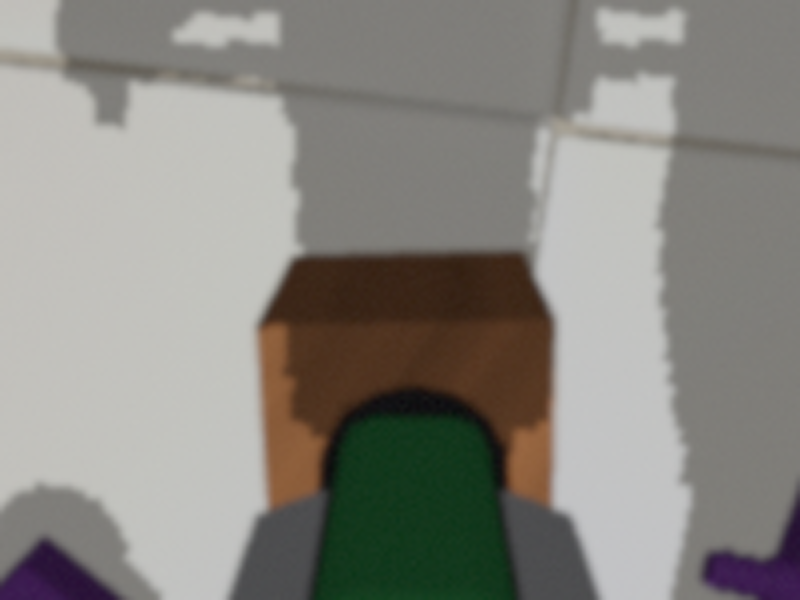

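Entering freely. Lower until the collar rests.

Request:
send_rows(
  series=[
    {"travel": [0, 0, 0.3], "yaw": 0},
    {"travel": [0, 0, 0.2], "yaw": 0},
    {"travel": [0, 0, 0], "yaw": 0},
  ],
)

```text
time: 46.3
position: [0.4332, 0.1196, 0.097]
orientation: [-0.0, 0.998, 0.061, 0.0]
wrist_force: [0.1, 0.4, -1.1]
grip_width: 0.0256
```

```bash
python3 - <<'E'
from look import *
S()
E
```

```text
t46.30 pos [0.4332 0.1196 0.097 ] xang 0.1216 tz [ 0.  0. -1.] F [ 0.1  0.4 -1.1] T [ 0.01 -0.    0.04] w0.0256 q [ 0.1   0.25 -0.57  2.17  0.19  0.77 -2.05]
```

Request:
send_rows(
  series=[
    {"travel": [0, 0, 0.1], "yaw": 0},
    {"travel": [0, 0, 0.1], "yaw": 0},
    {"travel": [0, 0, 0], "yaw": 0},
  ],
)

```text
time: 46.6
position: [0.4333, 0.1197, 0.0954]
orientation: [0.0, 0.998, 0.061, 0.0]
wrist_force: [-3.0, 0.1, 10.5]
grip_width: 0.0256
```

```bash
python3 - <<'E'
from look import *
S()
E
```

```text
t46.60 pos [0.4333 0.1197 0.0954] xang 0.1216 tz [ 0. -0. -1.] F [-3.   0.1 10.5] T [-0.27  0.62 -0.08] w0.0256 q [ 0.1   0.25 -0.57  2.17  0.2   0.77 -2.05]
```

Contact at 10 N: the collar is seated. Release slowly to moderate opening and rise.

Request:
send_rows(
  series=[
    {"travel": [0, 0, -0.1], "yaw": 0},
    {"travel": [0, 0, 0], "yaw": 0},
    {"travel": [0, 0, 0], "yaw": 0},
    {"travel": [0, 0, 0], "yaw": 0},
    {"travel": [0, 0, 0], "yaw": 0},
    {"travel": [0, 0, 0], "yaw": 0},
    {"travel": [0, 0, 0], "yaw": 0},
  ],
  jaw=85,
)

```text
time: 47.3
position: [0.4331, 0.1197, 0.096]
orientation: [-0.0, 0.998, 0.061, 0.0]
wrist_force: [-0.4, -0.3, 0.7]
grip_width: 0.0774
```

Request:
send_rows(
  series=[
    {"travel": [0, 0, -2], "yaw": 0},
    {"travel": [0, 0, -3], "yaw": 0},
    {"travel": [0, 0, -4], "yaw": 0},
    {"travel": [0, 0, -4], "yaw": 0},
    {"travel": [0, 0, -4], "yaw": 0},
    {"travel": [0, 0, -3], "yaw": 0},
    {"travel": [0, 0, 0], "yaw": 0},
  ],
)

```text
time: 48.0
position: [0.4347, 0.1204, 0.2998]
orientation: [-0.0, 0.998, 0.061, 0.003]
wrist_force: [1.2, -0.2, -1.0]
grip_width: 0.0801
```

```bash
python3 - <<'E'
from look import *
look('r4',(.4326,.119))
im=vision.camera('side');save(cv2.resize(im[100:300,130:380],(750,600),interpolation=cv2.INTER_CUBIC),'s20')
im=vision.camera('scene');save(cv2.resize(im[100:300,130:380],(750,600),interpolation=cv2.INTER_CUBIC),'c20')
E
```

```text
t48.00 pos [0.4347 0.1204 0.2998] xang 0.1216 tz [ 0.006  0.001 -1.   ] F [ 1.2 -0.2 -1. ] T [ 0.03 -0.02  0.09] w0.0801 q [ 0.19 -0.   -0.59  1.93 -0.    1.21 -1.85]
tool delta cm [-0.23  0.11 -0.  ]
```

View pics/c20.png

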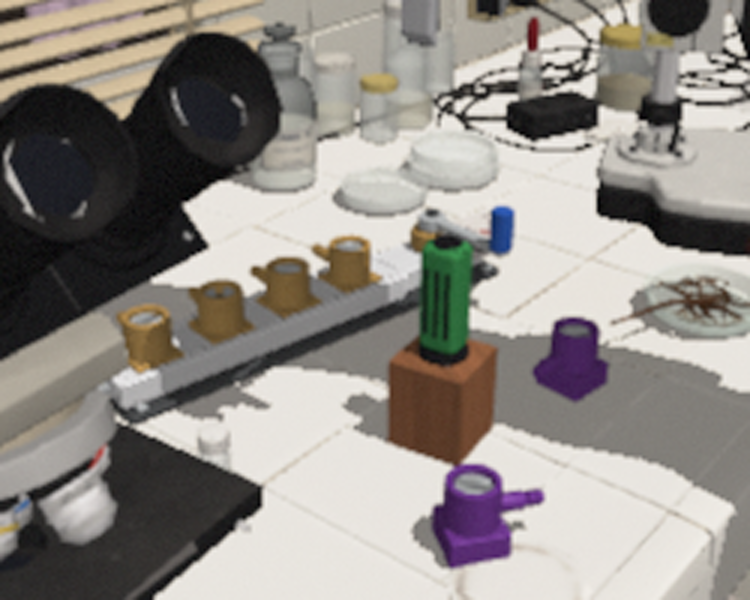

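View pics/s20.png

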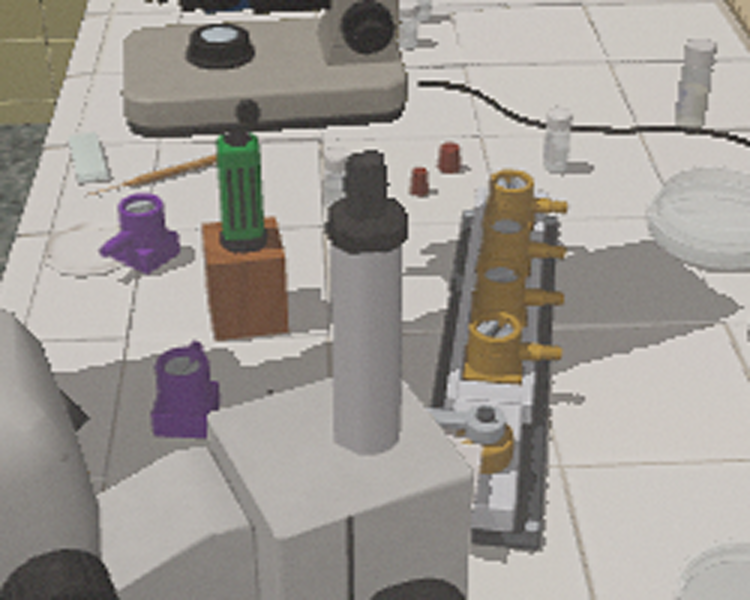

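Request:
send_rows(
  series=[
    {"travel": [1.25, 4.7, 0], "yaw": 0},
    {"travel": [1.25, 4.7, 0], "yaw": 0},
    {"travel": [1.25, 4.7, 0], "yaw": 0},
    {"travel": [1.29, 4.69, 0], "yaw": 0},
    {"travel": [0, 0, 2], "yaw": -0.13},
    {"travel": [0, 0, 3], "yaw": -0.13},
    {"travel": [0, 0, 3], "yaw": -0.13},
    {"travel": [0, 0, 0], "yaw": 0},
  ],
  jaw=55,
)

```text
time: 48.95
position: [0.5031, -0.0606, 0.2116]
orientation: [-0.002, 0.967, 0.254, -0.004]
wrist_force: [-0.6, 0.7, -0.1]
grip_width: 0.052
```

```bash
python3 - <<'E'
from look import *
look('l1',(.5076,-.060))
im=cv2.imread('l1.png');cv2.imwrite('pics/l1w.png',im)
E
```

```text
t48.95 pos [ 0.5031 -0.0606  0.2116] xang 0.5145 tz [-0.008  0.001 -1.   ] F [-0.6  0.7 -0.1] T [ 0.02  0.07 -0.  ] w0.0520 q [ 0.39  0.18 -0.44  1.94  0.09  1.05 -1.14]
tool delta cm [ 0.42  0.17 -0.  ]
```

View pics/l1w.png

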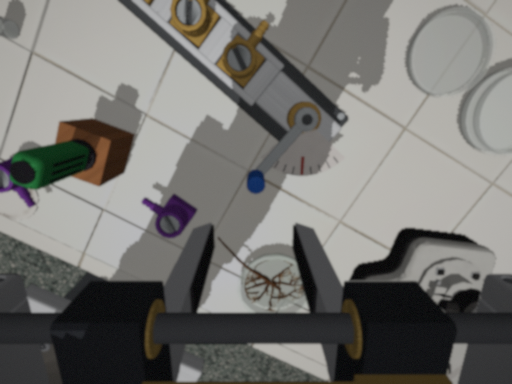

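Request:
send_rows(
  series=[
    {"travel": [0, 0, 3], "yaw": 0},
    {"travel": [0, 0, 3], "yaw": 0},
    {"travel": [0, 0, 0], "yaw": 0},
    {"travel": [0, 0, 0], "yaw": 0},
  ],
)

```text
time: 49.4
position: [0.5065, -0.0605, 0.1573]
orientation: [-0.0, 0.968, 0.252, 0.0]
wrist_force: [0.4, -0.5, 0.4]
grip_width: 0.0515
```

```bash
python3 - <<'E'
from look import *
look('l2',(.5076,-.060))
im=cv2.imread('l2.png');cv2.imwrite('pics/l2w.png',im)
E
```

```text
t49.40 pos [ 0.5065 -0.0605  0.1573] xang 0.5098 tz [ 0.  0. -1.] F [ 0.4 -0.5  0.4] T [ 0.02 -0.06 -0.03] w0.0515 q [ 0.37  0.24 -0.43  2.    0.13  0.93 -1.19]
tool delta cm [0.12 0.01 0.  ]
```

View pics/l2w.png

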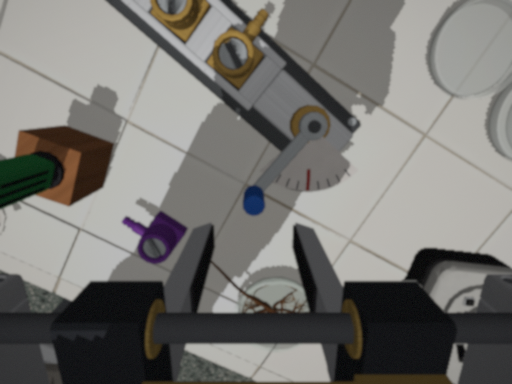

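Request:
send_rows(
  series=[
    {"travel": [0.1, 0, 3], "yaw": 0},
    {"travel": [0, 0, 3], "yaw": 0},
    {"travel": [0, 0, 2.5], "yaw": 0},
    {"travel": [0, 0, 0], "yaw": 0},
  ],
)

```text
time: 49.85
position: [0.5062, -0.0602, 0.0702]
orientation: [-0.0, 0.968, 0.253, -0.001]
wrist_force: [0.2, 0.3, 0.5]
grip_width: 0.0516
```

Request:
send_rows(
  series=[
    {"travel": [0, 0, 0], "yaw": 0},
    {"travel": [0, 0, 0], "yaw": 0},
    {"travel": [0, 0, 0], "yaw": 0},
    {"travel": [0, 0, 0], "yaw": 0},
    {"travel": [0, 0, 0], "yaw": 0},
    {"travel": [0, 0, 0], "yaw": 0},
  ],
  jaw=0,
  newtons=12,
)

```text
time: 50.45
position: [0.5074, -0.0604, 0.0717]
orientation: [0.0, 0.967, 0.253, 0.0]
wrist_force: [-0.2, -1.7, 8.3]
grip_width: 0.0196
```

```bash
python3 - <<'E'
from arc import *
arc((.5906,-.0767),0,.698,6,mx=-.195)
E
```

```text
t50.45 pos [ 0.5074 -0.0604  0.0717] xang 0.5115 tz [ 0.001 -0.    -1.   ] F [-0.2 -1.7  8.3] T [-0.35  0.24  0.02] w0.0196 q [ 0.34  0.36 -0.41  2.07  0.21  0.75 -1.26]
[ 0.50721095 -0.06022984  0.        ] [ 0.51612807 -0.11767477  0.        ]
[[-0.6, 0.79], [-0.5, 0.85], [-0.4, 0.9], [-0.29, 0.94], [-0.18, 0.97], [-0.07, 0.99]]
```

Request:
send_rows(
  series=[
    {"travel": [-0.6, 0.79, 0], "yaw": 0},
    {"travel": [-0.5, 0.85, 0], "yaw": 0},
    {"travel": [-0.4, 0.9, 0], "yaw": 0},
    {"travel": [-0.29, 0.94, 0], "yaw": 0},
    {"travel": [-0.18, 0.97, 0], "yaw": 0},
    {"travel": [-0.07, 0.99, 0], "yaw": 0},
    {"travel": [0, 0, 0], "yaw": 0},
    {"travel": [0, 0, 0], "yaw": 0},
  ],
)

```text
time: 51.25
position: [0.5157, -0.1181, 0.0711]
orientation: [0.0, 0.968, 0.253, -0.0]
wrist_force: [-2.7, -2.6, 6.2]
grip_width: 0.0198
```

```bash
python3 - <<'E'
from look import *
look('l3',(.5161,-.1177))
im=cv2.imread('l3.png');cv2.imwrite('pics/l3w.png',im)
E
```

```text
t51.25 pos [ 0.5157 -0.1181  0.0711] xang 0.5109 tz [-0. -0. -1.] F [-2.7 -2.6  6.2] T [-0.67  0.76 -0.01] w0.0198 q [ 0.42  0.38 -0.39  2.03  0.21  0.76 -1.14]
tool delta cm [ 0.06 -0.02 -0.  ]
```

View pics/l3w.png

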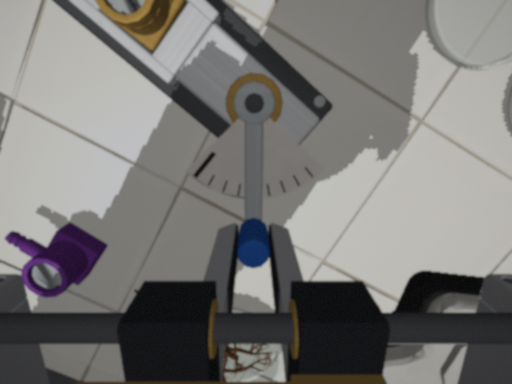

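Request:
send_rows(
  series=[
    {"travel": [0, 0, 0], "yaw": 0},
    {"travel": [0, 0, 0], "yaw": 0},
    {"travel": [0, 0, 0], "yaw": 0},
    {"travel": [0, 0, 0], "yaw": 0},
    {"travel": [0, 0, 0], "yaw": 0},
  ],
  jaw=55,
)

```text
time: 51.8
position: [0.5157, -0.1175, 0.071]
orientation: [-0.0, 0.967, 0.253, 0.0]
wrist_force: [0.3, -1.0, 0.4]
grip_width: 0.0513
```

Request:
send_rows(
  series=[
    {"travel": [0, 0, -2], "yaw": 0},
    {"travel": [0, 0, -4], "yaw": 0},
    {"travel": [0, 0, -5], "yaw": 0},
    {"travel": [0, 0, -5], "yaw": 0},
    {"travel": [0, 0, -5], "yaw": 0},
    {"travel": [0, 0, 0], "yaw": 0},
    {"travel": [0, 0, 0], "yaw": 0},
  ],
)

```text
time: 52.5
position: [0.516, -0.1177, 0.2819]
orientation: [0.001, 0.967, 0.253, 0.001]
wrist_force: [-1.0, 0.4, -0.9]
grip_width: 0.052
```

```bash
python3 - <<'E'
from look import *
look('l4',(.5161,-.1177))
im=cv2.imread('l4.png');cv2.imwrite('pics/l4w.png',cv2.resize(im[60:300],(800,375)));cv2.imwrite('pics/l4z.png',cv2.resize(im[80:230,180:340],(640,600),interpolation=cv2.INTER_CUBIC))
im=vision.camera('scene');save(cv2.resize(im[100:300,130:380],(750,600),interpolation=cv2.INTER_CUBIC),'c30')
E
```

```text
t52.50 pos [ 0.516  -0.1177  0.2819] xang 0.5115 tz [ 0.002 -0.001 -1.   ] F [-1.   0.4 -0.9] T [ 0.02  0.01 -0.03] w0.0520 q [ 0.48  0.15 -0.42  1.82  0.07  1.19 -1.02]
tool delta cm [0.01 0.   0.  ]
```

View pics/l4z.png

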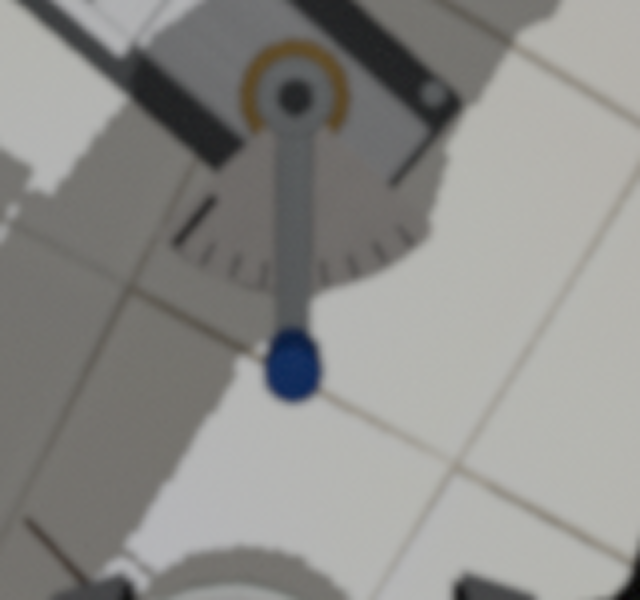

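View pics/c30.png

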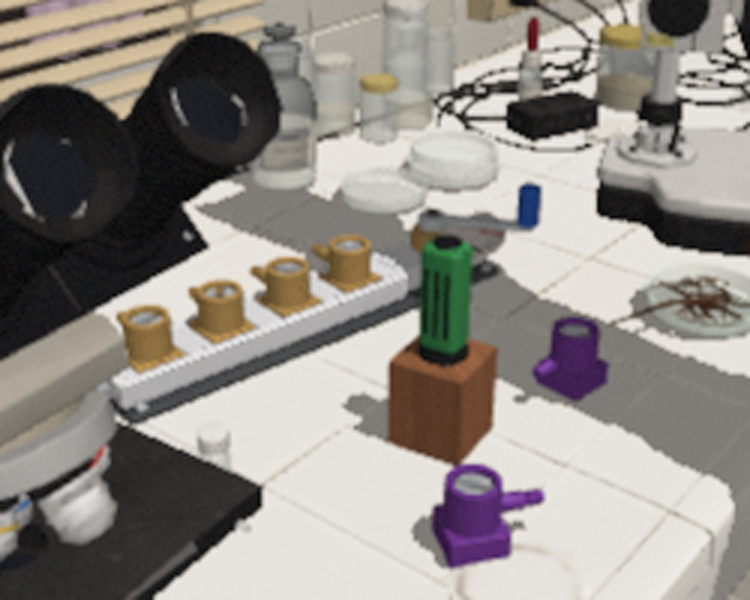

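```bash
python3 -c "
from h import *
S();print(hand_in())"
```

```text
t52.60 pos [ 0.5151 -0.1176  0.2799] xang 0.5117 tz [-0.002  0.    -1.   ] F [-0.6  0.  -1. ] T [-0.07 -0.    0.05] w0.0515 q [ 0.48  0.15 -0.42  1.82  0.07  1.19 -1.02]
the job is handed in; nothing more can be done
None
```

The job is done and handed in at about 53 s of the 210 s allowed; `hand_in()` reports no verdict.

- **Supply lever, shut:** I swung it to its stop at the black mark. A later picture showed it still there after all the valves had been turned.
- **Valves:** all four were present, and I turned each to its stop. Valves c and d opened counterclockwise; valves a and b opened clockwise (left-hand). On b I first tried counterclockwise, and it held.
- **Screwdriver:** it is back in its stand with the collar seated. The stand had not been moved.
- **Supply lever, 40 degrees:** I then set the lever over the red mark.

**Last checks:**
- **Slot angles:** comparing pictures from before and after, the turns came out at about -0.75, -0.72, +0.75 and +0.75 rad for a to d. That is slightly above the 0.7 stop, which is camera error. A rougher first estimate gave only -0.63 for valve b and -0.82 for valve a. I trusted the second method and the torque rise felt at each stop.
- **Lever position:** it covers the red mark, midway between the 30 and 50 degree ticks.
- **Surroundings:** the screwdriver stands upright, the vial and the dish of roots look unmoved, and the arm is clear of everything.

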